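# Index the rotary table and lock it with the adjustable wrench

## Task

Seen from above, push the rotary index table round counter-clockwise until it is fully home against its index stop. Then set the open jaws of the adjustable wrench flat round the brass clamp nut in the middle of the table, roll the wrench's knurled worm to close the jaw snugly on the nut (do not push the jaw itself), and only then swing the handle clockwise until the nut comes up against its stop; leave the wrench on the nut. Turn the nut with the wrench only, never touch it with the fingers, and leave the other things on the bench where they are.

Things in the scene. Friction and masses are not known exactly. Their poses are not given: they have to be found in the camera images.
- turntable (a joint): hinge of the round aluminium index table (232 mm across, 12 mm thick, its top 30 mm above the bench) about its upright axis, which runs through the nut; rad, grows counter-clockwise seen from above. It stands somewhere near 0 at the start; the index stop is at 1.047. It drags with 0.15 N m all the way and stays where it is left. A lug on its rim (out to 134 mm from the axis) meets a fixed grey stop block, 36 mm high, 124 to 146 mm from the axis
- station_block (a point): centre of one of the six equal blue station blocks, fixed on the table every 60 degrees, to push it by: 26 x 26 x 18 mm with a 6 mm brass button on top, its centre 95 mm from the table's axis and 39 mm above the bench; the point's -x axis points outward from the table's axis, z up. A fixed steel clamp plate, 124 mm across, stands over the middle of the table, its top 74 mm above the bench
- nut_centre (a point): centre of the brass hexagon clamp nut: 30 mm across flats, 14 mm high, lying on the clamp plate (74 to 88 mm above the bench), on a fixed 16 mm stud that ends 96 mm above the bench. z up; two of its flats face the point's +y and -y, the others follow every 60 degrees
- nut (a joint): turn of the nut, rad, grows clockwise seen from above; stiff (0.22 N m). The stop (nut tight) is at 1.05
- wrench_mouth (a point): point of the adjustable wrench that must lie at the nut's centre: 15 mm from the fixed jaw's face (which lies to +y), half-way up the 12 mm thick wrench. x points along the wrench out of the mouth, the straight handle runs to -x and ends at x = -166 mm; z up; jaw faces are parallel to x, the throat lies at x = -19 mm, the jaws end at x = +20 mm. Overall width at the jaws about 65 mm. 0.34 kg, centre of mass about x = -50 mm. It lies flat on a 28 mm high batten
- wrench_handle (a point): point on the wrench's handle 76 mm behind the mouth point, half-way up, same axes as the mouth; a good place to grip: the handle is 22 mm wide along y and 12 mm high from x = -66 to -166 mm of the mouth
- jaw (a joint): gap of the sliding jaw (to -y of the mouth) beyond 30 mm, m: the jaws stand 0.030 + value apart, so 0 is snug on the nut. It is moved with the worm, 1.2 mm per rad, and stays where the worm leaves it
- worm_centre (a point): centre of the wrench's knurled worm, a cylinder 16 mm across and 18 mm long with its axis along the wrench's y, 44 mm behind the mouth point and 2.5 mm above mid thickness; its top stands 4.5 mm above the wrench's upper face. Its own x and z axes turn with it
- worm (a joint): angle of the worm, rad; dragging a fingertip over its top towards the jaws (along the wrench's +x) lowers the value and closes the jaw. It turns with 0.02 N m, so about 3 N along its top, until the jaw is snug; press down with 4 to 10 N, one pass of a fingertip turns it 1 to 2.5 rad. At the start it stands at 3.4 to 5.8, so several passes are needed
- spanner: small open-ended spanner, 151 mm, bystander
- abrasive_roll: roll of abrasive cloth, 50 mm high, bystander
- tape_measure: yellow tape measure, bystander

How it is judged (in metres and radians):
On the way, in this order (a step that is already met when the one before it is completed fails the run):
1. the table stands against its index stop (value of joint turntable above 0.987 rad), for 0.2 s.
2. the wrench lies flat on the clamp plate with the nut between its jaws (horizontal distance between wrench_mouth and nut_centre below 0.008 m and height (world z) of wrench_mouth between 0.076 and 0.084 m and angle between wrench_mouth's own z axis and vertical below 0.08 rad), for 0.2 s.
3. the jaw is closed snugly on the nut (less than 1.5 mm slack) before the nut has been turned (value of joint jaw below 0.0015 m and horizontal distance between wrench_mouth and nut_centre below 0.005 m and height (world z) of wrench_mouth below 0.084 m and angle between wrench_mouth's own z axis and vertical below 0.08 rad and value of joint nut below 0.5 rad), for 0.2 s.
4. the nut is turned up to its stop with the snug wrench on it (value of joint nut above 0.97 rad and value of joint jaw below 0.003 m and horizontal distance between wrench_mouth and nut_centre below 0.006 m), for 0.1 s.
At the end, for the whole second after the job is handed in: The table stands against its index stop (within 0.06 rad); the nut is within 0.08 rad of its stop; the wrench rests flat and still on the clamp plate, its mouth point within 6 mm of the nut's axis and less than 3 mm slack at the jaw (all of step 4 and value of joint turntable above 0.987 rad and height (world z) of wrench_mouth between 0.076 and 0.084 m and angle between wrench_mouth's own z axis and vertical below 0.1 rad and linear speed of wrench below 0.02 m/s); the robot touches nothing.
It fails at once if the fingers push the sliding jaw itself (contact force between the fingers and jaw above 4 N).
It fails at once if the fingers touch the nut (contact force between the fingers and nut above 1 N).
It fails at once if a bystander is moved more than 30 mm (distance of any of spanner, abrasive_roll, tape_measure from where it was at the start of the episode above 0.03 m).
It also fails if it takes over 72 s, if anything falls off the work surface, if the arm or the gripper's body presses on something with over 40 N, if the wrist force passes 120 N, or if a joint passes its speed limit or range.

## Robot

A 6-joint arm with a two-finger parallel gripper is mounted at the origin on a cart in front of the work surface, level with it; the furniture and walls round the work are solid. World frame = base frame: x ahead of the robot, y to its left, z up, the work surface at z = 0. Lengths are in m, angles in degrees, forces in N, time in s.
With the tool pointing down it reaches from about 0.25 to 0.725 m from the base axis. Payload 9.7 kg.
Tool frame: the origin (TCP) lies between the finger pads; the fingertips stand 11 mm ahead of it and the grasp point (between the pads) lies 8 mm behind it; z points along the fingers, y is the direction in which the jaws open and shut (so a half turn about z gives the same grasp; the last joint's range is limited). The gripper opens to 85 mm and grips with 20 to 120 N. Pads are 22 mm wide; open, the fingers measure 114 mm over their backs; the gripper's body (76 mm by 85 mm) begins 54 mm behind the grasp point. The pads swing forward as they close: fully open they stand 13 mm farther back than shut.
Start: joints at [68.067, 4.979, 10.078, 95.1, 0, 90], TCP at [0.205, 0.51, 0.242] pointing down, gripper open.
Joint ranges: [-179.16, 179.16], [-48.56, 103.87], [-65.8, 70.77], [-126.05, 130.52], [-82.76, 87.17], [-180, 180]. Speed limits (degrees/s): [127.2, 127.2, 147.25, 180, 180, 180].

## Interface

Orientations are given as [roll, pitch, yaw] about the fixed x, y, z axes, in that order (R = Rz(yaw) Ry(pitch) Rx(roll)).
In Python, from workcell import bot gives the robot as it stands.
- The arm moves only by the tool play_rows, never from a script. Its argument "targets" is a list of rows, each an object of numbers: "fingers": the gripper command: -1 is shut, 1 is fully open, values between are in proportion; "x", "y", "z": the shift along the tool's x, y, z in m; "wx", "wy", "wz": the turn, a rotation vector about the tool's x, y, z in degrees. In form: [{"fingers": .., "x": .., "y": .., "z": .., "wx": .., "wy": .., "wz": ..}, ...]. A call has 1 to 20 rows; each row is the pose to reach, as a shift and turn from the pose commanded when the call began, along the tool's axes at that moment; what a row does not reach only later rows make up. A row lasts 1/12 s, in which the tool goes at most 41.7 mm and 7.16 degrees, less where a joint would pass 70% of its speed; a pose out of reach is approached as far as the arm can. A call with a gripper value outside its range is refused whole. The fingers move at their own pace and stop on an object; "grip_force" is the grip in N (left out, the last holds). Time passes only in rows, so rows that repeat a pose let the fingers close. It gives the time, the measured TCP pose, the force and the opening at its end, in the units of the state.
- bot.get_obs(): the state, without advancing time (a new reading comes with each control period).
- bot.camera(name): name is "scene" or "top" or "wrist"; returns (picture, depth): 420x560x3 uint8, blue, green, red; 420x560 float32, m along the optical axis (not along the pixel's ray), 0 where there is no reading.
- bot.get_calibration(name): a dict with "fx", "fy", "cx", "cy" (pixels), "camera_from_world" (4x4, takes a point from world to camera coordinates). Camera axes: x right, y down, z forward; pixel columns grow to the right and rows downward; lengths in m; the calibration is good to about 2 mm. A picture is of the moment at which its call begins: read the wrist's pose just before it. get_calibration takes no time and is no camera call; for the wrist camera it gives the pose at the moment of the call.
- bot.job_done(): hands the job in, once; it reports no verdict.
Trained networks look in the newest picture that a camera, given by its name, has taken for a name from the list of things; names that differ only in an ending like _2 or _b are one class to them, and where a whole thing is asked for, a point or a joint stands for the part that bears it (a point fixed in the world has none). Each returns a list of dicts, best first, with "confidence" (0 to 1); they miss things now and then, are a little off and sometimes report something else, mostly with a low value. They report only what shows in the picture. A call takes as long as a camera call.
- bot.look_for(query, camera): "extent" ([left, top, right, bottom] in pixels, round what is visible of it).
- bot.outline_of(query, camera): "region" (420x560 bool, what is visible of it) and "extent" ([left, top, right, bottom] in pixels, round what is visible of it).
- bot.place_of(query, camera): "point" ([row, column] in pixels: a listed point, or the origin of a listed thing).
The state is a dict: "time": time; "q": joint angles; "qd": joint speeds; "joint_efforts": joint torques, N m; "ee_pos": TCP position; "tcp_rot": TCP orientation; "wrist_force": force on the tool from outside, world axes, zero at the start; "torque": the same for the moment, N m; "opening": finger opening in m.
Only numpy, scipy, OpenCV 4.12 (cv2) and the standard library are available. Lean on these libraries where they do the work, as an engineer would, in place of code of your own. Each camera call takes 0.05 s, during which the arm holds its last target.

## Working session

There is one attempt and no reset: what is moved stays moved. The work goes in short steps, Python scripts to look and compute and a tool call to move; the robot and the scene stay as the last step left them, time stands still between calls to the robot, and variables do not carry over. Pictures are saved under pics/ and viewed, and the job is handed in when it is done.

Besides the shell and the picture viewer there is one more tool, called after "Request:" as a command line: name --argument value ..., lists and objects as JSON in quotes. play_rows: Moves the arm, as the interface text tells. Its arguments: {"type":"object","properties":{"targets":{"type":"array","items":{"type":"object","properties":{"fingers":{"type":"number"},"x":{"type":"number"},"y":{"type":"number"},"z":{"type":"number"},"wx":{"type":"number"},"wy":{"type":"number"},"wz":{"type":"number"}}}},"grip_force":{"type":"number"}},"required":["targets"]}

```bash
ls; mkdir -p pics
cat > h.py <<'E'
import numpy as np, cv2
from workcell import bot
from scipy.spatial.transform import Rotation as R
def cal(n):
    c=bot.get_calibration(n); return c
def px2w(c,u,v,d=None,z=None):
    T=np.linalg.inv(np.array(c["camera_from_world"]))
    r=np.array([(u-c["cx"])/c["fx"],(v-c["cy"])/c["fy"],1.0])
    if d is not None: return T[:3,:3]@(r*d)+T[:3,3]
    w=T[:3,:3]@r; s=(z-T[2,3])/w[2]; return T[:3,3]+s*w
def w2px(c,p):
    q=np.array(c["camera_from_world"])@np.append(p,1); return c["fx"]*q[0]/q[2]+c["cx"],c["fy"]*q[1]/q[2]+c["cy"]
E
python3 - <<'E'
from h import *
o=bot.get_obs(); print({k:np.round(v,3) for k,v in o.items()})
for n in("scene","top"):
    im,d=bot.camera(n); cv2.imwrite(f"pics/{n}0.png",im); c=cal(n); np.save(f"{n}_d0.npy",d)
    print(n,np.round(np.linalg.inv(c["camera_from_world"]),3),c["fx"],c["cx"],c["cy"])
    for q in["turntable","station_block","nut_centre","wrench_mouth","wrench_handle","worm_centre"]:
        for r in bot.place_of(q,n)[:7 if q=="station_block" else 2]:
            v,u=r["point"]; print(q,np.round([u,v],1),round(r["confidence"],2),np.round(px2w(c,u,v,d=d[int(v),int(u)]),3))
E
```

```text
pics
{'time': np.float64(0.0), 'q': array([6.8068e+01, 5.0110e+00, 1.0031e+01, 9.5101e+01, 1.0000e-03,
       9.0001e+01]), 'qd': array([ 0.062,  0.102, -0.005, -0.003,  0.049,  0.055]), 'joint_efforts': array([ 3.0000e-03, -5.2038e+01,  4.6480e+01,  1.6000e-02,  0.0000e+00,
        0.0000e+00]), 'ee_pos': array([0.205, 0.51 , 0.242]), 'tcp_rot': array([-1.79919e+02, -1.00000e-03,  1.58067e+02]), 'wrist_force': array([ 0.167,  0.03 , -0.601]), 'torque': array([-0.024, -0.045, -0.   ]), 'opening': np.float64(0.085)}
scene [[ 0.898 -0.337  0.282  0.175]
 [-0.44  -0.693  0.572 -0.739]
 [ 0.003 -0.638 -0.77   1.005]
 [ 0.     0.     0.     1.   ]] 533.2056376199489 277.2217405937778 210.40307740283876Traceback (most recent call last):
  File "<stdin>", line 7, in <module>
ValueError: it knows: abrasive_roll, nut_centre, spanner, station_block, tape_measure, worm_centre, wrench_handle, wrench_mouth
```

Run:
```python
from h import *
for n in("scene","top"):
    im,d=bot.camera(n); cv2.imwrite(f"pics/{n}0.png",im); c=cal(n); np.save(f"{n}_d0.npy",d)
    print(n,np.round(np.linalg.inv(c["camera_from_world"]),3),c["fx"],c["cx"],c["cy"])
    for q in["station_block","nut_centre","wrench_mouth","wrench_handle","worm_centre"]:
        for r in bot.place_of(q,n)[:7 if q=="station_block" else 2]:
            v,u=r["point"]; print(q,np.round([u,v],1),round(r["confidence"],2),np.round(px2w(c,u,v,d=d[int(v),int(u)]),3))
```

```text
scene [[ 0.898 -0.337  0.282  0.175]
 [-0.44  -0.693  0.572 -0.739]
 [ 0.003 -0.638 -0.77   1.005]
 [ 0.     0.     0.     1.   ]] 533.2056376199489 277.2217405937778 210.40307740283876
station_block [315.8 321.2] 0.92 [ 0.468 -0.32   0.051]
wrench_mouth [317.6 199.9] 0.69 [ 0.635 -0.027  0.029]
wrench_handle [292.2 214.5] 0.98 [ 0.555 -0.048  0.039]
worm_centre [302.6 208.9] 0.5 [ 0.585 -0.044  0.04 ]
top [[ 0.    -0.99   0.138  0.37 ]
 [-1.     0.001  0.01  -0.065]
 [-0.01  -0.138 -0.99   1.   ]
 [ 0.     0.     0.     1.   ]] 380.85362515086086 269.6255529174195 212.57061055760855
station_block [374.6 226.3] 0.88 [ 0.467 -0.316  0.055]
station_block [261.3 195.1] 0.61 [ 0.549 -0.034  0.04 ]
station_block [258.9 167.3] 0.29 [ 0.625 -0.027  0.032]
nut_centre [360.  186.3] 0.43 [ 0.56  -0.274  0.095]
wrench_mouth [259.5 168.7] 0.86 [ 0.621 -0.029  0.032]
wrench_handle [261.  192.1] 0.81 [ 0.557 -0.033  0.039]
worm_centre [260.4 180.2] 0.53 [ 0.587 -0.032  0.046]
```

View pics/scene0.png

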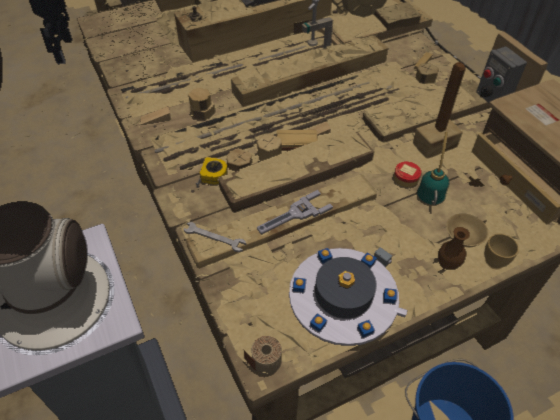

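View pics/top0.png

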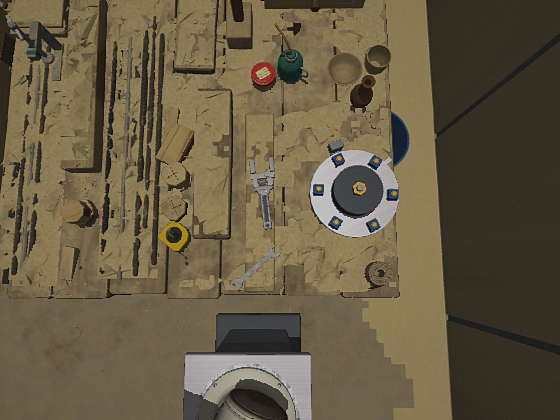

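```bash
cat >> h.py <<'E'
def pose():
    o=bot.get_obs(); return np.array(o["ee_pos"]),R.from_euler("xyz",o["tcp_rot"],degrees=True)
def shift(p,yaw=None,rot=None):
    "tool-frame row from current measured pose to world p, tool down at yaw"
    p0,r0=pose(); r1=rot if rot is not None else R.from_euler("xyz",[180,0,yaw],degrees=True)
    t=r0.inv().apply(np.array(p)-p0); w=(r0.inv()*r1).as_rotvec(degrees=True)
    print("pos0",np.round(p0,4),"xyz",np.round(t,4),"w",np.round(w,1),"rows",np.linalg.norm(t)/.0417,np.linalg.norm(w)/7.16); return t,w
E
python3 - <<'E'
from h import *
c=cal("wrist"); p,r=pose()
T=np.linalg.inv(np.array(c["camera_from_world"]))
print("cam pos in tool",r.inv().apply(T[:3,3]-p)); print(np.round(r.inv().as_matrix()@T[:3,:3],3),c["fx"])
im=cv2.imread("pics/top0.png"); cv2.imwrite("pics/top0z.png",cv2.resize(im[130:290,230:410],None,fx=4,fy=4,interpolation=3)[:600,:])
d=np.load("top_d0.npy"); c=cal("top")
for u,v in[(336,146),(380,273),(360,187),(255,255),(405,180)]: print(u,v,np.round(px2w(c,u,v,d=d[v,u]),3))
E
```

```text
cam pos in tool [ 0.08166748 -0.0005464  -0.13130477]
[[ 0.001 -0.948 -0.319]
 [ 1.     0.001  0.   ]
 [-0.    -0.319  0.948]] 348.00157447353
336 146 [ 0.68  -0.229  0.036]
380 273 [ 0.352 -0.336  0.015]
360 187 [ 0.559 -0.274  0.093]
255 255 [ 0.397 -0.018  0.027]
405 180 [ 0.766 -0.679 -0.746]
```

View pics/top0z.png

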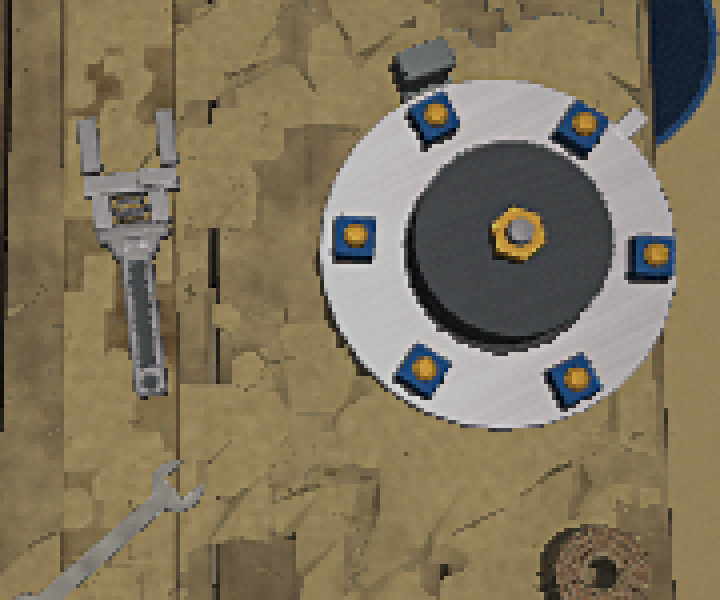

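Run:
```python
from h import *
shift([0.5,-0.15,0.3],180)
```

```text
pos0 [0.2054 0.5102 0.2423] xyz [-0.5198 -0.5024 -0.0577] w [  0.   -0.  -21.9] rows 17.39159350254024 3.0629292369233645
```

Request:
play_rows --targets '[{"fingers": -1, "x": -0.52, "y": -0.502, "z": -0.058, "wz": -21.9}, {"fingers": -1, "x": -0.52, "y": -0.502, "z": -0.058, "wz": -21.9}, {"fingers": -1, "x": -0.52, "y": -0.502, "z": -0.058, "wz": -21.9}, {"fingers": -1, "x": -0.52, "y": -0.502, "z": -0.058, "wz": -21.9}, {"fingers": -1, "x": -0.52, "y": -0.502, "z": -0.058, "wz": -21.9}, {"fingers": -1, "x": -0.52, "y": -0.502, "z": -0.058, "wz": -21.9}, {"fingers": -1, "x": -0.52, "y": -0.502, "z": -0.058, "wz": -21.9}, {"fingers": -1, "x": -0.52, "y": -0.502, "z": -0.058, "wz": -21.9}, {"fingers": -1, "x": -0.52, "y": -0.502, "z": -0.058, "wz": -21.9}, {"fingers": -1, "x": -0.52, "y": -0.502, "z": -0.058, "wz": -21.9}, {"fingers": -1, "x": -0.52, "y": -0.502, "z": -0.058, "wz": -21.9}, {"fingers": -1, "x": -0.52, "y": -0.502, "z": -0.058, "wz": -21.9}, {"fingers": -1, "x": -0.52, "y": -0.502, "z": -0.058, "wz": -21.9}, {"fingers": -1, "x": -0.52, "y": -0.502, "z": -0.058, "wz": -21.9}, {"fingers": -1, "x": -0.52, "y": -0.502, "z": -0.058, "wz": -21.9}, {"fingers": -1, "x": -0.52, "y": -0.502, "z": -0.058, "wz": -21.9}, {"fingers": -1, "x": -0.52, "y": -0.502, "z": -0.058, "wz": -21.9}, {"fingers": -1, "x": -0.52, "y": -0.502, "z": -0.058, "wz": -21.9}, {"fingers": -1, "x": -0.52, "y": -0.502, "z": -0.058, "wz": -21.9}, {"fingers": -1, "x": -0.52, "y": -0.502, "z": -0.058, "wz": -21.9}]'

```text
$.targets[0]: bad value
```

```bash
cat >> h.py <<'E'
Z={"station_block":0.039,"nut_centre":0.081,"wrench_mouth":0.034,"wrench_handle":0.034,"worm_centre":0.0365}
def look(name,n="wrist",qs=None,zs={}):
    o=bot.get_obs(); c=cal(n); im,d=bot.camera(n); cv2.imwrite(f"pics/{name}.png",im); np.save(name+"_d.npy",d); np.save(name+"_T.npy",c["camera_from_world"])
    print("t",o["time"],"tcp",np.round(o["ee_pos"],4),np.round(o["tcp_rot"],2),"F",np.round(o["wrist_force"],2),"op",o["opening"])
    zz={**Z,**zs}
    for q in (qs or Z):
        for r in bot.place_of(q,n)[:7 if q=="station_block" else 2]:
            v,u=r["point"]; print(q,np.round([u,v],1),round(r["confidence"],2),np.round(px2w(c,u,v,d=d[int(v),int(u)]),4),"@z",np.round(px2w(c,u,v,z=zz[q]),4))
    return im,d,c
E
python3 - <<'E'
from h import *
look("w1")
E
```

```text
t 0.65 tcp [0.2054 0.5102 0.2423] [180.    -0.   158.07] F [0.53 0.43 0.29] op 0.08558913358286643
```

View pics/w1.png

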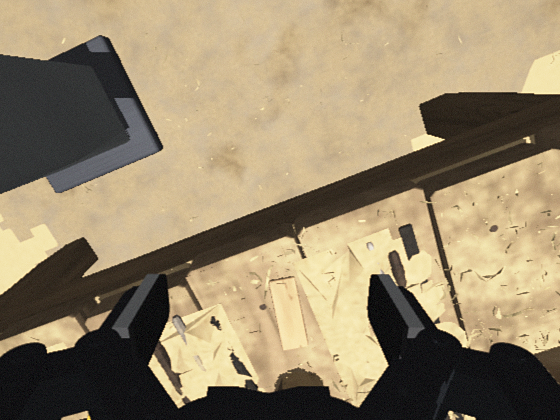

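Request:
play_rows --targets '[{"fingers": -1, "x": -0.52, "y": -0.502, "z": -0.058, "wx": 0, "wy": 0, "wz": -21.9}, {"fingers": -1, "x": -0.52, "y": -0.502, "z": -0.058, "wx": 0, "wy": 0, "wz": -21.9}, {"fingers": -1, "x": -0.52, "y": -0.502, "z": -0.058, "wx": 0, "wy": 0, "wz": -21.9}, {"fingers": -1, "x": -0.52, "y": -0.502, "z": -0.058, "wx": 0, "wy": 0, "wz": -21.9}, {"fingers": -1, "x": -0.52, "y": -0.502, "z": -0.058, "wx": 0, "wy": 0, "wz": -21.9}, {"fingers": -1, "x": -0.52, "y": -0.502, "z": -0.058, "wx": 0, "wy": 0, "wz": -21.9}, {"fingers": -1, "x": -0.52, "y": -0.502, "z": -0.058, "wx": 0, "wy": 0, "wz": -21.9}, {"fingers": -1, "x": -0.52, "y": -0.502, "z": -0.058, "wx": 0, "wy": 0, "wz": -21.9}, {"fingers": -1, "x": -0.52, "y": -0.502, "z": -0.058, "wx": 0, "wy": 0, "wz": -21.9}, {"fingers": -1, "x": -0.52, "y": -0.502, "z": -0.058, "wx": 0, "wy": 0, "wz": -21.9}, {"fingers": -1, "x": -0.52, "y": -0.502, "z": -0.058, "wx": 0, "wy": 0, "wz": -21.9}, {"fingers": -1, "x": -0.52, "y": -0.502, "z": -0.058, "wx": 0, "wy": 0, "wz": -21.9}, {"fingers": -1, "x": -0.52, "y": -0.502, "z": -0.058, "wx": 0, "wy": 0, "wz": -21.9}, {"fingers": -1, "x": -0.52, "y": -0.502, "z": -0.058, "wx": 0, "wy": 0, "wz": -21.9}, {"fingers": -1, "x": -0.52, "y": -0.502, "z": -0.058, "wx": 0, "wy": 0, "wz": -21.9}, {"fingers": -1, "x": -0.52, "y": -0.502, "z": -0.058, "wx": 0, "wy": 0, "wz": -21.9}, {"fingers": -1, "x": -0.52, "y": -0.502, "z": -0.058, "wx": 0, "wy": 0, "wz": -21.9}, {"fingers": -1, "x": -0.52, "y": -0.502, "z": -0.058, "wx": 0, "wy": 0, "wz": -21.9}, {"fingers": -1, "x": -0.52, "y": -0.502, "z": -0.058, "wx": 0, "wy": 0, "wz": -21.9}, {"fingers": -1, "x": -0.52, "y": -0.502, "z": -0.058, "wx": 0, "wy": 0, "wz": -21.9}]'

```text
time: 2.62
ee_pos: [0.5003, -0.1506, 0.2997]
tcp_rot: [180.0, -0.1, 179.8]
wrist_force: [-1.1, 0.6, 0.2]
opening: -0.0002
```

Run:
```python
from h import *
look("w2")
```

```text
t 2.6167 tcp [ 0.5003 -0.1506  0.2997] [ 1.7997e+02 -6.0000e-02  1.7984e+02] F [-1.07  0.61  0.22] op -0.00017556781103245374
station_block [118.6 139.2] 0.62 [ 0.4689 -0.3125  0.0509] @z [ 0.4705 -0.3176  0.039 ]
wrench_mouth [359.1 259.9] 0.63 [ 0.6247 -0.0348  0.0316] @z [ 0.6235 -0.0355  0.034 ]
wrench_handle [358.9 206.3] 0.97 [ 0.5496 -0.0434  0.0405] @z [ 0.5518 -0.0416  0.034 ]
worm_centre [359.1 232.6] 0.6 [ 0.5815 -0.0416  0.0447] @z [ 0.585  -0.0393  0.0365]
worm_centre [155.5 225.2] 0.18 [ 0.5542 -0.2701  0.0882] @z [ 0.5746 -0.2881  0.0365]
```

View pics/w2.png

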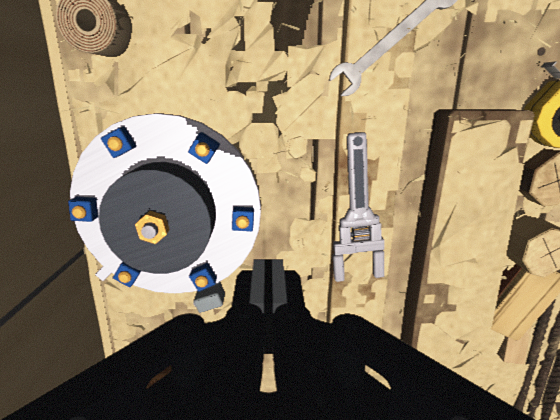

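Run:
```python
from h import *
im=cv2.imread("pics/w2.png"); c=cal("wrist")
hsv=cv2.cvtColor(im,cv2.COLOR_BGR2HSV)
blue=cv2.inRange(hsv,(100,120,40),(125,255,255))
n,l,s,ce=cv2.connectedComponentsWithStats(blue)
P=[]
for i in range(1,n):
    if s[i,4]>100 and ce[i][0]<300: 
        print(s[i],ce[i]);
gold=cv2.inRange(hsv,(14,150,120),(25,255,255)); gold[:, 280:]=0; gold[:110]=0
n,l,s,ce=cv2.connectedComponentsWithStats(gold)
for i in range(1,n):
    if s[i,4]>40: print("g",s[i],np.round(ce[i],1),np.round(px2w(c,*ce[i],z=.054 if s[i,4]<300 else .088),4))
cv2.imwrite("pics/w2n.png",cv2.resize(im[195:265,110:195],None,fx=8,fy=8,interpolation=3))
cv2.imwrite("pics/w2w.png",cv2.resize(im[120:290,320:400],None,fx=3.5,fy=3.5,interpolation=3))
```

```text
[101 127  33  31 373] [118.58713137 141.36193029]
[189 133  30  31 346] [203.86416185 146.84104046]
[ 68 197  29  24 411] [ 83.01216545 207.88564477]
[232 207  22  24 298] [242.54697987 217.68791946]
[113 263  26  24 229] [126.93886463 273.33624454]
[190 263  25  29 305] [202.70163934 276.18688525]
g [108 137  14  14 101] [114.9 143.1] [ 0.4736 -0.3145  0.054 ]
g [196 144  13  12  60] [202. 150.] [ 0.4809 -0.2209  0.054 ]
g [ 73 206  13  12  99] [ 78.9 211.7] [ 0.5522 -0.367   0.054 ]
g [237 216  12  12  69] [242.2 221.1] [ 0.5635 -0.179   0.054 ]
g [119 272  12  10  76] [124.5 276.2] [ 0.6364 -0.3254  0.054 ]
g [196 276  11  11  66] [201.2 280.7] [ 0.6425 -0.2315  0.054 ]
```

View pics/w2n.png

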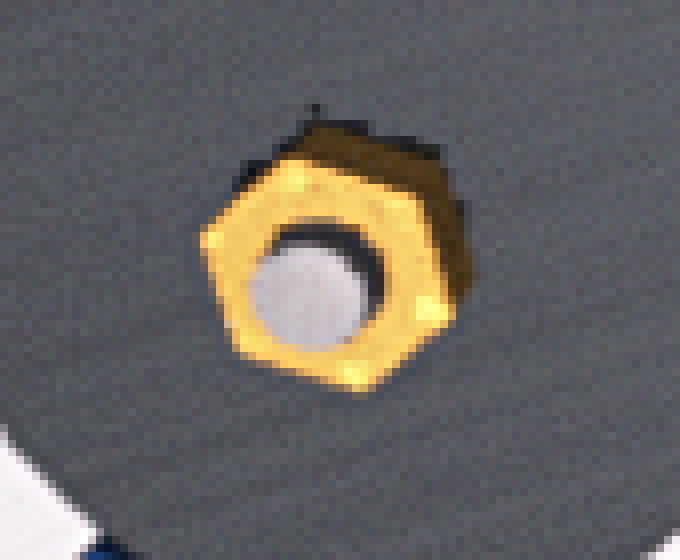

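View pics/w2w.png

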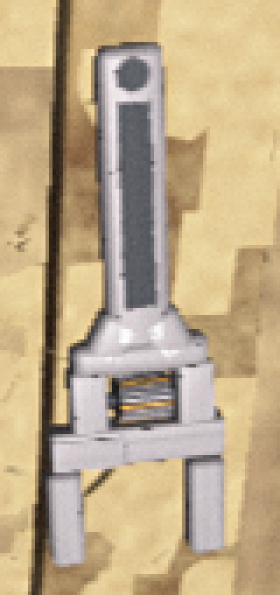

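Run:
```python
from h import *
c=cal("wrist")
V=np.array([(200,240),(300,155),(412,195),(445,315),(360,390),(240,350)])/8+[110,195]
W=np.array([px2w(c,*v,z=.088)[:2] for v in V]); m=W.mean(0); D=W-m
print(m,np.hypot(*D.T),np.degrees(np.arctan2(D[:,1],D[:,0])), "mod60",np.degrees(np.arctan2(D[:,1],D[:,0]))%60)
def q(x,y): return px2w(c,x/3.5+320,y/3.5+120,z=.040)
for nm,pts in dict(end=[(100,45),(160,45)],mid=[(107,310),(165,310)],Ltip=[(52,565),(87,563)],Rtip=[(188,550),(222,550)],bridge=[(50,430),(222,420)],throat=[(50,472),(222,455)]).items():
    print(nm,[np.round(q(*p)[:2],4) for p in pts])
a=(q(100,45)+q(160,45))/2;b=(q(107,310)+q(165,310))/2
print("yaw",np.degrees(np.arctan2(*(b-a)[[1,0]])))
```

```text
[ 0.56007057 -0.27413516] [0.01697939 0.01710061 0.01696328 0.01635129 0.01701043 0.01679012] [-107.11218656 -174.49734198  132.35019788   69.39306586    9.43415267
  -49.47403866] mod60 [12.88781344  5.50265802 12.35019788  9.39306586  9.43415267 10.52596134]
end [array([ 0.4639, -0.0598]), array([ 0.4639, -0.0408])]
mid [array([ 0.5527, -0.0507]), array([ 0.5527, -0.031 ])]
Ltip [array([ 0.6515, -0.0632]), array([ 0.6507, -0.0505])]
Rtip [array([ 0.6452, -0.014 ]), array([ 0.6452, -0.0016])]
bridge [array([ 0.5974, -0.0673]), array([ 0.5935, -0.0072])]
throat [array([ 0.6138, -0.0663]), array([ 0.607 , -0.0058])]
yaw 6.084845810196564
```

Run:
```python
from h import *
C=np.array([.5585,-.2732]); r=.097
def P(a,z): return [C[0]+r*np.cos(np.radians(a)),C[1]+r*np.sin(np.radians(a)),z]
shift(P(121,.13),121); shift(P(121,.047),121)
# arc relative to pose at 121
R0=R.from_euler("xyz",[180,0,121],degrees=True)
for a in list(range(125,194,4))+[195,197,198]:
    print(a,np.round(R0.inv().apply(np.array(P(a,.047))-P(121,.047)),4),-(a-121))
```

```text
pos0 [ 0.5001 -0.1487  0.3007] xyz [-0.0083 -0.0413  0.1707] w [ 0.  0. 59.] rows 4.216749952149037 8.247076922943716
pos0 [ 0.5001 -0.1487  0.3007] xyz [-0.0083 -0.0413  0.2537] w [ 0.  0. 59.] rows 6.1675074106259276 8.247076922943716
125 [-0.0002 -0.0068 -0.    ] -4
129 [-0.0009 -0.0135 -0.    ] -8
133 [-0.0021 -0.0202 -0.    ] -12
137 [-0.0038 -0.0267 -0.    ] -16
141 [-0.0058 -0.0332 -0.    ] -20
145 [-0.0084 -0.0395 -0.    ] -24
149 [-0.0114 -0.0455 -0.    ] -28
153 [-0.0147 -0.0514 -0.    ] -32
157 [-0.0185 -0.057  -0.    ] -36
161 [-0.0227 -0.0624 -0.    ] -40
165 [-0.0272 -0.0674 -0.    ] -44
169 [-0.0321 -0.0721 -0.    ] -48
173 [-0.0373 -0.0764 -0.    ] -52
177 [-0.0428 -0.0804 -0.    ] -56
181 [-0.0485 -0.084  -0.    ] -60
185 [-0.0545 -0.0872 -0.    ] -64
189 [-0.0607 -0.0899 -0.    ] -68
193 [-0.067  -0.0923 -0.    ] -72
195 [-0.0703 -0.0932 -0.    ] -74
197 [-0.0735 -0.0941 -0.    ] -76
198 [-0.0752 -0.0945 -0.    ] -77
```

Request:
play_rows --targets '[{"fingers": -1, "x": -0.008, "y": -0.041, "z": 0.13, "wx": 0, "wy": 0, "wz": 59}, {"fingers": -1, "x": -0.008, "y": -0.041, "z": 0.13, "wx": 0, "wy": 0, "wz": 59}, {"fingers": -1, "x": -0.008, "y": -0.041, "z": 0.17, "wx": 0, "wy": 0, "wz": 59}, {"fingers": -1, "x": -0.008, "y": -0.041, "z": 0.17, "wx": 0, "wy": 0, "wz": 59}, {"fingers": -1, "x": -0.008, "y": -0.041, "z": 0.17, "wx": 0, "wy": 0, "wz": 59}, {"fingers": -1, "x": -0.008, "y": -0.041, "z": 0.17, "wx": 0, "wy": 0, "wz": 59}, {"fingers": -1, "x": -0.008, "y": -0.041, "z": 0.17, "wx": 0, "wy": 0, "wz": 59}, {"fingers": -1, "x": -0.008, "y": -0.041, "z": 0.17, "wx": 0, "wy": 0, "wz": 59}, {"fingers": -1, "x": -0.008, "y": -0.041, "z": 0.17, "wx": 0, "wy": 0, "wz": 59}, {"fingers": -1, "x": -0.008, "y": -0.041, "z": 0.2, "wx": 0, "wy": 0, "wz": 59}, {"fingers": -1, "x": -0.008, "y": -0.041, "z": 0.23, "wx": 0, "wy": 0, "wz": 59}, {"fingers": -1, "x": -0.008, "y": -0.041, "z": 0.253, "wx": 0, "wy": 0, "wz": 59}, {"fingers": -1, "x": -0.008, "y": -0.041, "z": 0.253, "wx": 0, "wy": 0, "wz": 59}]'

```text
time: 4.0
ee_pos: [0.5057, -0.1891, 0.0427]
tcp_rot: [-179.8, -0.3, 121.0]
wrist_force: [-1.4, 0.3, -0.4]
opening: 0.0
```

Run:
```python
from h import *
look("w3",qs=["station_block"])
```

```text
t 4.0 tcp [ 0.5057 -0.1891  0.0427] [-179.76   -0.3   121.03] F [-1.37  0.25 -0.39] op 3.7494508358760995e-05
```

View pics/w3.png

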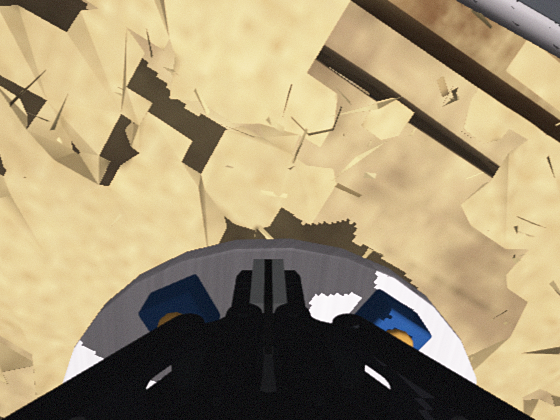

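Request:
play_rows --targets '[{"fingers": -1, "x": 0, "y": -0.0068, "z": -0.002, "wx": 0, "wy": 0, "wz": -4}, {"fingers": -1, "x": -0.001, "y": -0.0135, "z": -0.002, "wx": 0, "wy": 0, "wz": -8}, {"fingers": -1, "x": -0.002, "y": -0.02, "z": -0.002, "wx": 0, "wy": 0, "wz": -12}, {"fingers": -1, "x": -0.004, "y": -0.027, "z": -0.002, "wx": 0, "wy": 0, "wz": -16}, {"fingers": -1, "x": -0.006, "y": -0.033, "z": -0.002, "wx": 0, "wy": 0, "wz": -20}, {"fingers": -1, "x": -0.008, "y": -0.0395, "z": -0.002, "wx": 0, "wy": 0, "wz": -24}, {"fingers": -1, "x": -0.011, "y": -0.0455, "z": -0.002, "wx": 0, "wy": 0, "wz": -28}, {"fingers": -1, "x": -0.015, "y": -0.0515, "z": -0.002, "wx": 0, "wy": 0, "wz": -32}, {"fingers": -1, "x": -0.0185, "y": -0.057, "z": -0.002, "wx": 0, "wy": 0, "wz": -36}, {"fingers": -1, "x": -0.0225, "y": -0.0625, "z": -0.002, "wx": 0, "wy": 0, "wz": -40}, {"fingers": -1, "x": -0.027, "y": -0.0675, "z": -0.002, "wx": 0, "wy": 0, "wz": -44}, {"fingers": -1, "x": -0.032, "y": -0.072, "z": -0.002, "wx": 0, "wy": 0, "wz": -48}, {"fingers": -1, "x": -0.037, "y": -0.0765, "z": -0.002, "wx": 0, "wy": 0, "wz": -52}, {"fingers": -1, "x": -0.043, "y": -0.0805, "z": -0.002, "wx": 0, "wy": 0, "wz": -56}, {"fingers": -1, "x": -0.0485, "y": -0.084, "z": -0.002, "wx": 0, "wy": 0, "wz": -60}, {"fingers": -1, "x": -0.0545, "y": -0.087, "z": -0.002, "wx": 0, "wy": 0, "wz": -64}, {"fingers": -1, "x": -0.0575, "y": -0.0885, "z": -0.002, "wx": 0, "wy": 0, "wz": -66}, {"fingers": -1, "x": -0.0575, "y": -0.0885, "z": -0.002, "wx": 0, "wy": 0, "wz": -66}]'

```text
time: 5.6
ee_pos: [0.4627, -0.2868, 0.0524]
tcp_rot: [-179.8, 0.1, -172.9]
wrist_force: [-3.8, -2.8, 5.3]
opening: -0.0
```

Run:
```python
from h import *
im,d,c=look("w4",qs=["station_block"])
im,d=bot.camera("top"); cv2.imwrite("pics/top4.png",cv2.resize(im[120:250,290:410],None,fx=4,fy=4,interpolation=3))
```

```text
t 5.6 tcp [ 0.4627 -0.2868  0.0524] [-1.7983e+02  1.2000e-01 -1.7293e+02] F [-3.78 -2.84  5.26] op -8.609548165883252e-06
```

View pics/top4.png

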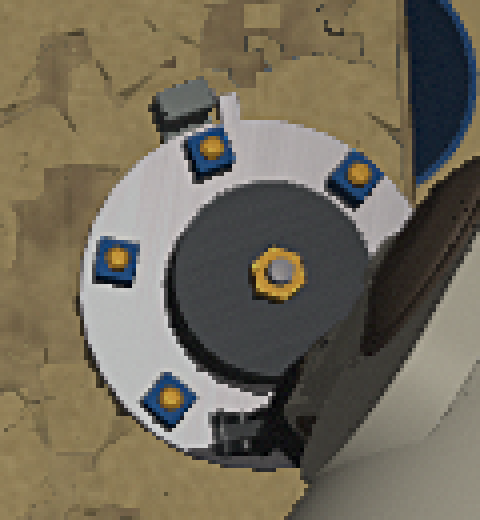

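Request:
play_rows --targets '[{"fingers": -1, "x": 0, "y": -0.0034, "z": 0, "wx": 0, "wy": 0, "wz": -2}, {"fingers": -1, "x": 0, "y": -0.0068, "z": 0.002, "wx": 0, "wy": 0, "wz": -4}, {"fingers": -1, "x": -0.0005, "y": -0.01, "z": 0.002, "wx": 0, "wy": 0, "wz": -6}, {"fingers": -1, "x": -0.0005, "y": -0.01, "z": 0.002, "wx": 0, "wy": 0, "wz": -6}]'

```text
time: 6.08
ee_pos: [0.4628, -0.2897, 0.0521]
tcp_rot: [179.4, 0.1, -166.7]
wrist_force: [-20.3, 40.6, 40.8]
opening: -0.0002
```

Run:
```python
from h import *
print(bot.get_obs())
im,d=bot.camera("top"); cv2.imwrite("pics/top5.png",cv2.resize(im[120:250,290:410],None,fx=4,fy=4,interpolation=3))
```

```text
{'time': 6.0833, 'q': array([-32.31235483,   5.41543101, -10.5335499 ,  74.37564479,
         0.52479914, -45.56924341]), 'qd': array([ 0.38009288, -0.31710935, -0.41685733, -0.48682218, -0.5390297 ,
        3.35174387]), 'joint_efforts': array([-13.30523908, -33.93231869,  45.81672192, -15.77545345,
        -6.29015118,  -0.49027126]), 'ee_pos': array([ 0.4628143 , -0.28974926,  0.05209699]), 'tcp_rot': array([ 1.79400801e+02,  1.47494442e-01, -1.66745369e+02]), 'wrist_force': array([-20.25776043,  40.62774364,  40.76148054]), 'torque': array([8.04161572, 3.98636662, 0.22449705]), 'opening': -0.00024824741882189855}
```

View pics/top5.png

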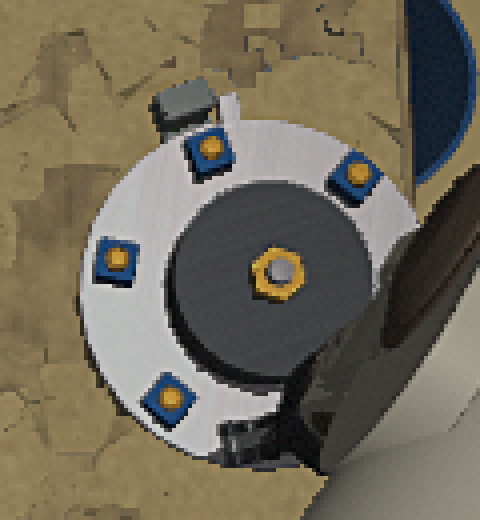

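Request:
play_rows --targets '[{"fingers": -1, "x": 0, "y": 0.008, "z": 0, "wx": 0, "wy": 0, "wz": 0}, {"fingers": -1, "x": 0, "y": 0.02, "z": -0.01, "wx": 0, "wy": 0, "wz": 0}, {"fingers": -1, "x": 0, "y": 0.025, "z": -0.05, "wx": 0, "wy": 0, "wz": 0}, {"fingers": -1, "x": 0, "y": 0.025, "z": -0.09, "wx": 0, "wy": 0, "wz": 0}, {"fingers": -1, "x": 0, "y": 0.025, "z": -0.13, "wx": 0, "wy": 0, "wz": 0}, {"fingers": -1, "x": 0, "y": 0.025, "z": -0.17, "wx": 0, "wy": 0, "wz": 0}]'

```text
time: 6.63
ee_pos: [0.458, -0.2703, 0.2213]
tcp_rot: [-179.9, 0.1, -167.0]
wrist_force: [0.5, -0.8, -0.4]
opening: -0.0
```

Run:
```python
from h import *
shift([.5,-.15,.3],180)
```

```text
pos0 [ 0.458  -0.2703  0.2213] xyz [-0.0681  0.1077 -0.0787] w [-0.1  0.1 13. ] rows 3.591732378700549 1.8110503997375744
```

Request:
play_rows --targets '[{"fingers": 0, "x": -0.068, "y": 0.108, "z": -0.079, "wx": 0, "wy": 0, "wz": 13}, {"fingers": 0, "x": -0.068, "y": 0.108, "z": -0.079, "wx": 0, "wy": 0, "wz": 13}, {"fingers": 0, "x": -0.068, "y": 0.108, "z": -0.079, "wx": 0, "wy": 0, "wz": 13}, {"fingers": 0, "x": -0.068, "y": 0.108, "z": -0.079, "wx": 0, "wy": 0, "wz": 13}, {"fingers": 0, "x": -0.068, "y": 0.108, "z": -0.079, "wx": 0, "wy": 0, "wz": 13}, {"fingers": 0, "x": -0.068, "y": 0.108, "z": -0.079, "wx": 0, "wy": 0, "wz": 13}]'

```text
time: 7.13
ee_pos: [0.5007, -0.1493, 0.2987]
tcp_rot: [-179.9, 0.2, -179.9]
wrist_force: [-0.3, -0.8, -0.2]
opening: 0.0428
```

Run:
```python
from h import *
im,d,c=look("w6")
hsv=cv2.cvtColor(im,cv2.COLOR_BGR2HSV)
gold=cv2.inRange(hsv,(14,150,120),(25,255,255)); gold[:, 280:]=0; gold[:110]=0
n,l,s,ce=cv2.connectedComponentsWithStats(gold); G=[]
for i in range(1,n):
    if 40<s[i,4]<130: G.append(px2w(c,*ce[i],z=.051)[:2])
G=np.array(G); m=G.mean(0); D=G-m; print(len(G),m,np.hypot(*D.T),np.degrees(np.arctan2(D[:,1],D[:,0])))
```

```text
t 7.1333 tcp [ 0.5007 -0.1493  0.2987] [-179.94    0.21 -179.9 ] F [-0.29 -0.84 -0.16] op 0.04275211751577813
station_block [ 83.8 190.4] 0.66 [ 0.5299 -0.3607  0.0469] @z [ 0.5322 -0.3651  0.039 ]
nut_centre [355.5 204.7] 0.71 [ 0.5482 -0.0468  0.0411] @z [ 0.5348 -0.0574  0.081 ]
nut_centre [105.5  22. ] 0.7 [ 0.3578 -0.3089  0.0503] @z [ 0.3627 -0.296   0.081 ]
wrench_mouth [357.8 261.5] 0.73 [ 0.6278 -0.035   0.0317] @z [ 0.6266 -0.0357  0.034 ]
wrench_handle [356.3 204.4] 0.78 [ 0.5478 -0.0459  0.041 ] @z [ 0.5502 -0.044   0.034 ]
worm_centre [356.8 230.3] 0.72 [ 0.58   -0.043   0.0429] @z [ 0.5827 -0.0413  0.0365]
6 [ 0.54368938 -0.28393906] [0.07852317 0.09108299 0.08452513 0.02266429 0.10631639 0.10121415] [-164.74825204  127.97342267  -93.53564356  -33.97899071   71.74493484
  -32.96856015]
```

View pics/w6.png

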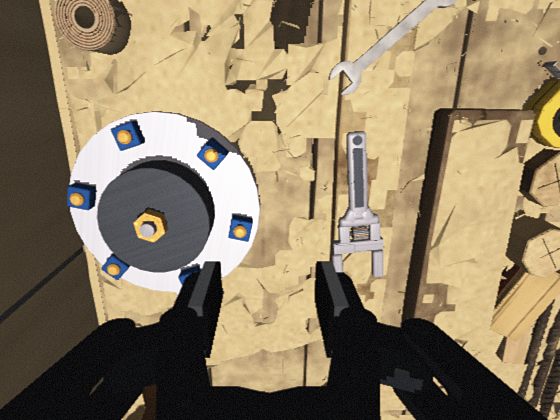

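Run:
```python
from h import *
C=np.array([.5585,-.2732])
for f in("w2","w6"):
    im=cv2.imread(f"pics/{f}.png"); c=cal("wrist"); c["camera_from_world"]=np.load(f+"_T.npy")
    hsv=cv2.cvtColor(im,cv2.COLOR_BGR2HSV)
    gold=cv2.inRange(hsv,(14,150,120),(25,255,255)); gold[:, 280:]=0; gold[:110]=0
    n,l,s,ce=cv2.connectedComponentsWithStats(gold)
    for i in range(1,n):
        if 40<s[i,4]<400:
            D=px2w(c,*ce[i],z=.051)[:2]-C; print(f,s[i,4],np.round(np.hypot(*D),4),np.round(np.degrees(np.arctan2(D[1],D[0])),1))
im=cv2.imread("pics/w6.png"); cv2.imwrite("pics/w6w.png",cv2.resize(im[120:290,320:400],None,fx=3.5,fy=3.5,interpolation=3))
```

```text
w2 101 0.096 -152.8
w2 60 0.0925 147.1
w2 99 0.0969 -93.9
w2 69 0.0922 86.6
w2 76 0.0956 -35.3
w2 66 0.0931 24.8
w6 108 0.0959 -160.9
w6 74 0.0935 139.2
w6 97 0.0972 -101.9
w6 51 0.0237 -80.3
w6 65 0.0921 78.4
w6 82 0.0962 -43.2
```

View pics/w6w.png

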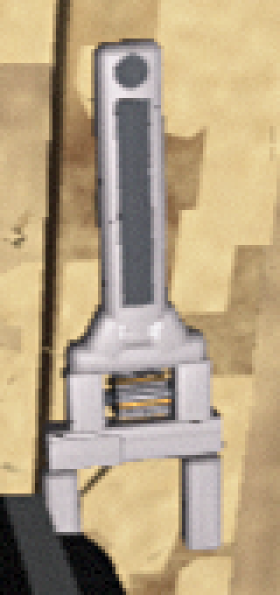

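Run:
```python
from h import *
a,d=bot.camera("top"); b,d2=bot.camera("scene")
x=cv2.resize(a[130:190,310:370],None,fx=8,fy=8,interpolation=3); y=cv2.resize(b[235:285,350:410],None,fx=8,fy=8,interpolation=3)[:480]
y=np.pad(y,((0,480-y.shape[0]),(0,0),(0,0)))
cv2.imwrite("pics/stop7.png",np.hstack([x,y])[:, :800])
c=cal("top");np.set_printoptions(linewidth=200)
```

View pics/stop7.png

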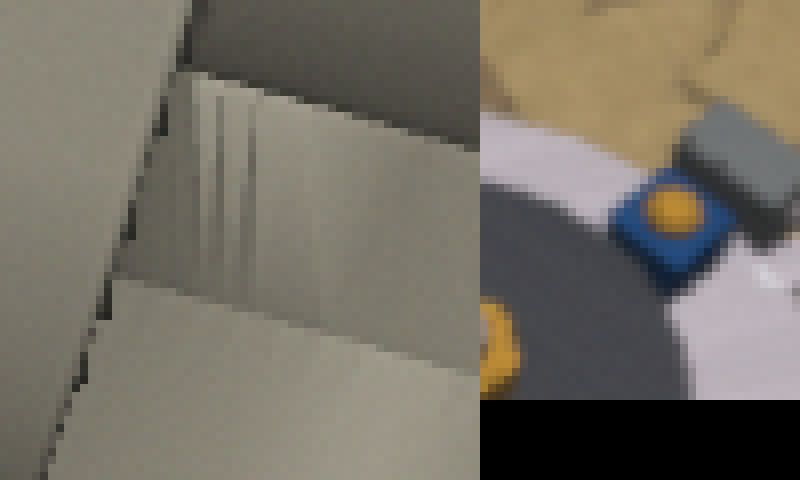

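Run:
```python
from h import *
b,d2=bot.camera("scene")
cv2.imwrite("pics/stop8.png",cv2.resize(b[240:290,365:425],None,fx=12,fy=12,interpolation=3))
a=cv2.imread("pics/top5.png"); cv2.imwrite("pics/stop8b.png",cv2.resize(a[50:210,130:290],None,fx=3.5,fy=3.5,interpolation=3))
```

```text
(no output)
```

View pics/stop8.png

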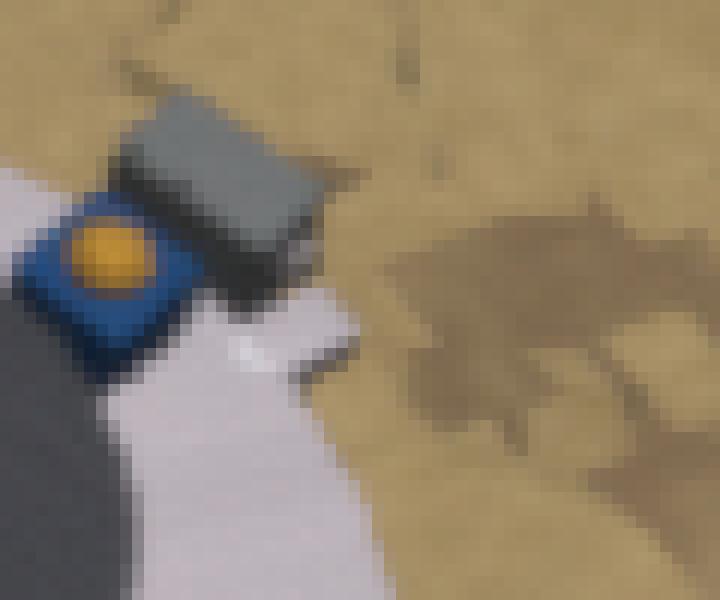

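View pics/stop8b.png

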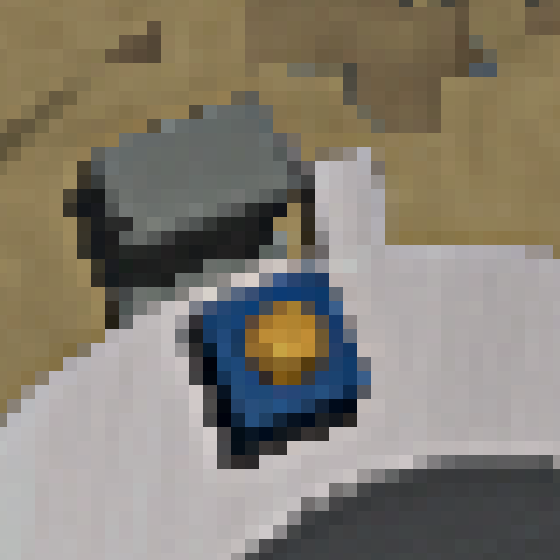

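Run:
```python
from h import *
C=np.array([.5585,-.2732])
def sh(c,nm,u,v,z):
    D=px2w(c,u,v,z=z)[:2]-C; print(nm,np.round(np.hypot(*D),4),np.round(np.degrees(np.arctan2(D[1],D[0])),1))
c=cal("top")
f=lambda x,y:((x/3.5+130)/4+290-.5,(y/3.5+50)/4+120-.5)
for n,p,z in[("blk",(90,165),.036),("blk",(258,98),.036),("blk",(312,180),.036),("blk",(132,235),.036),("lug",(315,163),.03),("lug",(384,163),.03),("lug",(318,255),.03),("lug",(384,240),.03)]: sh(c,n,*f(*p),z)
c=cal("scene")
f=lambda x,y:(x/12+365-.5,y/12+240-.5)
print("scene")
for n,p,z in[("blk",(180,90),.036),("blk",(118,155),.036),("blk",(325,185),.036),("blk",(260,252),.036),("lug",(325,285),.03),("lug",(360,325),.03),("lug",(240,320),.03),("lug",(295,375),.03)]: sh(c,n,*f(*p),z)
```

```text
blk 0.143 26.6
blk 0.1444 13.0
blk 0.1268 10.4
blk 0.1275 26.4
lug 0.1317 9.2
lug 0.1302 3.5
lug 0.114 10.6
lug 0.1153 4.2
scene
blk 0.1433 24.1
blk 0.1234 24.4
blk 0.1458 11.3
blk 0.1258 9.8
lug 0.1344 5.6
lug 0.1346 1.3
lug 0.1163 6.7
lug 0.1179 -0.4
```

Run:
```python
from h import *
shift([.61,-.27,.2],90)
```

```text
pos0 [ 0.4998 -0.151   0.296 ] xyz [-0.1104 -0.1188  0.0959] w [-0.  -0.  89.9] rows 4.518661074301423 12.557344472537258
```

Request:
play_rows --targets '[{"fingers": -1, "x": -0.11, "y": -0.119, "z": 0.096, "wx": 0, "wy": 0, "wz": 90}, {"fingers": -1, "x": -0.11, "y": -0.119, "z": 0.096, "wx": 0, "wy": 0, "wz": 90}, {"fingers": -1, "x": -0.11, "y": -0.119, "z": 0.096, "wx": 0, "wy": 0, "wz": 90}, {"fingers": -1, "x": -0.11, "y": -0.119, "z": 0.096, "wx": 0, "wy": 0, "wz": 90}, {"fingers": -1, "x": -0.11, "y": -0.119, "z": 0.096, "wx": 0, "wy": 0, "wz": 90}, {"fingers": -1, "x": -0.11, "y": -0.119, "z": 0.096, "wx": 0, "wy": 0, "wz": 90}, {"fingers": -1, "x": -0.11, "y": -0.119, "z": 0.096, "wx": 0, "wy": 0, "wz": 90}, {"fingers": -1, "x": -0.11, "y": -0.119, "z": 0.096, "wx": 0, "wy": 0, "wz": 90}, {"fingers": -1, "x": -0.11, "y": -0.119, "z": 0.096, "wx": 0, "wy": 0, "wz": 90}, {"fingers": -1, "x": -0.11, "y": -0.119, "z": 0.096, "wx": 0, "wy": 0, "wz": 90}, {"fingers": -1, "x": -0.11, "y": -0.119, "z": 0.096, "wx": 0, "wy": 0, "wz": 90}, {"fingers": -1, "x": -0.11, "y": -0.119, "z": 0.096, "wx": 0, "wy": 0, "wz": 90}, {"fingers": -1, "x": -0.11, "y": -0.119, "z": 0.096, "wx": 0, "wy": 0, "wz": 90}, {"fingers": -1, "x": -0.11, "y": -0.119, "z": 0.096, "wx": 0, "wy": 0, "wz": 90}]'

```text
time: 8.75
ee_pos: [0.6098, -0.2699, 0.2]
tcp_rot: [-180.0, -0.0, 89.8]
wrist_force: [0.1, -0.5, 0.5]
opening: 0.0001
```

Run:
```python
from h import *
im,d,c=look("w9",qs=["nut_centre"])
```

```text
t 8.75 tcp [ 0.6098 -0.2699  0.2   ] [-1.7997e+02 -1.0000e-02  8.9750e+01] F [ 0.15 -0.53  0.52] op 0.0001124191113398327
nut_centre [202.7 208.7] 0.69 [ 0.5628 -0.2702  0.0925] @z [ 0.5605 -0.2741  0.081 ]
```

View pics/w9.png

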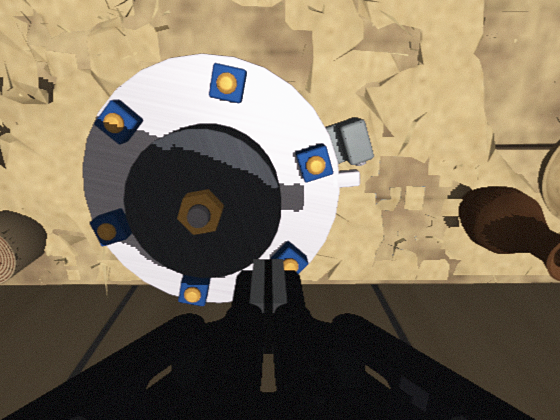

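Run:
```python
from h import *
im=cv2.imread("pics/w9.png"); cv2.imwrite("pics/w9z.png",cv2.resize(im[105:205,290:390],None,fx=6,fy=6,interpolation=3))
```

```text
(no output)
```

View pics/w9z.png

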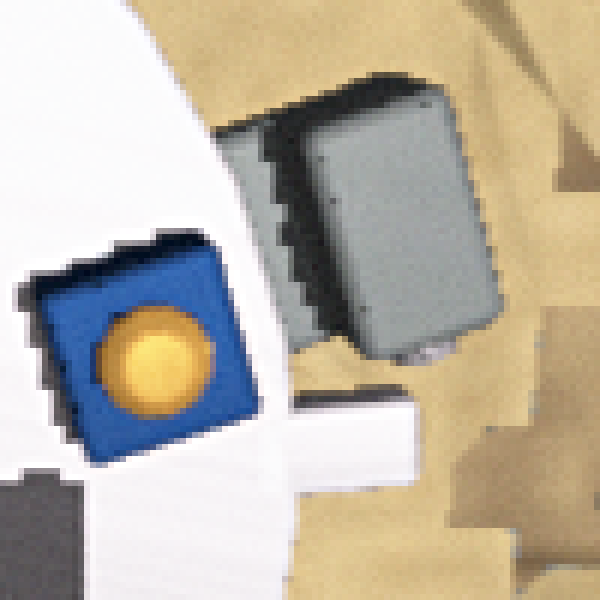

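Run:
```python
from h import *
C=np.array([.5585,-.2732]); r=.099
def P(a,z): return [C[0]+r*np.cos(np.radians(a)),C[1]+r*np.sin(np.radians(a)),z]
shift(P(115,.12),121); shift(P(115,.047),121)
R0=R.from_euler("xyz",[180,0,121],degrees=True)
for a in [117,119,121,123,125,127,129,131]:
    print(a,np.round(R0.inv().apply(np.array(P(a,.047))-P(115,.047)),4))
```

```text
pos0 [ 0.6099 -0.2698  0.2001] xyz [ 0.0865 -0.093   0.0801] w [ -0.   -0.  -30.9] rows 3.601475104885955 4.314423427900868
pos0 [ 0.6099 -0.2698  0.2001] xyz [ 0.0865 -0.093   0.1531] w [ -0.   -0.  -30.9] rows 4.770563797078425 4.314423427900868
117 [ 0.0003 -0.0034 -0.    ]
119 [ 0.0005 -0.0069 -0.    ]
121 [ 0.0005 -0.0103 -0.    ]
123 [ 0.0005 -0.0138 -0.    ]
125 [ 0.0003 -0.0173 -0.    ]
127 [-0.     -0.0207 -0.    ]
129 [-0.0004 -0.0241 -0.    ]
131 [-0.001  -0.0275 -0.    ]
```

Request:
play_rows --targets '[{"fingers": -1, "x": 0.0865, "y": -0.093, "z": 0.05, "wx": 0, "wy": 0, "wz": -31}, {"fingers": -1, "x": 0.0865, "y": -0.093, "z": 0.05, "wx": 0, "wy": 0, "wz": -31}, {"fingers": -1, "x": 0.0865, "y": -0.093, "z": 0.05, "wx": 0, "wy": 0, "wz": -31}, {"fingers": -1, "x": 0.0865, "y": -0.093, "z": 0.08, "wx": 0, "wy": 0, "wz": -31}, {"fingers": -1, "x": 0.0865, "y": -0.093, "z": 0.12, "wx": 0, "wy": 0, "wz": -31}, {"fingers": -1, "x": 0.0865, "y": -0.093, "z": 0.145, "wx": 0, "wy": 0, "wz": -31}, {"fingers": -1, "x": 0.0865, "y": -0.093, "z": 0.152, "wx": 0, "wy": 0, "wz": -31}, {"fingers": -1, "x": 0.0865, "y": -0.093, "z": 0.152, "wx": 0, "wy": 0, "wz": -31}]'

```text
time: 9.52
ee_pos: [0.5159, -0.1827, 0.0466]
tcp_rot: [-179.9, -0.2, 121.0]
wrist_force: [-0.4, 0.4, -0.5]
opening: 0.0002
```

Request:
play_rows --targets '[{"fingers": -1, "x": 0, "y": -0.0035, "z": 0, "wx": 0, "wy": 0, "wz": 0}, {"fingers": -1, "x": 0, "y": -0.007, "z": 0, "wx": 0, "wy": 0, "wz": 0}, {"fingers": -1, "x": 0, "y": -0.0105, "z": 0, "wx": 0, "wy": 0, "wz": 0}, {"fingers": -1, "x": 0, "y": -0.014, "z": 0, "wx": 0, "wy": 0, "wz": 0}, {"fingers": -1, "x": 0, "y": -0.0175, "z": 0, "wx": 0, "wy": 0, "wz": 0}, {"fingers": -1, "x": 0, "y": -0.0175, "z": 0, "wx": 0, "wy": 0, "wz": 0}]'

```text
time: 10.02
ee_pos: [0.5022, -0.1926, 0.0492]
tcp_rot: [179.9, 0.1, 120.9]
wrist_force: [1.1, -0.9, 0.3]
opening: 0.0002
```

Request:
play_rows --targets '[{"fingers": -1, "x": 0, "y": -0.0015, "z": 0, "wx": 0, "wy": 0, "wz": 0}, {"fingers": -1, "x": 0, "y": -0.003, "z": 0, "wx": 0, "wy": 0, "wz": 0}, {"fingers": -1, "x": 0, "y": -0.003, "z": 0, "wx": 0, "wy": 0, "wz": 0}]'

```text
time: 10.27
ee_pos: [0.5014, -0.1932, 0.0493]
tcp_rot: [179.7, 0.1, 121.0]
wrist_force: [7.9, 5.0, 0.9]
opening: 0.0002
```

Request:
play_rows --targets '[{"fingers": -1, "x": 0, "y": -0.0015, "z": 0, "wx": 0, "wy": 0, "wz": 0}, {"fingers": -1, "x": 0, "y": -0.004, "z": 0, "wx": 0, "wy": 0, "wz": 0}, {"fingers": -1, "x": 0, "y": -0.004, "z": 0, "wx": 0, "wy": 0, "wz": 0}]'

```text
time: 10.52
ee_pos: [0.5002, -0.1936, 0.0496]
tcp_rot: [179.4, 0.1, 121.1]
wrist_force: [20.4, 15.0, -1.7]
opening: 0.0001
```

Run:
```python
from h import *
b,d2=bot.camera("scene")
cv2.imwrite("pics/stop10.png",cv2.resize(b[240:290,365:425],None,fx=12,fy=12,interpolation=3))
print(bot.get_obs()["wrist_force"])
```

```text
[19.60902039 14.38694194 -1.43746143]
```

View pics/stop10.png

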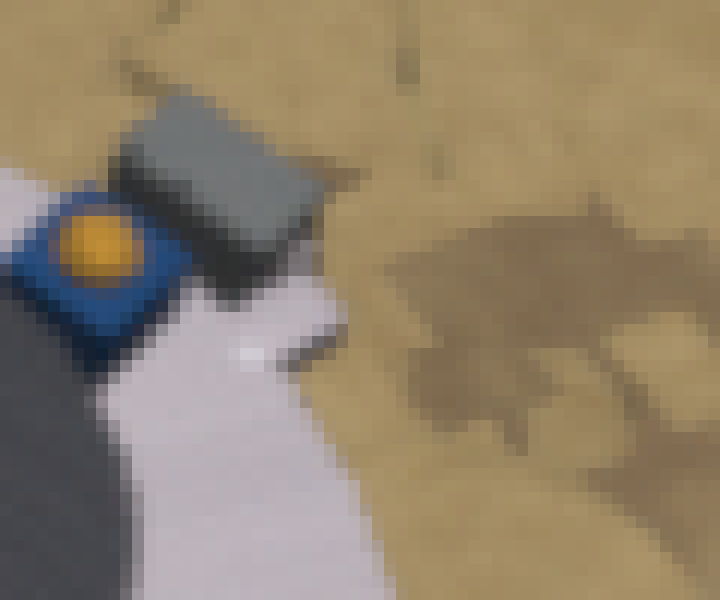

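Request:
play_rows --targets '[{"fingers": -1, "x": 0, "y": 0.01, "z": 0, "wx": 0, "wy": 0, "wz": 0}, {"fingers": -1, "x": 0, "y": 0.018, "z": -0.03, "wx": 0, "wy": 0, "wz": 0}, {"fingers": -1, "x": 0, "y": 0.018, "z": -0.07, "wx": 0, "wy": 0, "wz": 0}, {"fingers": -1, "x": 0, "y": 0.018, "z": -0.11, "wx": 0, "wy": 0, "wz": 0}]'

```text
time: 10.9
ee_pos: [0.5107, -0.1858, 0.1585]
tcp_rot: [-179.9, -0.1, 121.0]
wrist_force: [1.4, -0.3, 0.8]
opening: 0.0002
```

Run:
```python
from h import *
shift([.538,-.044,.17],186)
```

```text
pos0 [ 0.5107 -0.1858  0.1585] xyz [ 0.1075  0.0964 -0.0115] w [ -0.   -0.2 -65. ] rows 3.473780772116353 9.078118819635534
```

Request:
play_rows --targets '[{"fingers": 0.06, "x": 0.1075, "y": 0.0965, "z": -0.0115, "wx": 0, "wy": 0, "wz": -65}, {"fingers": 0.06, "x": 0.1075, "y": 0.0965, "z": -0.0115, "wx": 0, "wy": 0, "wz": -65}, {"fingers": 0.06, "x": 0.1075, "y": 0.0965, "z": -0.0115, "wx": 0, "wy": 0, "wz": -65}, {"fingers": 0.06, "x": 0.1075, "y": 0.0965, "z": -0.0115, "wx": 0, "wy": 0, "wz": -65}, {"fingers": 0.06, "x": 0.1075, "y": 0.0965, "z": -0.0115, "wx": 0, "wy": 0, "wz": -65}, {"fingers": 0.06, "x": 0.1075, "y": 0.0965, "z": -0.0115, "wx": 0, "wy": 0, "wz": -65}, {"fingers": 0.06, "x": 0.1075, "y": 0.0965, "z": -0.0115, "wx": 0, "wy": 0, "wz": -65}, {"fingers": 0.06, "x": 0.1075, "y": 0.0965, "z": -0.0115, "wx": 0, "wy": 0, "wz": -65}, {"fingers": 0.06, "x": 0.1075, "y": 0.0965, "z": -0.0115, "wx": 0, "wy": 0, "wz": -65}, {"fingers": 0.06, "x": 0.1075, "y": 0.0965, "z": -0.0115, "wx": 0, "wy": 0, "wz": -65}, {"fingers": 0.06, "x": 0.1075, "y": 0.0965, "z": -0.0115, "wx": 0, "wy": 0, "wz": -65}, {"fingers": 0.06, "x": 0.1075, "y": 0.0965, "z": -0.0115, "wx": 0, "wy": 0, "wz": -65}]'

```text
time: 11.9
ee_pos: [0.5388, -0.0446, 0.1696]
tcp_rot: [-180.0, -0.0, -174.3]
wrist_force: [1.1, 0.1, -0.2]
opening: 0.0452
```

Run:
```python
from h import *
im,d,c=look("w11",qs=["wrench_mouth","wrench_handle","worm_centre"])
for r in bot.outline_of("wrench_handle","wrist")[:1]:
    m=r["region"]; print(r["confidence"],r["extent"],m.sum()); im[m]=im[m]//2+np.array([0,100,0],np.uint8); cv2.imwrite("pics/w11o.png",im); np.save("w11m.npy",m)
a,_=bot.camera("top"); cv2.imwrite("pics/top11.png",cv2.resize(a[120:250,290:410],None,fx=4,fy=4,interpolation=3))
```

```text
t 11.9 tcp [ 0.5388 -0.0446  0.1696] [-1.7999e+02 -3.0000e-02 -1.7426e+02] F [ 1.06  0.1  -0.18] op 0.045198982463793204
worm_centre [268.9 249.1] 0.86 [ 0.5798 -0.0402  0.0435] @z [ 0.5831 -0.0399  0.0365]
0.92 [232.4, 99.5, 303.5, 315.8] 8394
```

View pics/w11.png

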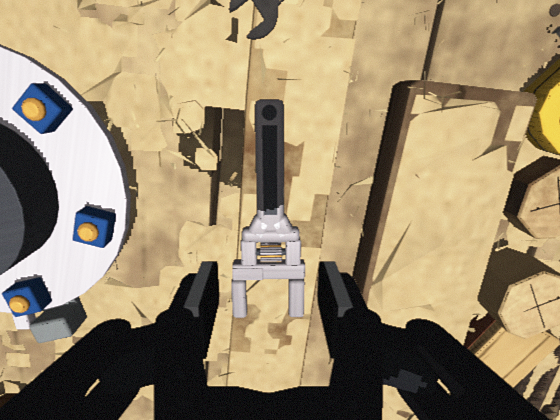

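View pics/top11.png

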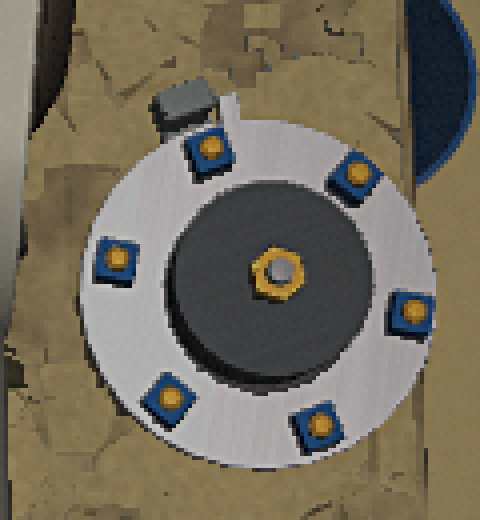

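Run:
```python
from h import *
c=cal("top"); C=np.array([.5585,-.2732])
for f in("top4","top5","top11"):
    im=cv2.imread(f"pics/{f}.png"); hsv=cv2.cvtColor(im,cv2.COLOR_BGR2HSV)
    g=cv2.inRange(hsv,(12,130,90),(28,255,255)); n,l,s,ce=cv2.connectedComponentsWithStats(g)
    out=[]
    for i in range(1,n):
        if 200<s[i,4]<1200:
            D=px2w(c,ce[i][0]/4+290-.375,ce[i][1]/4+120-.375,z=.051)[:2]-C; out.append((round(np.hypot(*D),4),round(np.degrees(np.arctan2(D[1],D[0])),1)))
    print(f,out)
b,_=bot.camera("scene")
cv2.imwrite("pics/stop11.png",cv2.resize(b[240:290,365:425],None,fx=12,fy=12,interpolation=3))
im=cv2.imread("pics/w11.png"); cv2.imwrite("pics/w11l.png",cv2.resize(im[270:345,0:90],None,fx=7,fy=7,interpolation=3))
c=cal("wrist")
hsv=cv2.cvtColor(im,cv2.COLOR_BGR2HSV);g=cv2.inRange(hsv,(14,150,120),(25,255,255)); g[:,150:]=0; g[:80]=0
n,l,s,ce=cv2.connectedComponentsWithStats(g)
for i in range(1,n):
    if s[i,4]>150:
        D=px2w(c,*ce[i],z=.051)[:2]-C; print(s[i,4],np.hypot(*D),np.degrees(np.arctan2(D[1],D[0])))
```

```text
top4 [(np.float64(0.0945), np.float64(19.1)), (np.float64(0.0949), np.float64(-41.0)), (np.float64(0.0945), np.float64(79.5)), (np.float64(0.0944), np.float64(140.1))]
top5 [(np.float64(0.0945), np.float64(19.3)), (np.float64(0.095), np.float64(-40.8)), (np.float64(0.0941), np.float64(79.9)), (np.float64(0.0944), np.float64(140.1))]
top11 [(np.float64(0.0947), np.float64(19.2)), (np.float64(0.0949), np.float64(-41.0)), (np.float64(0.0945), np.float64(79.5)), (np.float64(0.0955), np.float64(-100.7)), (np.float64(0.0944), np.float64(140.1)), (np.float64(0.0953), np.float64(-160.3))]
299 0.09314760939107011 140.27344927896857
199 0.093176415344118 79.1698224044245
183 0.0948510623759939 18.288712994057654
```

View pics/stop11.png

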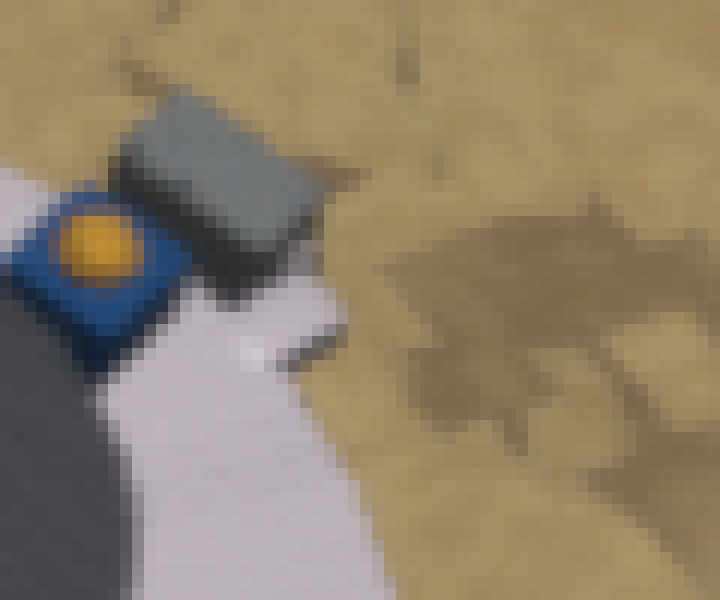

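View pics/w11l.png

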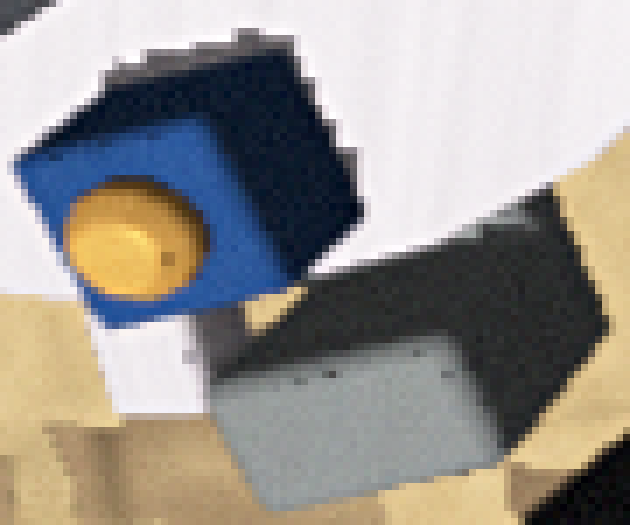

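Run:
```python
from h import *
c=cal("wrist"); im=cv2.imread("pics/w11.png")
c["camera_from_world"]=np.load("w11_T.npy")
m=np.load("w11m.npy"); pts=[]
for v in range(110,205,5):
    u=np.where(m[v])[0]
    a=px2w(c,u.min()-.5,v,z=.04);b=px2w(c,u.max()+.5,v,z=.04); pts.append(np.r_[(a+b)[:2]/2,np.linalg.norm(a-b)])
pts=np.array(pts); print(np.round(pts[::6],4)); k=np.polyfit(pts[:,0],pts[:,1],1); print("yaw",np.degrees(np.arctan(k[0])))
v0=np.where(m.any(1))[0]; print(v0.min(),v0.max())
e=px2w(c,268,v0.min()-.5,z=.04); t=px2w(c,268,v0.max()+.5,z=.04); print("end",e,"tips",t)
th=np.arctan(k[0]); ex=e[0]+.166*np.cos(th); print("mouth from end",ex,np.polyval(k,ex),"from tips",t[0]-.02*np.cos(th))
cv2.imwrite("pics/w11z.png",cv2.resize(im[200:325,215:325],None,fx=5,fy=5,interpolation=3)[:600])
```

```text
[[ 0.4713 -0.0516  0.0217]
 [ 0.4927 -0.0491  0.0216]
 [ 0.5153 -0.0464  0.0229]
 [ 0.5392 -0.0439  0.022 ]]
yaw 6.516921000765979
99 317
end [ 0.46344359 -0.05276342  0.04      ] tips [ 0.64791563 -0.03409141  0.04      ]
mouth from end 0.6283709582520147 -0.03367129025564096 from tips 0.6280448618651094
```

View pics/w11z.png

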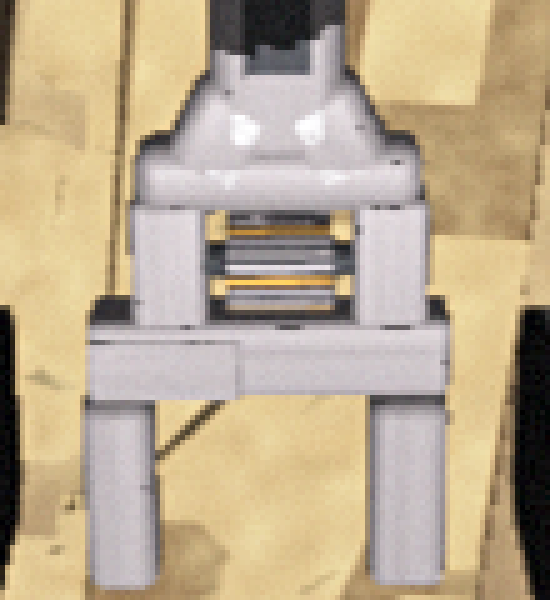

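Request:
play_rows --grip_force 80 --targets '[{"fingers": 0, "x": 0, "y": 0.0005, "z": 0.04, "wx": 0, "wy": 0, "wz": -0.7}, {"fingers": 0, "x": 0, "y": 0.0005, "z": 0.08, "wx": 0, "wy": 0, "wz": -0.7}, {"fingers": -0.1, "x": 0, "y": 0.0005, "z": 0.11, "wx": 0, "wy": 0, "wz": -0.7}, {"fingers": -0.2, "x": 0, "y": 0.0005, "z": 0.12, "wx": 0, "wy": 0, "wz": -0.7}, {"fingers": -0.2, "x": 0, "y": 0.0005, "z": 0.1275, "wx": 0, "wy": 0, "wz": -0.7}, {"fingers": -0.2, "x": 0, "y": 0.0005, "z": 0.1275, "wx": 0, "wy": 0, "wz": -0.7}]'

```text
time: 12.75
ee_pos: [0.5387, -0.0441, 0.042]
tcp_rot: [180.0, -0.0, -173.3]
wrist_force: [0.5, -0.1, 0.6]
opening: 0.0342
```

Request:
play_rows --targets '[{"fingers": -1, "x": 0, "y": 0, "z": 0, "wx": 0, "wy": 0, "wz": 0}, {"fingers": -1, "x": 0, "y": 0, "z": 0, "wx": 0, "wy": 0, "wz": 0}, {"fingers": -1, "x": 0, "y": 0, "z": 0, "wx": 0, "wy": 0, "wz": 0}, {"fingers": -1, "x": 0, "y": 0, "z": 0, "wx": 0, "wy": 0, "wz": 0}, {"fingers": -1, "x": 0, "y": 0, "z": 0, "wx": 0, "wy": 0, "wz": 0}]'

```text
time: 13.17
ee_pos: [0.54, -0.0441, 0.0444]
tcp_rot: [-180.0, 0.2, -173.3]
wrist_force: [-1.7, 0.5, 6.3]
opening: 0.0193
```

Request:
play_rows --targets '[{"fingers": -1, "x": 0, "y": 0, "z": -0.01, "wx": 0, "wy": 0, "wz": 0}, {"fingers": -1, "x": 0, "y": 0, "z": -0.03, "wx": 0, "wy": 0, "wz": 0}, {"fingers": -1, "x": 0, "y": 0, "z": -0.06, "wx": 0, "wy": 0, "wz": 0}, {"fingers": -1, "x": 0, "y": 0, "z": -0.095, "wx": 0, "wy": 0, "wz": 0}, {"fingers": -1, "x": 0, "y": 0, "z": -0.12, "wx": 0, "wy": 0, "wz": 0}, {"fingers": -1, "x": 0, "y": 0, "z": -0.12, "wx": 0, "wy": 0, "wz": 0}]'

```text
time: 13.67
ee_pos: [0.5409, -0.0442, 0.1691]
tcp_rot: [-179.9, 0.5, -173.3]
wrist_force: [0.3, -0.6, -2.6]
opening: 0.0188
```

Run:
```python
from h import *
im,d,c=look("w13",qs=["wrench_mouth","wrench_handle","worm_centre"])
s,_=bot.camera("scene"); cv2.imwrite("pics/sc13.png",cv2.resize(s[100:300,180:430],None,fx=3,fy=3,interpolation=3))
```

```text
t 13.6667 tcp [ 0.5409 -0.0442  0.1691] [-179.9     0.48 -173.33] F [ 0.27 -0.59 -2.57] op 0.01883639796891416
wrench_handle [266.1 299.5] 0.59 [ 0.5491 -0.0447  0.1647] @z [ 0.637  -0.0354  0.034 ]
worm_centre [269.1 359. ] 0.94 [ 0.5799 -0.0397  0.1674] @z [ 0.7    -0.0252  0.0365]
```

View pics/w13.png

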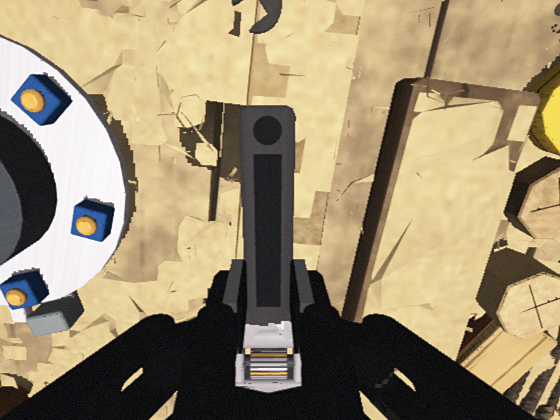

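View pics/sc13.png

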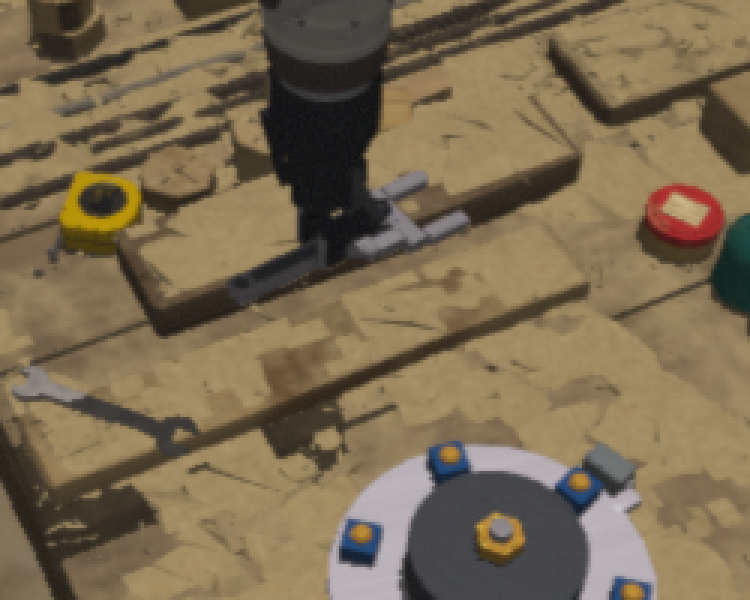

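```bash
cat > fit.py <<'E'
from h import *
def fit(f,u0=240,u1=300,v0=110,v1=300,bright=None):
    c=cal("wrist"); c["camera_from_world"]=np.load(f+"_T.npy"); d=np.load(f+"_d.npy")
    P=[]
    for v in range(v0,v1,3):
        for u in range(u0,u1,2):
            if d[v,u]>0: P.append(np.r_[px2w(c,u,v,d=d[v,u]),u,v])
    return np.array(P),c
E
python3 - <<'E'
from fit import *
P,c=fit("w13"); p0,r0=pose()
Z=P[P[:,2]>.12]
T=np.c_[r0.inv().apply(Z[:,:3]-p0)]
A=np.c_[T[:,:2],np.ones(len(T))]; k,res,_,_=np.linalg.lstsq(A,T[:,2],rcond=None); print("tool z = ",k,"tilt deg",np.degrees(np.arctan(k[:2])),"rms",np.std(A@k-T[:,2]),len(T))
# edges
L=[]
for v in sorted(set(Z[:,4])):
    q=T[Z[:,4]==v]; L.append([q[:,0].mean(),q[:,1].min(),q[:,1].max(),q[:,2].mean()])
L=np.array(L); print(np.round(L[::6],4)); 
kk=np.polyfit(L[:,0],(L[:,1]+L[:,2])/2,1); print("centreline in tool y=",kk,np.degrees(np.arctan(kk[0])),"end x",L[:,0].max())
E
```

```text
tool z =  [ 0.0343914  -0.04295485 -0.00600047] tilt deg [ 1.96970582 -2.45961935] rms 0.0035726441605210698 1738
[[ 0.0719 -0.0109  0.0079 -0.0033]
 [ 0.0653 -0.012   0.0089 -0.0041]
 [ 0.0585 -0.0121  0.0091 -0.0041]
 [ 0.0514 -0.0124  0.0093 -0.0039]
 [ 0.0441 -0.0116  0.0086 -0.0042]
 [ 0.0365 -0.0118  0.0088 -0.0041]
 [ 0.0287 -0.0122  0.0091 -0.004 ]
 [ 0.0205 -0.0124  0.0093 -0.0039]
 [ 0.0119 -0.0116  0.0095 -0.0038]
 [ 0.0046 -0.0126  0.0112 -0.0064]
 [-0.0026 -0.0115  0.0101 -0.009 ]]
centreline in tool y= [-0.01275986 -0.00086813] -0.7310461805951299 end x 0.07188187132283932
```

Run:
```python
from h import *
for f,z in(("w9",5),("w6",8)):
    im=cv2.imread(f"pics/{f}.png"); 
    y0,y1,x0,x1=(180,245,165,235) if f=="w9" else (200,255,120,180)
    cv2.imwrite(f"pics/{f}n.png",cv2.resize(im[y0:y1,x0:x1],None,fx=8,fy=8,interpolation=3))
    c=cal("wrist"); c["camera_from_world"]=np.load(f+"_T.npy"); hsv=cv2.cvtColor(im,cv2.COLOR_BGR2HSV)
    g=cv2.inRange(hsv,(10,90,50),(28,255,255)); mm=np.zeros_like(g); mm[y0:y1,x0:x1]=g[y0:y1,x0:x1]
    n,l,s,ce=cv2.connectedComponentsWithStats(mm); print(s[1:])
    # rim of top face at z .088 via depth
    d=np.load(f+"_d.npy"); Q=[]
    for v in range(y0,y1):
        for u in range(x0,x1):
            w=px2w(c,u,v,d=d[v,u]); 
            if .084<w[2]<.094: Q.append(w[:2])
    Q=np.array(Q,np.float32); print(f,len(Q)); h=cv2.convexHull(Q*1000)[:,0]/1000
    # fit hexagon: maximise symmetrical
    best=None
    from scipy.optimize import minimize
    def cost(p):
        D=h-p[:2]; k=np.arange(6)*np.pi/3+p[2]; s=np.max(D@np.array([np.cos(k),np.sin(k)]),axis=1); return np.mean((s-p[3])**2)*1e6
    for a in np.radians([0,15,30,45]):
        r=minimize(cost,[*h.mean(0),a,.015],method="Nelder-Mead",options=dict(xatol=1e-6,fatol=1e-6,maxiter=4000))
        if best is None or r.fun<best.fun: best=r
    print("centre",best.x[:2],"normal mod60",np.degrees(best.x[2])%60,"r",best.x[3],best.fun)
```

```text
[[ 177  189   47   46 1122]]
w9 1028
centre [ 0.55869373 -0.27599209] normal mod60 40.330270809255815 r 0.014881625119758816 0.022421335398250083
[[133 209  35  34 609]]
w6 516
centre [ 0.55848686 -0.27636602] normal mod60 40.070128555449934 r 0.015037170822135725 0.04732255703189256
```

View pics/w9n.png

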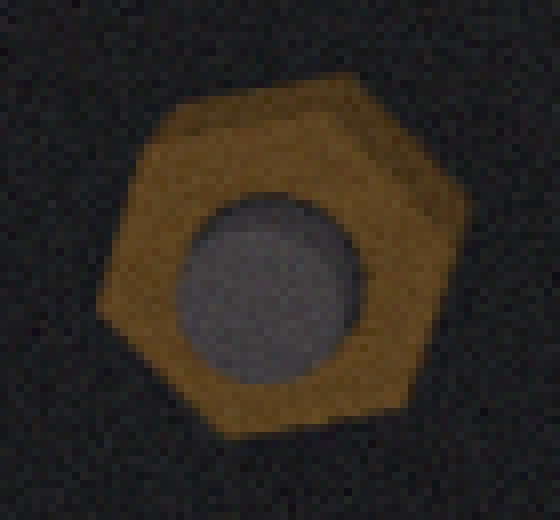

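Run:
```python
from h import *
c=cal("wrist"); c["camera_from_world"]=np.load("w9_T.npy")
V=np.array([(148,145),(335,110),(450,235),(408,405),(235,440),(97,310)])/8+[165-.44,180-.44]
W=np.array([px2w(c,*v,z=.088)[:2] for v in V]); m=W.mean(0);D=W-m; print(m,np.hypot(*D.T),np.degrees(np.arctan2(D[:,1],D[:,0]))%60)
print("stud top",px2w(c,268/8+165-.44,290/8+180-.44,z=.096))
c["camera_from_world"]=np.load("w2_T.npy"); print("stud w2",px2w(c,310/8+110-.44,290/8+195-.44,z=.096))
c["camera_from_world"]=np.load("w2_T.npy")
V=np.array([(200,240),(300,155),(412,195),(445,315),(360,390),(240,350)])/8+[110-.44,195-.44]
W=np.array([px2w(c,*v,z=.088)[:2] for v in V]);print(W.mean(0))
# buttons in w9
c["camera_from_world"]=np.load("w9_T.npy"); im=cv2.imread("pics/w9.png"); hsv=cv2.cvtColor(im,cv2.COLOR_BGR2HSV)
g=cv2.inRange(hsv,(10,100,60),(28,255,255)); n,l,s,ce=cv2.connectedComponentsWithStats(g)
for i in range(1,n):
    if 100<s[i,4]<600 and ce[i][0]<340: print(s[i,4],ce[i],px2w(c,*ce[i],z=.051))
# depth check: plate top height
for f in("w2","w9"):
    d=np.load(f+"_d.npy"); c["camera_from_world"]=np.load(f+"_T.npy")
    for u,v in((170,190),(230,220)): print(f,px2w(c,u,v,d=d[v,u]))
```

```text
[ 0.55921937 -0.27592931] [0.01692851 0.01717628 0.01655369 0.01721393 0.01730421 0.0174969 ] [11.07014375  8.96052949 13.866523   11.11368479 12.32784729 10.88563631]
stud top [ 0.55982959 -0.27438932  0.096     ]
stud w2 [ 0.55736477 -0.2755353   0.096     ]
[ 0.55853606 -0.27611198]
325 [226.09538462  82.83076923] [ 0.57869163 -0.18349219  0.051     ]
216 [25.68981481 95.15277778] [ 0.42461526 -0.19184819  0.051     ]
313 [113.22364217 122.57507987] [ 0.48876928 -0.21260147  0.051     ]
269 [315.21933086 164.65799257] [ 0.64883343 -0.24670717  0.051     ]
235 [106.00425532 231.35744681] [ 0.46908658 -0.30491103  0.051     ]
164 [289.87195122 264.79268293] [ 0.62964747 -0.33802521  0.051     ]
194 [191.94845361 294.32474227] [ 0.5392672  -0.36832763  0.051     ]
w2 [ 0.51969622 -0.25548969  0.07360968]
w2 [ 0.57095598 -0.19797521  0.02891326]
w9 [ 0.53481044 -0.26143298  0.07337428]
w9 [ 0.58006631 -0.28615002  0.07368146]
```

Run:
```python
from fit import *
c=cal("wrist"); c["camera_from_world"]=np.load("w13_T.npy"); d=np.load("w13_d.npy")
for u in(250,268,287):
    print(u,[(v,*np.round(1000*px2w(c,u,v,d=d[v,u])[[0,2]],1)) for v in range(110,390,20)])
for i in range(3):
    o=bot.get_obs(); print(o["time"],np.round(o["ee_pos"],4),np.round(o["tcp_rot"],2)); 
    im,d=bot.camera("wrist")
print(bot.get_obs()["ee_pos"])
s,_=bot.camera("scene");
```

```text
250 [(110, np.float64(467.7), np.float64(164.1)), (130, np.float64(475.0), np.float64(164.5)), (150, np.float64(482.3), np.float64(166.1)), (170, np.float64(490.1), np.float64(166.2)), (190, np.float64(498.2), np.float64(166.5)), (210, np.float64(506.7), np.float64(166.3)), (230, np.float64(516.0), np.float64(165.0)), (250, np.float64(525.1), np.float64(165.2)), (270, np.float64(535.2), np.float64(164.4)), (290, np.float64(544.8), np.float64(165.1)), (310, np.float64(555.5), np.float64(164.8)), (330, np.float64(566.3), np.float64(165.1)), (350, np.float64(580.2), np.float64(162.3)), (370, np.float64(585.9), np.float64(169.0))]
268 [(110, np.float64(466.9), np.float64(163.9)), (130, np.float64(473.9), np.float64(166.8)), (150, np.float64(481.7), np.float64(165.0)), (170, np.float64(489.5), np.float64(165.4)), (190, np.float64(497.5), np.float64(165.8)), (210, np.float64(505.8), np.float64(166.3)), (230, np.float64(515.4), np.float64(164.3)), (250, np.float64(524.4), np.float64(164.7)), (270, np.float64(533.7), np.float64(165.4)), (290, np.float64(544.1), np.float64(164.7)), (310, np.f
[... 357 characters left out ...]
90, np.float64(496.9), np.float64(164.7)), (210, np.float64(505.6), np.float64(164.2)), (230, np.float64(514.3), np.float64(164.6)), (250, np.float64(523.6), np.float64(164.5)), (270, np.float64(533.9), np.float64(163.2)), (290, np.float64(543.7), np.float64(163.8)), (310, np.float64(553.7), np.float64(164.6)), (330, np.float64(564.5), np.float64(164.7)), (350, np.float64(693.3), np.float64(30.0)), (370, np.float64(594.9), np.float64(157.4))]
13.9167 [ 0.5381 -0.044   0.1607] [ 1.7997e+02 -1.5000e-01 -1.7333e+02]
13.9667 [ 0.5382 -0.044   0.1607] [ 1.7997e+02 -1.5000e-01 -1.7333e+02]
14.0167 [ 0.5382 -0.044   0.1608] [ 1.7997e+02 -1.4000e-01 -1.7333e+02]
[ 0.53832297 -0.04403486  0.16102768]
```

Run:
```python
from h import *
shift([.4689,-.2892,.122],190.2)
```

```text
pos0 [ 0.5385 -0.044   0.1613] xyz [ 0.0975 -0.2354  0.0394] w [ 0.  -0.1 -3.5] rows 6.183544442536487 0.4933220232559928
```

Request:
play_rows --targets '[{"fingers": -1, "x": 0.0163, "y": -0.0393, "z": 0.006, "wx": 0, "wy": 0, "wz": -0.6}, {"fingers": -1, "x": 0.0325, "y": -0.0785, "z": 0.012, "wx": 0, "wy": 0, "wz": -1.2}, {"fingers": -1, "x": 0.0488, "y": -0.1177, "z": 0.02, "wx": 0, "wy": 0, "wz": -1.8}, {"fingers": -1, "x": 0.065, "y": -0.157, "z": 0.025, "wx": 0, "wy": 0, "wz": -2.4}, {"fingers": -1, "x": 0.0813, "y": -0.1962, "z": 0.03, "wx": 0, "wy": 0, "wz": -3}, {"fingers": -1, "x": 0.0975, "y": -0.2354, "z": 0.039, "wx": 0, "wy": 0, "wz": -3.5}, {"fingers": -1, "x": 0.0975, "y": -0.2354, "z": 0.039, "wx": 0, "wy": 0, "wz": -3.5}, {"fingers": -1, "x": 0.0975, "y": -0.2354, "z": 0.039, "wx": 0, "wy": 0, "wz": -3.5}, {"fingers": -1, "x": 0.0975, "y": -0.2354, "z": 0.039, "wx": 0, "wy": 0, "wz": -3.5}, {"fingers": -1, "x": 0.0975, "y": -0.2354, "z": 0.039, "wx": 0, "wy": 0, "wz": -3.5}, {"fingers": -1, "x": 0.0975, "y": -0.2354, "z": 0.039, "wx": 0, "wy": 0, "wz": -3.5}, {"fingers": -1, "x": 0.0975, "y": -0.2354, "z": 0.039, "wx": 0, "wy": 0, "wz": -3.5}]'

```text
time: 15.12
ee_pos: [0.47, -0.2882, 0.1236]
tcp_rot: [-180.0, 0.0, -169.7]
wrist_force: [1.0, -0.3, -3.5]
opening: 0.0189
```

Run:
```python
from h import *
im,d,c=look("w15",qs=["worm_centre"])
s,_=bot.camera("scene"); cv2.imwrite("pics/sc15.png",cv2.resize(s[230:330,290:410],None,fx=6,fy=6,interpolation=3))
a,_=bot.camera("top"); cv2.imwrite("pics/top15.png",cv2.resize(a[130:240,300:410],None,fx=5,fy=5,interpolation=3))
shift([.4689,-.2892,.122],190.2)
```

```text
t 15.1167 tcp [ 0.47   -0.2882  0.1236] [-1.7999e+02  2.0000e-02 -1.6973e+02] F [ 0.96 -0.28 -3.49] op 0.01892545492907327
worm_centre [267.  360.4] 0.56 [ 0.5098 -0.282   0.1211] @z [ 0.5862 -0.2684  0.0365]
pos0 [ 0.4697 -0.2887  0.1235] xyz [ 0.0008 -0.0004  0.0015] w [-0.  0.  0.] rows 0.04193997052955832 0.003919799119306779
```

View pics/sc15.png

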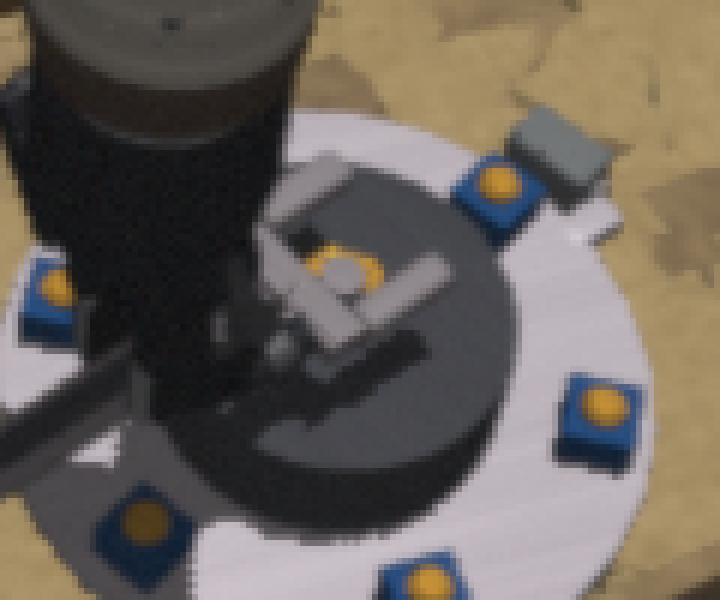

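View pics/top15.png

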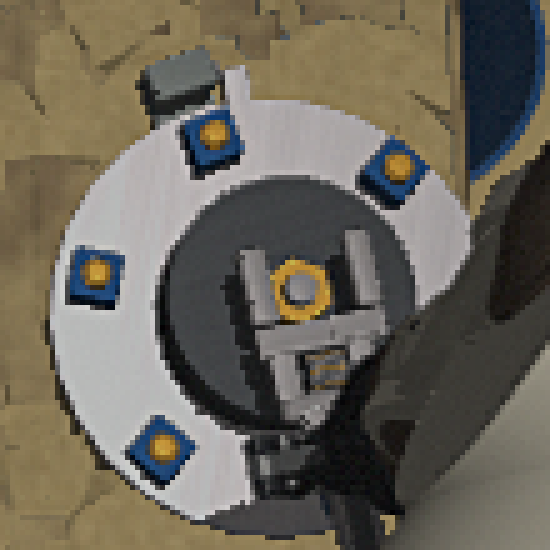

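View pics/w15.png

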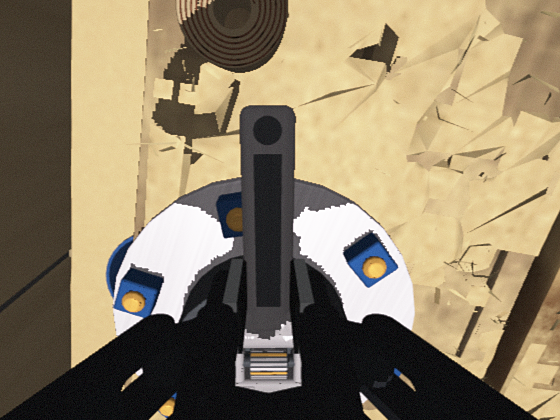

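```bash
cat > ov.py <<'E'
from h import *
def overlay(a,tcp,yaw,name,off=.0893,zm=None,gap=.0355,nut=(.5588,-.2758),cam="top",box=(130,240,300,410),F=5):
    c=cal(cam); w=np.radians(yaw-180); ex=np.array([np.cos(w),np.sin(w)]); ey=np.array([-ex[1],ex[0]])
    M=np.array(tcp[:2])+off*ex; zm=tcp[2]-.0104 if zm is None else zm
    y0,y1,x0,x1=box; im=cv2.resize(a[y0:y1,x0:x1],None,fx=F,fy=F,interpolation=cv2.INTER_NEAREST)
    def pt(p,z): u,v=w2px(c,[p[0],p[1],z]); return (int(round((u-x0+.5)*F)),int(round((v-y0+.5)*F)))
    def L(A,B,z,col): cv2.line(im,pt(A,z),pt(B,z),col,1)
    zt=zm+.006
    for y in(.015,.015-gap): L(M-.019*ex+y*ey,M+.02*ex+y*ey,zt,(0,0,255))
    L(M-.019*ex+.015*ey,M-.019*ex+(.015-gap)*ey,zt,(0,0,255)); L(M-.166*ex,M-.03*ex,zt,(255,0,255))
    k=np.radians(10.2+60*np.arange(7)); H=np.array(nut)+.01732*np.c_[np.cos(k),np.sin(k)]
    for i in range(6): L(H[i],H[i+1],.088,(0,255,0))
    cv2.imwrite(f"pics/{name}.png",im); print(M,zm)
E
python3 - <<'E'
from ov import *
a,_=bot.camera("top"); p,r=pose(); overlay(a,p,r.as_euler("xyz",degrees=True)[2],"ov15",box=(155,220,330,400),F=9)
s,_=bot.camera("scene"); overlay(s,p,r.as_euler("xyz",degrees=True)[2],"ov15s",cam="scene",box=(250,310,325,385),F=10)
E
```

```text
[ 0.55750011 -0.27300986] 0.11302177347378589
[ 0.55750011 -0.27300986] 0.11302177347378589
```

View pics/ov15.png

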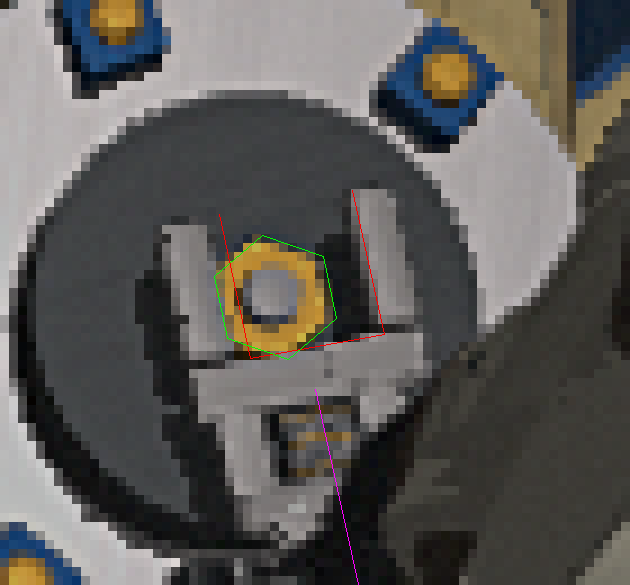

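View pics/ov15s.png

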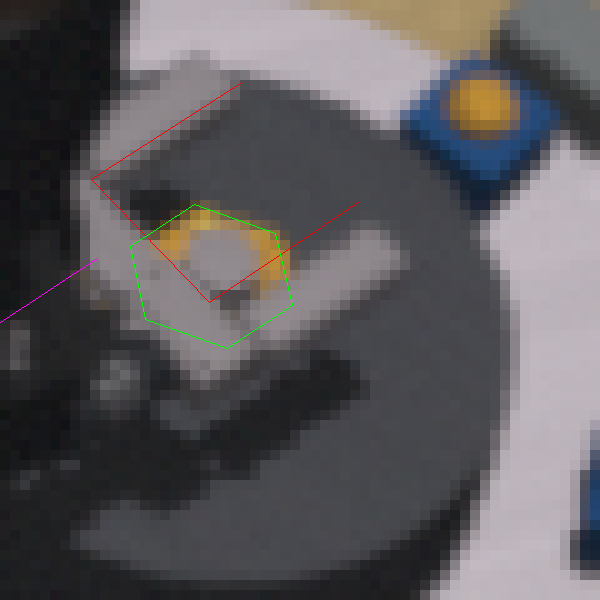

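Request:
play_rows --targets '[{"fingers": -1, "x": 0, "y": -0.0005, "z": 0.005, "wx": 0, "wy": 0, "wz": 0}, {"fingers": -1, "x": 0, "y": -0.0005, "z": 0.01, "wx": 0, "wy": 0, "wz": 0}, {"fingers": -1, "x": 0, "y": -0.0005, "z": 0.015, "wx": 0, "wy": 0, "wz": 0}, {"fingers": -1, "x": 0, "y": -0.0005, "z": 0.02, "wx": 0, "wy": 0, "wz": 0}, {"fingers": -1, "x": 0, "y": -0.0005, "z": 0.022, "wx": 0, "wy": 0, "wz": 0}, {"fingers": -1, "x": 0, "y": -0.0005, "z": 0.022, "wx": 0, "wy": 0, "wz": 0}, {"fingers": -1, "x": 0, "y": -0.0005, "z": 0.022, "wx": 0, "wy": 0, "wz": 0}]'

```text
time: 16.0
ee_pos: [0.4694, -0.2897, 0.1011]
tcp_rot: [180.0, -0.0, -169.8]
wrist_force: [0.3, 0.2, -3.3]
opening: 0.0192
```

Request:
play_rows --targets '[{"fingers": -1, "x": 0, "y": 0, "z": 0.004, "wx": 0, "wy": 0, "wz": 0}, {"fingers": -1, "x": 0, "y": 0, "z": 0.008, "wx": 0, "wy": 0, "wz": 0}, {"fingers": -1, "x": 0, "y": 0, "z": 0.0105, "wx": 0, "wy": 0, "wz": 0}, {"fingers": -1, "x": 0, "y": 0, "z": 0.0105, "wx": 0, "wy": 0, "wz": 0}, {"fingers": -1, "x": 0, "y": 0, "z": 0.0105, "wx": 0, "wy": 0, "wz": 0}]'

```text
time: 16.42
ee_pos: [0.4695, -0.2897, 0.0908]
tcp_rot: [180.0, 0.0, -169.8]
wrist_force: [-0.7, 0.6, -2.4]
opening: 0.0191
```

Run:
```python
from ov import *
print(bot.get_obs()["ee_pos"],bot.get_obs()["wrist_force"])
a,_=bot.camera("top"); p,r=pose(); overlay(a,p,r.as_euler("xyz",degrees=True)[2],"ov16",box=(155,220,330,400),F=9)
```

```text
[ 0.46945109 -0.28968744  0.09076382] [-0.71777416  0.59138593 -2.36442864]
[ 0.55736432 -0.27392462] 0.08046213627198576
```

View pics/ov16.png

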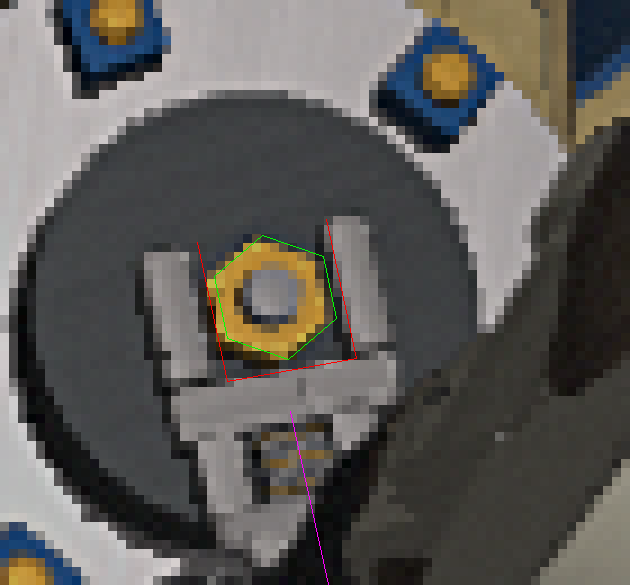

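Request:
play_rows --targets '[{"fingers": -1, "x": -0.001, "y": 0, "z": 0.0005, "wx": 0, "wy": 0, "wz": 0}, {"fingers": -1, "x": -0.002, "y": 0, "z": 0.0007, "wx": 0, "wy": 0, "wz": 0}, {"fingers": -1, "x": -0.002, "y": 0, "z": 0.0007, "wx": 0, "wy": 0, "wz": 0}, {"fingers": 0, "x": -0.002, "y": 0, "z": 0.0007, "wx": 0, "wy": 0, "wz": 0}, {"fingers": 0, "x": -0.002, "y": 0, "z": 0.0007, "wx": 0, "wy": 0, "wz": 0}, {"fingers": 0, "x": -0.002, "y": 0, "z": 0.0007, "wx": 0, "wy": 0, "wz": 0}, {"fingers": 0, "x": -0.002, "y": 0, "z": 0.0007, "wx": 0, "wy": 0, "wz": 0}, {"fingers": 0, "x": -0.002, "y": 0, "z": -0.01, "wx": 0, "wy": 0, "wz": 0}, {"fingers": 0, "x": -0.002, "y": 0, "z": -0.04, "wx": 0, "wy": 0, "wz": 0}, {"fingers": -1, "x": -0.002, "y": 0, "z": -0.08, "wx": 0, "wy": 0, "wz": 0}, {"fingers": -1, "x": -0.002, "y": 0, "z": -0.1, "wx": 0, "wy": 0, "wz": 0}, {"fingers": -1, "x": -0.002, "y": 0, "z": -0.1, "wx": 0, "wy": 0, "wz": 0}, {"fingers": -1, "x": -0.002, "y": 0, "z": -0.1, "wx": 0, "wy": 0, "wz": 0}]'

```text
time: 17.55
ee_pos: [0.4721, -0.2898, 0.193]
tcp_rot: [-179.9, 0.1, -169.8]
wrist_force: [-0.5, -0.1, -0.9]
opening: 0.0002
```

Run:
```python
from h import *
im,d,c=look("w17",zs=dict(worm_centre=.0825,wrench_mouth=.08,wrench_handle=.08))
```

```text
t 17.55 tcp [ 0.4721 -0.2898  0.193 ] [-1.7987e+02  1.5000e-01 -1.6983e+02] F [-0.52 -0.06 -0.94] op 0.00022718613834674903
station_block [169.1 244.4] 0.88 [ 0.5332 -0.3672  0.0478] @z [ 0.5377 -0.3692  0.039 ]
wrench_handle [267.6 221. ] 0.61 [ 0.4817 -0.2891  0.0863] @z [ 0.4841 -0.2887  0.08  ]
worm_centre [270.  263.1] 0.52 [ 0.4612 -0.2914  0.1898] @z [ 0.5173 -0.2808  0.0825]
```

View pics/w17.png

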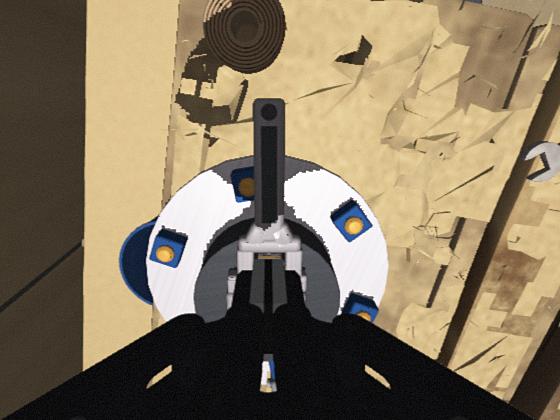

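```bash
cat > wf.py <<'E'
from h import *
def wfit(name,q="wrench_handle",z=.086,lo=.155,hi=.075):
    o=bot.get_obs(); c=cal("wrist"); im,d=bot.camera("wrist"); cv2.imwrite(f"pics/{name}.png",im)
    rs=bot.outline_of(q,"wrist")
    if not rs: print("no outline"); return
    m=rs[0]["region"]; n,l,s,ce=cv2.connectedComponentsWithStats(m.astype(np.uint8)); i=1+np.argmax(s[1:,4]); m=l==i
    vs=np.where(m.any(1))[0]; v0=vs.min(); print("conf",rs[0]["confidence"],s[i],"tcp",o["ee_pos"])
    pts=[]
    for v in range(v0+5,v0+110,4):
        u=np.where(m[v])[0]; a=px2w(c,u.min()-.5,v,z=z)[:2]; b=px2w(c,u.max()+.5,v,z=z)[:2]
        if .019<np.linalg.norm(a-b)<.0255: pts.append((a+b)/2)
    pts=np.array(pts); mu=pts.mean(0); dr=np.linalg.svd(pts-mu)[2][0]
    u=np.where(m[v0+3])[0].mean(); e=px2w(c,u,v0-.5,z=z)[:2]
    if (mu-e)@dr<0: dr=-dr
    e=mu+((e-mu)@dr)*dr
    M=e+.166*dr; print("yaw",np.degrees(np.arctan2(dr[1],dr[0])),"end",e,"mouth",np.round(M,4),"worm",np.round(M-.044*dr,4),"n",len(pts)); return M,dr
E
python3 - <<'E'
from wf import *
wfit("w18")
print(bot.get_obs()["tcp_rot"])
E
```

```text
conf 0.97 [ 223   99   82  212 6722] tcp [ 0.47107541 -0.28911319  0.18981555]
yaw 10.583672692534279 end [ 0.3959437  -0.30399304] mouth [ 0.5591 -0.2735] worm [ 0.5159 -0.2816] n 27
[ 1.79957811e+02 -5.02693559e-02 -1.69831229e+02]
```

Run:
```python
from h import *
c=cal("wrist"); c["camera_from_world"]=np.load("w11_T.npy"); d=np.load("w11_d.npy")
for u in(255,262,269,276,283):
    print(u,[(v,round(1000*(px2w(c,u,v,d=d[v,u])[0]-.6282)),round(1000*(px2w(c,u,v,d=d[v,u])[2]-.034),1)) for v in range(190,285,5)])
```

```text
255 [(190, -92, np.float64(-7.6)), (195, -88, np.float64(-6.0)), (200, -84, np.float64(-5.2)), (205, -80, np.float64(-6.0)), (210, -76, np.float64(-4.4)), (215, -74, np.float64(2.1)), (220, -71, np.float64(4.4)), (225, -67, np.float64(6.8)), (230, -63, np.float64(7.0)), (235, -58, np.float64(6.5)), (240, -54, np.float64(6.4)), (245, -49, np.float64(4.6)), (250, -45, np.float64(6.0)), (255, -40, np.float64(5.9)), (260, -36, np.float64(5.8)), (265, -30, np.float64(5.1)), (270, -26, np.float64(6.0)), (275, -22, np.float64(6.5)), (280, -10, np.float64(-5.4))]
262 [(190, -97, np.float64(6.1)), (195, -93, np.float64(6.6)), (200, -89, np.float64(6.9)), (205, -85, np.float64(6.7)), (210, -81, np.float64(7.1)), (215, -76, np.float64(6.5)), (220, -72, np.float64(6.8)), (225, -68, np.float64(6.3)), (230, -63, np.float64(6.6)), (235, -59, np.float64(5.8)), (240, -54, np.float64(6.1)), (245, -50, np.float64(7.2)), (250, -47, np.float64(9.2)), (255, -43, np.float64(10.5)), (260, -38, np.float64(10.1)), (265, -32, np.float64(6.2)), (270, -27, np.float64(6.3)), (275, -22, np.float64(5.9)), (280, -13
[... 1001 characters left out ...]
 -40, np.float64(10.2)), (265, -33, np.float64(6.2)), (270, -28, np.float64(6.1)), (275, -23, np.float64(6.2)), (280, -13, np.float64(-3.3))]
283 [(190, -97, np.float64(2.2)), (195, -93, np.float64(2.3)), (200, -89, np.float64(2.5)), (205, -85, np.float64(3.6)), (210, -81, np.float64(2.4)), (215, -77, np.float64(3.8)), (220, -74, np.float64(7.3)), (225, -69, np.float64(5.4)), (230, -65, np.float64(6.5)), (235, -61, np.float64(8.0)), (240, -56, np.float64(5.4)), (245, -47, np.float64(-4.9)), (250, -47, np.float64(5.4)), (255, -38, np.float64(-4.3)), (260, -35, np.float64(0.3)), (265, -33, np.float64(5.6)), (270, -29, np.float64(7.0)), (275, -24, np.float64(6.3)), (280, -13, np.float64(-4.9))]
```

Run:
```python
from h import *
shift([.5071,-.2833,.107],190.4)
```

```text
pos0 [ 0.4712 -0.2892  0.1901] xyz [-0.0364 -0.0006  0.0831] w [ 0.  -0.1 -0.2] rows 2.1759821497459138 0.033572541777379894
```

Request:
play_rows --targets '[{"fingers": -1, "x": -0.036, "y": -0.0005, "z": 0.04, "wx": 0, "wy": 0, "wz": 0}, {"fingers": -1, "x": -0.036, "y": -0.0005, "z": 0.075, "wx": 0, "wy": 0, "wz": 0}, {"fingers": -1, "x": -0.036, "y": -0.0005, "z": 0.083, "wx": 0, "wy": 0, "wz": 0}, {"fingers": -1, "x": -0.036, "y": -0.0005, "z": 0.083, "wx": 0, "wy": 0, "wz": 0}, {"fingers": -1, "x": -0.036, "y": -0.0005, "z": 0.083, "wx": 0, "wy": 0, "wz": 0}, {"fingers": -1, "x": -0.036, "y": -0.0005, "z": 0.083, "wx": 0, "wy": 0, "wz": 0}]'

```text
time: 18.45
ee_pos: [0.5072, -0.284, 0.1101]
tcp_rot: [-179.9, 0.1, -169.9]
wrist_force: [-0.2, 0.4, 0.4]
opening: -0.0001
```

Request:
play_rows --targets '[{"fingers": -1, "x": 0, "y": 0, "z": 0.003, "wx": 0, "wy": 0, "wz": 0}, {"fingers": -1, "x": 0, "y": 0, "z": 0.006, "wx": 0, "wy": 0, "wz": 0}, {"fingers": -1, "x": 0, "y": 0, "z": 0.0065, "wx": 0, "wy": 0, "wz": 0}, {"fingers": -1, "x": 0, "y": 0, "z": 0.0065, "wx": 0, "wy": 0, "wz": 0}]'

```text
time: 18.78
ee_pos: [0.5069, -0.2836, 0.1016]
tcp_rot: [-180.0, 0.0, -169.8]
wrist_force: [-0.2, 0.5, 0.0]
opening: -0.0002
```

Request:
play_rows --targets '[{"fingers": -1, "x": 0, "y": 0, "z": 0.001, "wx": 0, "wy": 0, "wz": 0}, {"fingers": -1, "x": 0, "y": 0, "z": 0.002, "wx": 0, "wy": 0, "wz": 0}, {"fingers": -1, "x": 0, "y": 0, "z": 0.002, "wx": 0, "wy": 0, "wz": 0}]'

```text
time: 19.03
ee_pos: [0.5071, -0.2837, 0.1008]
tcp_rot: [-179.9, 0.1, -169.8]
wrist_force: [-2.7, 0.6, 9.1]
opening: 0.0002
```

Request:
play_rows --targets '[{"fingers": -1, "x": -0.002, "y": 0, "z": 0, "wx": 0, "wy": 0, "wz": 0}, {"fingers": -1, "x": -0.005, "y": 0, "z": 0, "wx": 0, "wy": 0, "wz": 0}, {"fingers": -1, "x": -0.008, "y": 0, "z": 0, "wx": 0, "wy": 0, "wz": 0}, {"fingers": -1, "x": -0.011, "y": 0, "z": 0, "wx": 0, "wy": 0, "wz": 0}]'

```text
time: 19.37
ee_pos: [0.5181, -0.2817, 0.1012]
tcp_rot: [-179.9, 0.1, -169.8]
wrist_force: [-2.9, 2.5, 11.9]
opening: 0.0002
```

Request:
play_rows --targets '[{"fingers": -1, "x": -0.003, "y": 0, "z": 0, "wx": 0, "wy": 0, "wz": 0}, {"fingers": -1, "x": -0.006, "y": 0, "z": 0, "wx": 0, "wy": 0, "wz": 0}, {"fingers": -1, "x": -0.007, "y": 0, "z": 0, "wx": 0, "wy": 0, "wz": 0}]'

```text
time: 19.62
ee_pos: [0.5254, -0.2803, 0.1011]
tcp_rot: [-179.9, 0.1, -169.8]
wrist_force: [-1.7, 2.3, 9.9]
opening: 0.0002
```

Run:
```python
from h import *
a,_=bot.camera("top"); cv2.imwrite("pics/top19.png",cv2.resize(a[155:220,330:400],None,fx=9,fy=9,interpolation=3))
s,_=bot.camera("scene"); cv2.imwrite("pics/sc19.png",cv2.resize(s[240:310,310:400],None,fx=8,fy=8,interpolation=3))
print(bot.get_obs()["wrist_force"])
```

```text
[-1.03704371  1.22572711  9.40745871]
```

View pics/top19.png

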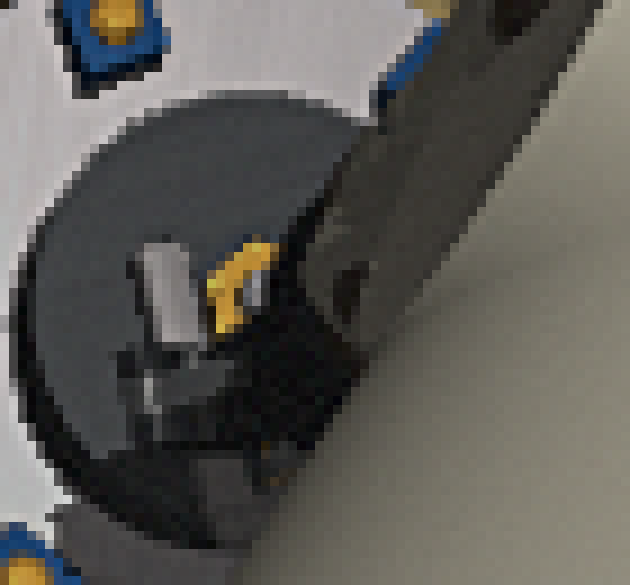

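View pics/sc19.png

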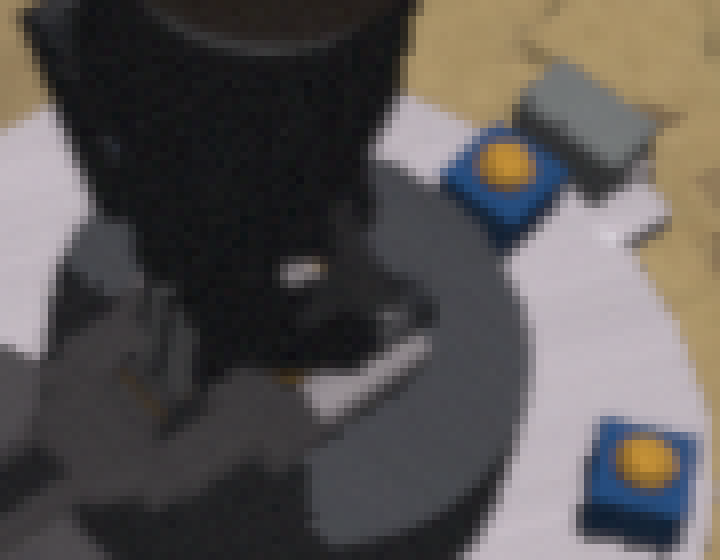

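Request:
play_rows --targets '[{"fingers": -1, "x": 0, "y": 0, "z": -0.006, "wx": 0, "wy": 0, "wz": 0}, {"fingers": -1, "x": 0.018, "y": 0, "z": -0.006, "wx": 0, "wy": 0, "wz": 0}, {"fingers": -1, "x": 0.018, "y": 0, "z": -0.003, "wx": 0, "wy": 0, "wz": 0}, {"fingers": -1, "x": 0.018, "y": 0, "z": 0, "wx": 0, "wy": 0, "wz": 0}, {"fingers": -1, "x": 0.018, "y": 0, "z": 0, "wx": 0, "wy": 0, "wz": 0}, {"fingers": -1, "x": 0.015, "y": 0, "z": 0, "wx": 0, "wy": 0, "wz": 0}, {"fingers": -1, "x": 0.012, "y": 0, "z": 0, "wx": 0, "wy": 0, "wz": 0}, {"fingers": -1, "x": 0.009, "y": 0, "z": 0, "wx": 0, "wy": 0, "wz": 0}, {"fingers": -1, "x": 0.006, "y": 0, "z": 0, "wx": 0, "wy": 0, "wz": 0}, {"fingers": -1, "x": 0.003, "y": 0, "z": 0, "wx": 0, "wy": 0, "wz": 0}, {"fingers": -1, "x": 0, "y": 0, "z": 0, "wx": 0, "wy": 0, "wz": 0}]'

```text
time: 20.63
ee_pos: [0.5255, -0.2806, 0.1011]
tcp_rot: [-179.9, 0.1, -169.8]
wrist_force: [-2.7, -0.6, 10.1]
opening: 0.0001
```

Request:
play_rows --targets '[{"fingers": -1, "x": 0, "y": 0, "z": -0.02, "wx": 0, "wy": 0, "wz": 0}, {"fingers": -1, "x": 0.04, "y": 0, "z": -0.06, "wx": 0, "wy": 0, "wz": 0}, {"fingers": -1, "x": 0.075, "y": 0, "z": -0.08, "wx": 0, "wy": 0, "wz": 0}, {"fingers": -1, "x": 0.075, "y": 0, "z": -0.08, "wx": 0, "wy": 0, "wz": 0}, {"fingers": -1, "x": 0.075, "y": 0, "z": -0.08, "wx": 0, "wy": 0, "wz": 0}]'

```text
time: 21.05
ee_pos: [0.4502, -0.2945, 0.182]
tcp_rot: [-179.8, 0.2, -169.9]
wrist_force: [0.6, 0.7, -0.5]
opening: -0.0001
```

Run:
```python
from wf import *
wfit("w20")
a,_=bot.camera("top"); cv2.imwrite("pics/top20.png",cv2.resize(a[155:220,330:400],None,fx=9,fy=9,interpolation=3))
```

```text
conf 0.87 [ 240  133   62  145 4222] tcp [ 0.45015211 -0.29451145  0.18203195]
yaw 9.5415374156425 end [ 0.39532211 -0.30296412] mouth [ 0.559  -0.2754] worm [ 0.5156 -0.2827] n 27
```

View pics/top20.png

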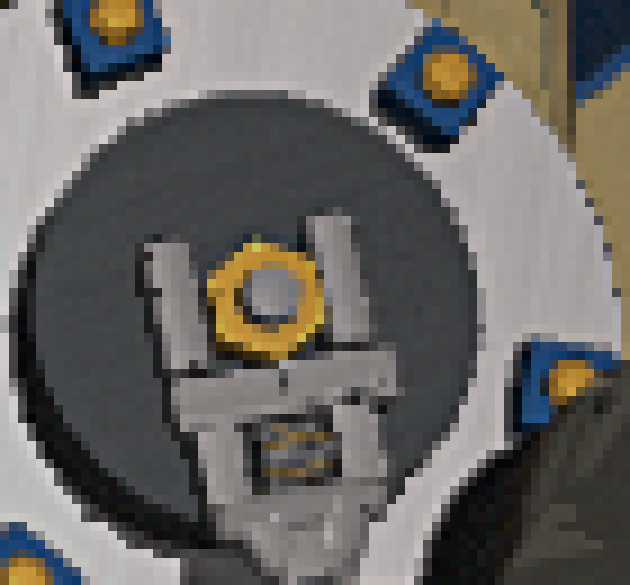

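View pics/w20.png

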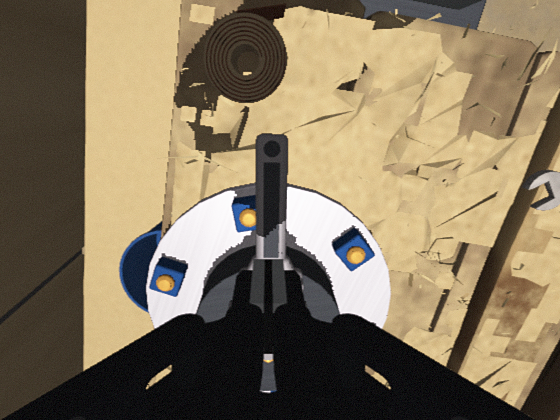

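Request:
play_rows --targets '[{"fingers": -1, "x": -0.03, "y": 0, "z": 0.04, "wx": 0, "wy": 0, "wz": 0}, {"fingers": -1, "x": -0.057, "y": 0, "z": 0.07, "wx": 0, "wy": 0, "wz": 0}, {"fingers": -1, "x": -0.057, "y": 0, "z": 0.074, "wx": 0, "wy": 0, "wz": 0}, {"fingers": -1, "x": -0.057, "y": 0, "z": 0.074, "wx": 0, "wy": 0, "wz": 0}, {"fingers": -1, "x": -0.057, "y": 0, "z": 0.077, "wx": 0, "wy": 0, "wz": 0}, {"fingers": -1, "x": -0.057, "y": 0, "z": 0.08, "wx": 0, "wy": 0, "wz": 0}, {"fingers": -1, "x": -0.057, "y": 0, "z": 0.08, "wx": 0, "wy": 0, "wz": 0}, {"fingers": -1, "x": -0.06, "y": 0, "z": 0.08, "wx": 0, "wy": 0, "wz": 0}, {"fingers": -1, "x": -0.063, "y": 0, "z": 0.08, "wx": 0, "wy": 0, "wz": 0}, {"fingers": -1, "x": -0.066, "y": 0, "z": 0.08, "wx": 0, "wy": 0, "wz": 0}]'

```text
time: 22.03
ee_pos: [0.5167, -0.2816, 0.1011]
tcp_rot: [-179.9, 0.1, -169.8]
wrist_force: [-6.0, 2.0, 20.8]
opening: -0.0001
```

Request:
play_rows --targets '[{"fingers": -1, "x": -0.003, "y": 0, "z": 0, "wx": 0, "wy": 0, "wz": 0}, {"fingers": -1, "x": -0.006, "y": 0, "z": 0, "wx": 0, "wy": 0, "wz": 0}, {"fingers": -1, "x": -0.009, "y": 0, "z": 0, "wx": 0, "wy": 0, "wz": 0}]'

```text
time: 22.28
ee_pos: [0.5251, -0.2805, 0.101]
tcp_rot: [-179.9, 0.0, -169.8]
wrist_force: [-7.3, -0.1, 19.1]
opening: -0.0003
```

Request:
play_rows --targets '[{"fingers": -1, "x": 0, "y": 0, "z": -0.006, "wx": 0, "wy": 0, "wz": 0}, {"fingers": -1, "x": 0.018, "y": 0, "z": -0.006, "wx": 0, "wy": 0, "wz": 0}, {"fingers": -1, "x": 0.018, "y": 0, "z": -0.003, "wx": 0, "wy": 0, "wz": 0}, {"fingers": -1, "x": 0.018, "y": 0, "z": 0, "wx": 0, "wy": 0, "wz": 0}, {"fingers": -1, "x": 0.018, "y": 0, "z": 0, "wx": 0, "wy": 0, "wz": 0}, {"fingers": -1, "x": 0.015, "y": 0, "z": 0, "wx": 0, "wy": 0, "wz": 0}, {"fingers": -1, "x": 0.012, "y": 0, "z": 0, "wx": 0, "wy": 0, "wz": 0}, {"fingers": -1, "x": 0.009, "y": 0, "z": 0, "wx": 0, "wy": 0, "wz": 0}]'

```text
time: 22.95
ee_pos: [0.5156, -0.2821, 0.101]
tcp_rot: [-179.9, -0.0, -169.9]
wrist_force: [-13.0, 0.8, 23.0]
opening: -0.0002
```

Request:
play_rows --targets '[{"fingers": -1, "x": -0.003, "y": 0, "z": 0, "wx": 0, "wy": 0, "wz": 0}, {"fingers": -1, "x": -0.006, "y": 0, "z": 0, "wx": 0, "wy": 0, "wz": 0}, {"fingers": -1, "x": -0.009, "y": 0, "z": 0, "wx": 0, "wy": 0, "wz": 0}]'

```text
time: 23.2
ee_pos: [0.5246, -0.2809, 0.101]
tcp_rot: [-179.9, -0.0, -169.9]
wrist_force: [-9.0, -1.9, 19.2]
opening: 0.0001
```

Request:
play_rows --targets '[{"fingers": -1, "x": 0, "y": 0, "z": -0.03, "wx": 0, "wy": 0, "wz": 0}, {"fingers": -1, "x": 0.03, "y": 0, "z": -0.06, "wx": 0, "wy": 0, "wz": 0}, {"fingers": 0, "x": 0.055, "y": 0, "z": -0.08, "wx": 0, "wy": 0, "wz": 0}, {"fingers": 0, "x": 0.055, "y": 0, "z": -0.08, "wx": 0, "wy": 0, "wz": 0}, {"fingers": 0, "x": 0.055, "y": 0, "z": -0.08, "wx": 0, "wy": 0, "wz": 0}, {"fingers": 0, "x": 0.055, "y": 0, "z": -0.08, "wx": 0, "wy": 0, "wz": 0}]'

```text
time: 23.7
ee_pos: [0.471, -0.2898, 0.1779]
tcp_rot: [179.9, -0.0, -169.8]
wrist_force: [-0.5, 0.3, -0.0]
opening: 0.0423
```

Run:
```python
from wf import *
wfit("w24")
a,_=bot.camera("top"); cv2.imwrite("pics/top24.png",cv2.resize(a[155:220,330:400],None,fx=9,fy=9,interpolation=3))
shift([.4713,-.2906,.19],190)
```

```text
conf 0.76 [  222   101    83   247 10442] tcp [ 0.47097869 -0.28978417  0.17790845]
yaw 8.984914645527796 end [ 0.39641866 -0.30214295] mouth [ 0.5604 -0.2762] worm [ 0.5169 -0.2831] n 27
pos0 [ 0.4708 -0.2895  0.1775] xyz [-0.0002 -0.0011 -0.0126] w [ 0.1 -0.1  0.2] rows 0.3022975091937712 0.03538445890554484
```

View pics/top24.png

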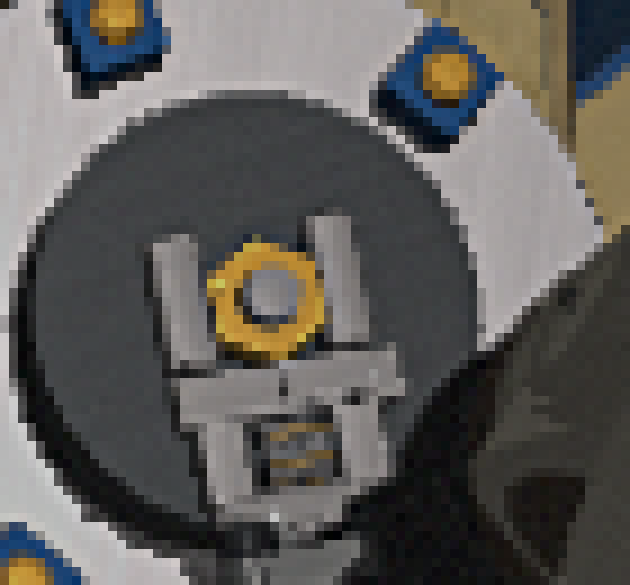

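View pics/w24.png

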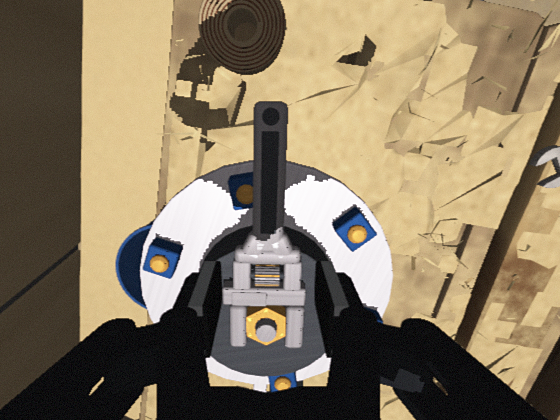

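Run:
```python
from h import *
im=cv2.imread("pics/w24.png"); cv2.imwrite("pics/w24z.png",cv2.resize(im[255:355,215:315],None,fx=6,fy=6,interpolation=3))
```

```text
(no output)
```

View pics/w24z.png

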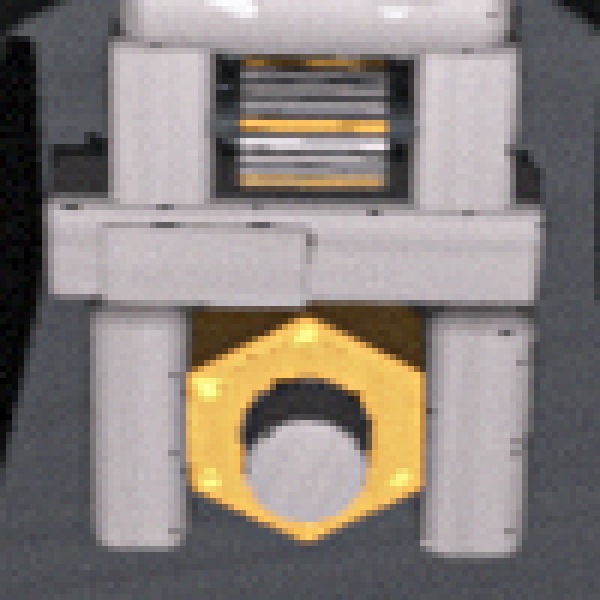

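Request:
play_rows --grip_force 60 --targets '[{"fingers": 0, "x": 0, "y": -0.0015, "z": 0.035, "wx": 0, "wy": 0, "wz": 0.4}, {"fingers": 0, "x": 0, "y": -0.0015, "z": 0.065, "wx": 0, "wy": 0, "wz": 0.4}, {"fingers": -0.1, "x": 0, "y": -0.0015, "z": 0.08, "wx": 0, "wy": 0, "wz": 0.4}, {"fingers": -0.1, "x": 0, "y": -0.0015, "z": 0.086, "wx": 0, "wy": 0, "wz": 0.4}, {"fingers": -0.1, "x": 0, "y": -0.0015, "z": 0.086, "wx": 0, "wy": 0, "wz": 0.4}, {"fingers": -0.1, "x": 0, "y": -0.0015, "z": 0.086, "wx": 0, "wy": 0, "wz": 0.4}]'

```text
time: 24.35
ee_pos: [0.4711, -0.2914, 0.0936]
tcp_rot: [180.0, -0.0, -170.2]
wrist_force: [-0.4, 0.5, -0.5]
opening: 0.0382
```

Request:
play_rows --targets '[{"fingers": -1, "x": 0, "y": 0, "z": 0, "wx": 0, "wy": 0, "wz": 0}, {"fingers": -1, "x": 0, "y": 0, "z": 0, "wx": 0, "wy": 0, "wz": 0}, {"fingers": -1, "x": 0, "y": 0, "z": 0, "wx": 0, "wy": 0, "wz": 0}, {"fingers": -1, "x": 0, "y": 0, "z": 0, "wx": 0, "wy": 0, "wz": 0}, {"fingers": -1, "x": 0, "y": 0, "z": 0, "wx": 0, "wy": 0, "wz": 0}]'

```text
time: 24.77
ee_pos: [0.4714, -0.2917, 0.095]
tcp_rot: [-179.9, 0.1, -170.2]
wrist_force: [-1.4, 1.5, 6.3]
opening: 0.0184
```

Request:
play_rows --targets '[{"fingers": -1, "x": -0.0001, "y": 0.0047, "z": -0.0005, "wx": 0, "wy": 0, "wz": 3}, {"fingers": -1, "x": -0.0005, "y": 0.0093, "z": -0.0005, "wx": 0, "wy": 0, "wz": 6}, {"fingers": -1, "x": -0.0011, "y": 0.0139, "z": -0.0005, "wx": 0, "wy": 0, "wz": 9}, {"fingers": -1, "x": -0.0019, "y": 0.0185, "z": -0.0005, "wx": 0, "wy": 0, "wz": 12}, {"fingers": -1, "x": -0.003, "y": 0.023, "z": -0.0005, "wx": 0, "wy": 0, "wz": 15}, {"fingers": -1, "x": -0.003, "y": 0.023, "z": -0.0005, "wx": 0, "wy": 0, "wz": 15}]'

```text
time: 25.27
ee_pos: [0.4703, -0.2684, 0.095]
tcp_rot: [-179.9, 0.1, 174.6]
wrist_force: [-2.0, 1.0, 4.4]
opening: 0.0186
```

Run:
```python
from h import *
o=bot.get_obs(); print(o["torque"],o["wrist_force"])
a,_=bot.camera("top"); cv2.imwrite("pics/top25.png",cv2.resize(a[145:230,315:410],None,fx=7,fy=7,interpolation=3))
```

```text
[0.12618765 0.3545255  0.06252144] [-1.99630389  1.03492695  4.38282033]
```

View pics/top25.png

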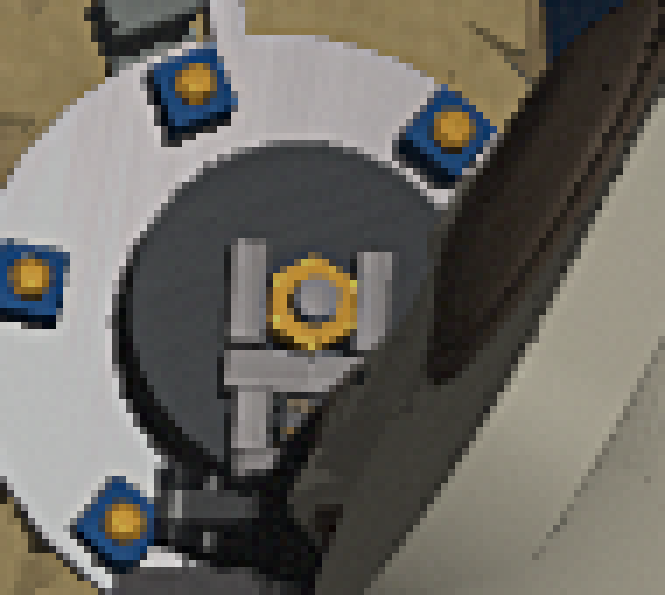

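Request:
play_rows --targets '[{"fingers": -1, "x": -0.0001, "y": 0.0047, "z": 0, "wx": 0, "wy": 0, "wz": 3}, {"fingers": -1, "x": -0.0005, "y": 0.0093, "z": 0, "wx": 0, "wy": 0, "wz": 6}, {"fingers": -1, "x": -0.0011, "y": 0.0139, "z": 0, "wx": 0, "wy": 0, "wz": 9}, {"fingers": -1, "x": -0.0019, "y": 0.0185, "z": 0, "wx": 0, "wy": 0, "wz": 12}, {"fingers": -1, "x": -0.003, "y": 0.023, "z": 0, "wx": 0, "wy": 0, "wz": 15}, {"fingers": -1, "x": -0.0044, "y": 0.0275, "z": 0, "wx": 0, "wy": 0, "wz": 18}, {"fingers": -1, "x": -0.0059, "y": 0.0319, "z": 0, "wx": 0, "wy": 0, "wz": 21}, {"fingers": -1, "x": -0.0077, "y": 0.0362, "z": 0, "wx": 0, "wy": 0, "wz": 24}, {"fingers": -1, "x": -0.0097, "y": 0.0404, "z": 0, "wx": 0, "wy": 0, "wz": 27}, {"fingers": -1, "x": -0.0119, "y": 0.0445, "z": 0, "wx": 0, "wy": 0, "wz": 30}, {"fingers": -1, "x": -0.0119, "y": 0.0445, "z": 0, "wx": 0, "wy": 0, "wz": 30}]'

```text
time: 26.23
ee_pos: [0.4858, -0.2254, 0.0949]
tcp_rot: [-179.9, 0.1, 144.7]
wrist_force: [-5.5, 0.4, 8.1]
opening: 0.0183
```

Request:
play_rows --targets '[{"fingers": -1, "x": -0.0001, "y": 0.0047, "z": 0, "wx": 0, "wy": 0, "wz": 3}, {"fingers": -1, "x": -0.0005, "y": 0.0093, "z": 0, "wx": 0, "wy": 0, "wz": 6}, {"fingers": -1, "x": -0.0011, "y": 0.0139, "z": 0, "wx": 0, "wy": 0, "wz": 9}, {"fingers": -1, "x": -0.0019, "y": 0.0185, "z": 0, "wx": 0, "wy": 0, "wz": 12}, {"fingers": -1, "x": -0.0022, "y": 0.02, "z": 0, "wx": 0, "wy": 0, "wz": 13}, {"fingers": -1, "x": -0.0022, "y": 0.02, "z": 0, "wx": 0, "wy": 0, "wz": 13}]'

```text
time: 26.73
ee_pos: [0.4987, -0.2106, 0.0947]
tcp_rot: [-179.9, 0.0, 131.8]
wrist_force: [-5.7, -1.7, 7.2]
opening: 0.0184
```

Run:
```python
from h import *
o=bot.get_obs(); print(o["torque"],o["wrist_force"],o["tcp_rot"])
p=np.array(o["ee_pos"][:2])-[.5588,-.2758]; print(np.hypot(*p),np.degrees(np.arctan2(p[1],p[0])))
a,_=bot.camera("top"); cv2.imwrite("pics/top26.png",cv2.resize(a[145:230,315:410],None,fx=7,fy=7,interpolation=3))
```

```text
[-0.42994576  1.34170247  0.23798385] [-5.74159187 -1.74990487  7.17680005] [-1.79909556e+02  3.77376999e-02  1.31802086e+02]
0.08863177560689856 132.68600054206905
```

View pics/top26.png

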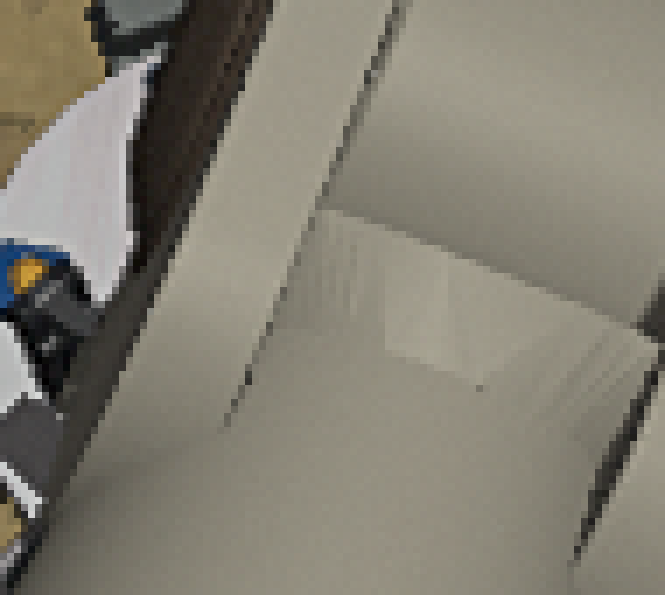

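Request:
play_rows --targets '[{"fingers": -1, "x": 0, "y": 0.0023, "z": -0.0005, "wx": 0, "wy": 0, "wz": 1.5}, {"fingers": -1, "x": -0.0001, "y": 0.0047, "z": -0.0005, "wx": 0, "wy": 0, "wz": 3}, {"fingers": -1, "x": -0.0001, "y": 0.0047, "z": -0.0005, "wx": 0, "wy": 0, "wz": 3}, {"fingers": -1, "x": -0.0001, "y": 0.0047, "z": -0.0005, "wx": 0, "wy": 0, "wz": 3}]'

```text
time: 27.12
ee_pos: [0.5025, -0.2075, 0.0948]
tcp_rot: [-180.0, 0.0, 128.9]
wrist_force: [-4.1, -2.1, 4.7]
opening: 0.0185
```

Run:
```python
from h import *
o=bot.get_obs(); print(o["torque"],o["wrist_force"],o["tcp_rot"])
p=np.array(o["ee_pos"][:2])-[.5588,-.2758]; print(np.hypot(*p),np.degrees(np.arctan2(p[1],p[0])))
```

```text
[-0.50273392  0.96778782  0.16118099] [-4.12596133 -2.06003717  4.69207329] [-1.79959368e+02  3.09967832e-02  1.28859414e+02]
0.08854417636769159 129.49777816464837
```

Request:
play_rows --targets '[{"fingers": -1, "x": 0, "y": 0.0023, "z": 0, "wx": 0, "wy": 0, "wz": 1.5}, {"fingers": -1, "x": -0.0001, "y": 0.0047, "z": 0, "wx": 0, "wy": 0, "wz": 3}, {"fingers": -1, "x": -0.0001, "y": 0.0047, "z": 0, "wx": 0, "wy": 0, "wz": 3}, {"fingers": -1, "x": -0.0001, "y": 0.0047, "z": 0, "wx": 0, "wy": 0, "wz": 3}]'

```text
time: 27.45
ee_pos: [0.5064, -0.2045, 0.0948]
tcp_rot: [-180.0, 0.0, 125.9]
wrist_force: [-4.5, -2.0, 5.6]
opening: 0.0185
```

Run:
```python
from h import *
o=bot.get_obs(); print(o["torque"],o["wrist_force"],o["tcp_rot"])
p=np.array(o["ee_pos"][:2])-[.5588,-.2758]; print(np.hypot(*p),np.degrees(np.arctan2(p[1],p[0])))
a,_=bot.camera("scene"); cv2.imwrite("pics/sc27.png",cv2.resize(a[230:330,290:410],None,fx=6,fy=6,interpolation=3))
```

```text
[-0.49868796  0.80040438  0.17785776] [-4.53094606 -2.04392522  5.57253119] [-1.79987867e+02  4.34155301e-02  1.25853692e+02]
0.0884546176329808 126.32639750707764
```

View pics/sc27.png

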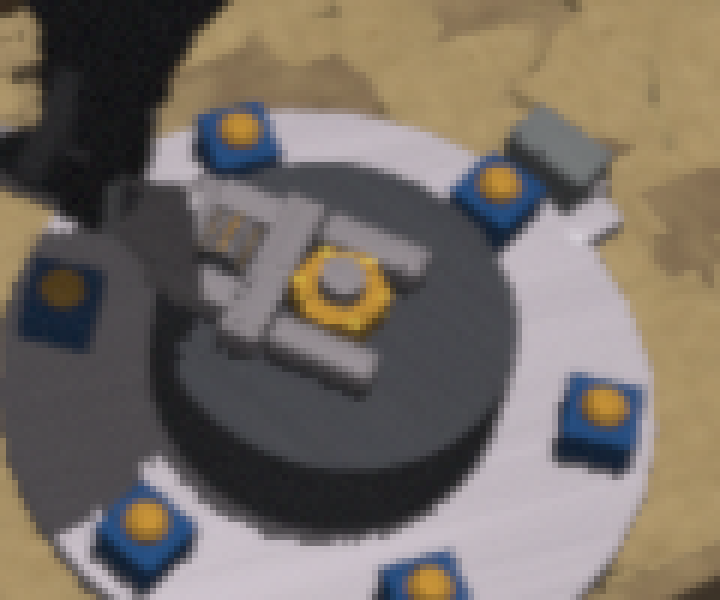

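Request:
play_rows --targets '[{"fingers": -1, "x": 0, "y": 0.0023, "z": 0, "wx": 0, "wy": 0, "wz": 1.5}, {"fingers": -1, "x": -0.0001, "y": 0.0047, "z": 0, "wx": 0, "wy": 0, "wz": 3}, {"fingers": -1, "x": -0.0001, "y": 0.0047, "z": 0, "wx": 0, "wy": 0, "wz": 3}, {"fingers": -1, "x": -0.0001, "y": 0.0047, "z": 0, "wx": 0, "wy": 0, "wz": 3}]'

```text
time: 27.83
ee_pos: [0.5103, -0.2018, 0.0947]
tcp_rot: [-180.0, 0.0, 122.9]
wrist_force: [-2.9, -2.3, 4.6]
opening: 0.0181
```

Run:
```python
from h import *
o=bot.get_obs(); print(o["torque"],o["wrist_force"],o["tcp_rot"])
p=np.array(o["ee_pos"][:2])-[.5588,-.2758]; print(np.hypot(*p),np.degrees(np.arctan2(p[1],p[0])))
```

```text
[-0.44852757  0.76403195  0.21972425] [-2.93979478 -2.27926376  4.60663636] [-1.79995496e+02  3.17526201e-02  1.22858165e+02]
0.08851952885903218 123.24453280121561
```

Request:
play_rows --targets '[{"fingers": -1, "x": 0, "y": 0.0023, "z": 0, "wx": 0, "wy": 0, "wz": 1.5}, {"fingers": -1, "x": -0.0001, "y": 0.0047, "z": 0, "wx": 0, "wy": 0, "wz": 3}, {"fingers": -1, "x": -0.0003, "y": 0.007, "z": 0, "wx": 0, "wy": 0, "wz": 4.5}, {"fingers": -1, "x": -0.0003, "y": 0.007, "z": 0, "wx": 0, "wy": 0, "wz": 4.5}]'

```text
time: 28.17
ee_pos: [0.5164, -0.1981, 0.0946]
tcp_rot: [-180.0, 0.0, 118.3]
wrist_force: [-3.3, -1.9, 5.8]
opening: 0.0186
```

Run:
```python
from h import *
o=bot.get_obs(); print(o["torque"],o["wrist_force"],o["tcp_rot"])
p=np.array(o["ee_pos"][:2])-[.5588,-.2758]; print(np.hypot(*p),np.degrees(np.arctan2(p[1],p[0])))
a,_=bot.camera("scene"); cv2.imwrite("pics/sc28.png",cv2.resize(a[250:310,320:385],None,fx=10,fy=10,interpolation=3))
```

```text
[-0.28375395  0.77155856  0.14840267] [-3.28400545 -1.88851243  5.79132946] [-1.79998079e+02  1.63992621e-02  1.18272540e+02]
0.0885591744428123 118.62289813846263
```

View pics/sc28.png

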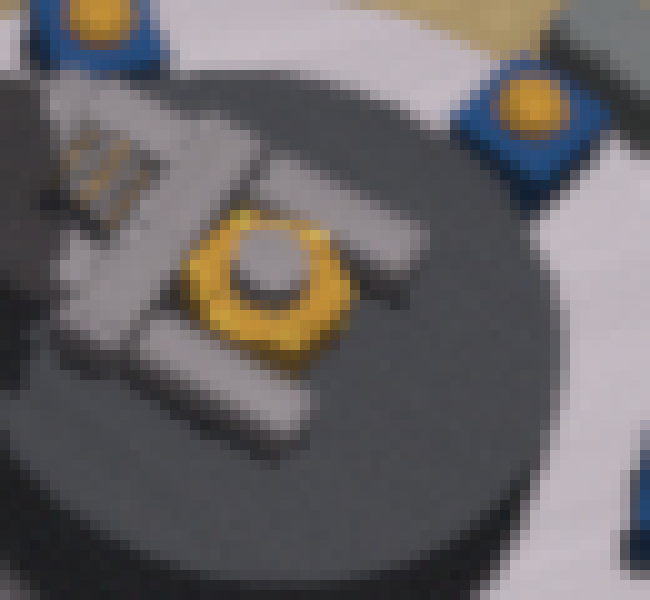

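Run:
```python
from h import *
c=cal("scene"); a,_=bot.camera("scene"); x0,x1,y0,y1,F=320,385,250,310,10
nut=np.array([.5588,-.2758])
outs=[]
for ang in (118.3-180+0, -50+0):
    im=cv2.resize(a[y0:y1,x0:x1],None,fx=F,fy=F,interpolation=cv2.INTER_CUBIC)
    for z,col in((.088,(0,255,0)),):
        k=np.radians(ang+60*np.arange(7)); H=nut+.01732*np.c_[np.cos(k),np.sin(k)]
        Q=[w2px(c,[*h,z]) for h in H]
        for i in range(6): cv2.line(im,*[(int((u-x0+.5)*F),int((v-y0+.5)*F)) for u,v in(Q[i],Q[i+1])],col,1)
    outs.append(im[60:460,50:450])
cv2.imwrite("pics/ov28.png",np.hstack(outs))
```

```text
(no output)
```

View pics/ov28.png

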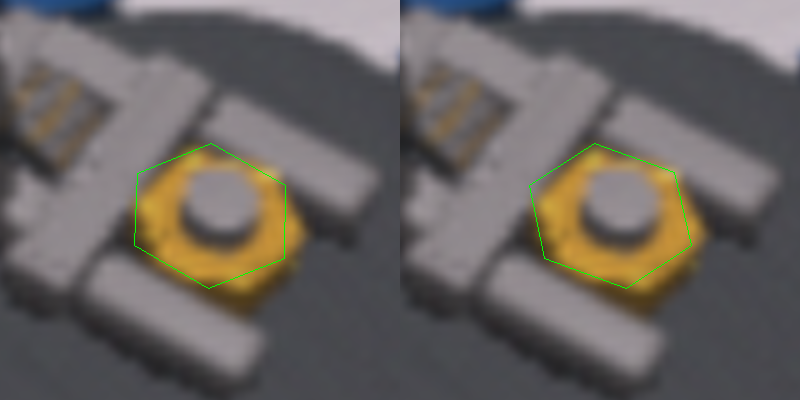

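Request:
play_rows --targets '[{"fingers": -1, "x": -0.0001, "y": -0.0047, "z": 0, "wx": 0, "wy": 0, "wz": -3}, {"fingers": -1, "x": -0.0005, "y": -0.0093, "z": 0, "wx": 0, "wy": 0, "wz": -6}, {"fingers": -1, "x": -0.0011, "y": -0.0139, "z": 0, "wx": 0, "wy": 0, "wz": -9}, {"fingers": -1, "x": -0.0013, "y": -0.0154, "z": 0, "wx": 0, "wy": 0, "wz": -10}, {"fingers": -1, "x": -0.0013, "y": -0.0154, "z": 0, "wx": 0, "wy": 0, "wz": -10}, {"fingers": -1, "x": -0.0013, "y": -0.0154, "z": 0, "wx": 0, "wy": 0, "wz": -10}]'

```text
time: 28.77
ee_pos: [0.5039, -0.2062, 0.0946]
tcp_rot: [179.9, 0.0, 128.2]
wrist_force: [2.3, 1.3, 4.2]
opening: 0.0187
```

Request:
play_rows --targets '[{"fingers": 0, "x": 0, "y": 0, "z": 0, "wx": 0, "wy": 0, "wz": 0}, {"fingers": 0, "x": 0, "y": 0, "z": 0, "wx": 0, "wy": 0, "wz": 0}, {"fingers": 0, "x": 0, "y": 0, "z": 0, "wx": 0, "wy": 0, "wz": 0}, {"fingers": 0, "x": 0, "y": 0, "z": 0, "wx": 0, "wy": 0, "wz": 0}, {"fingers": 0, "x": 0, "y": 0, "z": -0.02, "wx": 0, "wy": 0, "wz": 0}, {"fingers": 0, "x": 0, "y": 0, "z": -0.055, "wx": 0, "wy": 0, "wz": 0}, {"fingers": 0, "x": 0, "y": 0, "z": -0.087, "wx": 0, "wy": 0, "wz": 0}, {"fingers": 0, "x": 0, "y": 0, "z": -0.087, "wx": 0, "wy": 0, "wz": 0}, {"fingers": 0, "x": 0, "y": 0, "z": -0.087, "wx": 0, "wy": 0, "wz": 0}, {"fingers": 0, "x": 0, "y": 0, "z": -0.087, "wx": 0, "wy": 0, "wz": 0}]'

```text
time: 29.6
ee_pos: [0.5032, -0.2063, 0.1807]
tcp_rot: [-180.0, -0.0, 128.3]
wrist_force: [-0.9, 0.6, -1.1]
opening: 0.0423
```

Run:
```python
from wf import *
r=wfit("w30"); print(bot.get_obs()["tcp_rot"])
im=cv2.imread("pics/w30.png"); cv2.imwrite("pics/w30z.png",cv2.resize(im[245:355,205:325],None,fx=5,fy=5,interpolation=3))
```

```text
conf 0.71 [  226   101    83   244 10581] tcp [ 0.50324018 -0.20634722  0.18069197]
yaw -50.959813619188246 end [ 0.45627268 -0.14787182] mouth [ 0.5608 -0.2768] worm [ 0.5331 -0.2426] n 27
[-1.79932071e+02 -1.13025538e-01  1.28260714e+02]
```

View pics/w30.png

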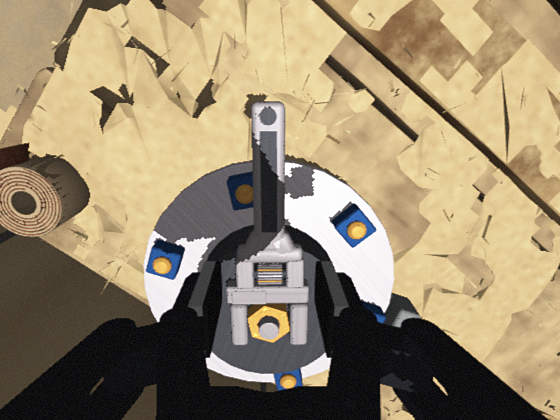

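View pics/w30z.png

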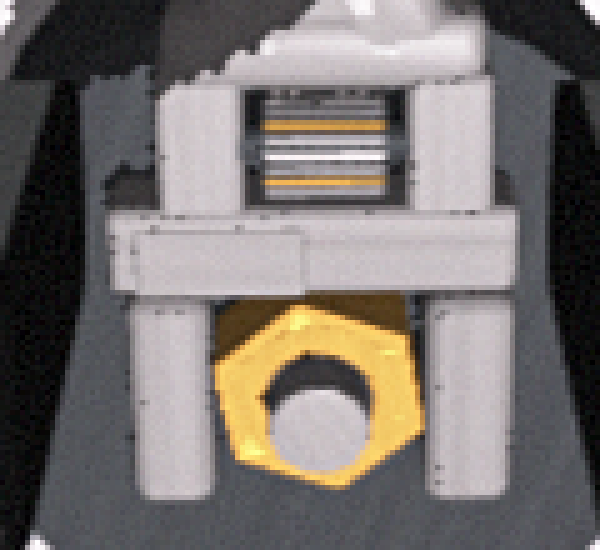

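```bash
cat > nf.py <<'E'
from h import *
def nutang(V,F,x0,y0,z=.088):
    c=cal("wrist"); V=np.array(V)/F+[x0-.5+.5/F,y0-.5+.5/F]
    W=np.array([px2w(c,*v,z=z)[:2] for v in V]); m=W.mean(0); D=W-m; a=np.degrees(np.arctan2(D[:,1],D[:,0]))
    ph=np.degrees(np.angle(np.exp(1j*np.radians(a*6)).mean()))/6; print("centre",np.round(m,4),"r",np.round(np.hypot(*D.T),4),"vertex angle mod60",ph%60,a%60)
E
python3 - <<'E'
from nf import *
nutang([(305,305),(218,365),(238,458),(340,487),(420,432),(408,335)],5,205,245)
E
```

```text
centre [ 0.5578 -0.2749] r [0.0167 0.0168 0.017  0.0167 0.0164 0.0172] vertex angle mod60 17.795620250031323 [16.83435615 17.5959397  18.87100596 18.2758202  15.99649788 19.19532026]
```

Run:
```python
from h import *
shift([.5275,-.2356,.103],128.6)
```

```text
pos0 [ 0.5028 -0.2061  0.1798] xyz [-0.0386  0.0012  0.0767] w [-0.1 -0.1 -0.3] rows 2.059810322222221 0.05083085758611892
```

Request:
play_rows --targets '[{"fingers": -1, "x": -0.01, "y": 0.001, "z": 0.02, "wx": 0, "wy": 0, "wz": 0}, {"fingers": -1, "x": -0.02, "y": 0.001, "z": 0.03, "wx": 0, "wy": 0, "wz": 0}, {"fingers": -1, "x": -0.0385, "y": 0.001, "z": 0.04, "wx": 0, "wy": 0, "wz": 0}, {"fingers": -1, "x": -0.0385, "y": 0.001, "z": 0.06, "wx": 0, "wy": 0, "wz": 0}, {"fingers": -1, "x": -0.0385, "y": 0.001, "z": 0.073, "wx": 0, "wy": 0, "wz": 0}, {"fingers": -1, "x": -0.0385, "y": 0.001, "z": 0.0765, "wx": 0, "wy": 0, "wz": 0}, {"fingers": -1, "x": -0.0385, "y": 0.001, "z": 0.0765, "wx": 0, "wy": 0, "wz": 0}, {"fingers": -1, "x": -0.0385, "y": 0.001, "z": 0.0765, "wx": 0, "wy": 0, "wz": 0}]'

```text
time: 30.37
ee_pos: [0.5278, -0.2358, 0.1051]
tcp_rot: [-180.0, -0.0, 128.3]
wrist_force: [-0.3, -0.4, -0.5]
opening: 0.0001
```

Request:
play_rows --targets '[{"fingers": -1, "x": 0, "y": 0, "z": 0.0015, "wx": 0, "wy": 0, "wz": 0}, {"fingers": -1, "x": 0, "y": 0, "z": 0.003, "wx": 0, "wy": 0, "wz": 0}, {"fingers": -1, "x": 0, "y": 0, "z": 0.003, "wx": 0, "wy": 0, "wz": 0}]'

```text
time: 30.62
ee_pos: [0.5282, -0.2359, 0.1022]
tcp_rot: [180.0, 0.0, 128.3]
wrist_force: [0.5, -0.3, -0.6]
opening: 0.0
```

Contact is at about 0.1012; add 2.5 mm and drag.

Request:
play_rows --targets '[{"fingers": -1, "x": 0, "y": 0, "z": 0.0015, "wx": 0, "wy": 0, "wz": 0}, {"fingers": -1, "x": 0, "y": 0, "z": 0.0025, "wx": 0, "wy": 0, "wz": 0}, {"fingers": -1, "x": 0, "y": 0, "z": 0.0025, "wx": 0, "wy": 0, "wz": 0}, {"fingers": -1, "x": -0.003, "y": 0, "z": 0.0025, "wx": 0, "wy": 0, "wz": 0}, {"fingers": -1, "x": -0.006, "y": 0, "z": 0.0025, "wx": 0, "wy": 0, "wz": 0}, {"fingers": -1, "x": -0.009, "y": 0, "z": 0.0025, "wx": 0, "wy": 0, "wz": 0}]'

```text
time: 31.12
ee_pos: [0.5339, -0.243, 0.1012]
tcp_rot: [179.9, 0.1, 128.3]
wrist_force: [-5.2, 4.4, 13.4]
opening: 0.0
```

Request:
play_rows --targets '[{"fingers": -1, "x": -0.003, "y": 0, "z": 0, "wx": 0, "wy": 0, "wz": 0}, {"fingers": -1, "x": -0.006, "y": 0, "z": 0, "wx": 0, "wy": 0, "wz": 0}, {"fingers": -1, "x": -0.009, "y": 0, "z": 0, "wx": 0, "wy": 0, "wz": 0}]'

```text
time: 31.37
ee_pos: [0.5391, -0.2497, 0.1011]
tcp_rot: [179.9, 0.0, 128.3]
wrist_force: [-2.6, 2.8, 6.6]
opening: 0.0002
```

Request:
play_rows --targets '[{"fingers": -1, "x": 0, "y": 0, "z": -0.006, "wx": 0, "wy": 0, "wz": 0}, {"fingers": -1, "x": 0.018, "y": 0, "z": -0.006, "wx": 0, "wy": 0, "wz": 0}, {"fingers": -1, "x": 0.018, "y": 0, "z": -0.003, "wx": 0, "wy": 0, "wz": 0}, {"fingers": -1, "x": 0.018, "y": 0, "z": 0, "wx": 0, "wy": 0, "wz": 0}, {"fingers": -1, "x": 0.018, "y": 0, "z": 0, "wx": 0, "wy": 0, "wz": 0}, {"fingers": -1, "x": 0.015, "y": 0, "z": 0, "wx": 0, "wy": 0, "wz": 0}, {"fingers": -1, "x": 0.012, "y": 0, "z": 0, "wx": 0, "wy": 0, "wz": 0}, {"fingers": -1, "x": 0.009, "y": 0, "z": 0, "wx": 0, "wy": 0, "wz": 0}, {"fingers": -1, "x": 0.006, "y": 0, "z": 0, "wx": 0, "wy": 0, "wz": 0}, {"fingers": -1, "x": 0.003, "y": 0, "z": 0, "wx": 0, "wy": 0, "wz": 0}, {"fingers": -1, "x": 0, "y": 0, "z": 0, "wx": 0, "wy": 0, "wz": 0}]'

```text
time: 32.28
ee_pos: [0.5394, -0.2499, 0.1009]
tcp_rot: [179.9, 0.0, 128.3]
wrist_force: [-0.3, 0.3, 7.5]
opening: 0.0001
```

Request:
play_rows --targets '[{"fingers": -1, "x": 0, "y": 0, "z": -0.03, "wx": 0, "wy": 0, "wz": 0}, {"fingers": -1, "x": 0.03, "y": 0, "z": -0.06, "wx": 0, "wy": 0, "wz": 0}, {"fingers": 0, "x": 0.057, "y": 0, "z": -0.08, "wx": 0, "wy": 0, "wz": 0}, {"fingers": 0, "x": 0.057, "y": 0, "z": -0.08, "wx": 0, "wy": 0, "wz": 0}, {"fingers": 0, "x": 0.057, "y": 0, "z": -0.08, "wx": 0, "wy": 0, "wz": 0}, {"fingers": 0, "x": 0.057, "y": 0, "z": -0.08, "wx": 0, "wy": 0, "wz": 0}]'

```text
time: 32.78
ee_pos: [0.5041, -0.2056, 0.1787]
tcp_rot: [-180.0, 0.0, 128.3]
wrist_force: [0.1, 0.6, -0.3]
opening: 0.0426
```

Run:
```python
from wf import *
r=wfit("w32"); print(bot.get_obs()["tcp_rot"])
im=cv2.imread("pics/w32.png"); cv2.imwrite("pics/w32z.png",cv2.resize(im[245:355,205:325],None,fx=5,fy=5,interpolation=3))
```

```text
conf 0.75 [  223   101    83   245 10309] tcp [ 0.50413614 -0.2056205   0.17872996]
yaw -50.35216211174011 end [ 0.45470855 -0.14912964] mouth [ 0.5606 -0.2769] worm [ 0.5326 -0.2431] n 27
[-1.79943239e+02 -8.82903928e-02  1.28248087e+02]
```

View pics/w32z.png

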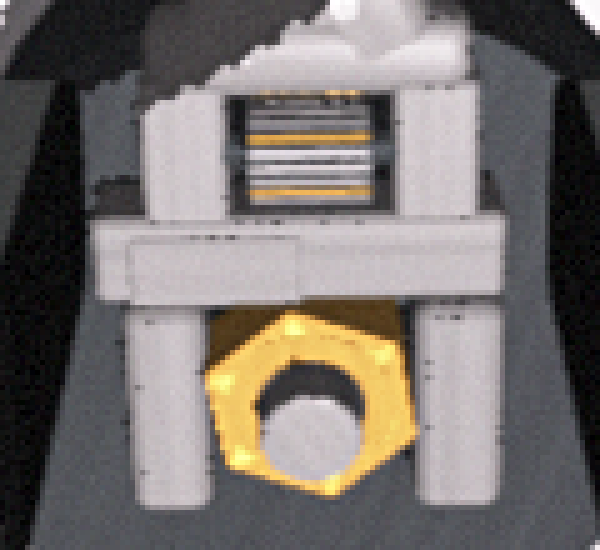

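Request:
play_rows --targets '[{"fingers": -1, "x": -0.02, "y": 0, "z": 0.03, "wx": 0, "wy": 0, "wz": 0}, {"fingers": -1, "x": -0.04, "y": 0, "z": 0.05, "wx": 0, "wy": 0, "wz": 0}, {"fingers": -1, "x": -0.054, "y": 0, "z": 0.072, "wx": 0, "wy": 0, "wz": 0}, {"fingers": -1, "x": -0.054, "y": 0, "z": 0.074, "wx": 0, "wy": 0, "wz": 0}, {"fingers": -1, "x": -0.054, "y": 0, "z": 0.077, "wx": 0, "wy": 0, "wz": 0}, {"fingers": -1, "x": -0.054, "y": 0, "z": 0.08, "wx": 0, "wy": 0, "wz": 0}, {"fingers": -1, "x": -0.054, "y": 0, "z": 0.0805, "wx": 0, "wy": 0, "wz": 0}, {"fingers": -1, "x": -0.051, "y": 0, "z": 0.0805, "wx": 0, "wy": 0, "wz": 0}, {"fingers": -1, "x": -0.048, "y": 0, "z": 0.0805, "wx": 0, "wy": 0, "wz": 0}, {"fingers": -1, "x": -0.045, "y": 0, "z": 0.0805, "wx": 0, "wy": 0, "wz": 0}, {"fingers": -1, "x": -0.042, "y": 0, "z": 0.0805, "wx": 0, "wy": 0, "wz": 0}]'

```text
time: 33.8
ee_pos: [0.5308, -0.2409, 0.1011]
tcp_rot: [-180.0, 0.3, 128.2]
wrist_force: [-3.2, -7.8, 18.8]
opening: -0.0003
```

Request:
play_rows --targets '[{"fingers": -1, "x": 0, "y": 0, "z": -0.02, "wx": 0, "wy": 0, "wz": 0}, {"fingers": -1, "x": 0.015, "y": 0, "z": -0.05, "wx": 0, "wy": 0, "wz": 0}, {"fingers": 0, "x": 0.042, "y": 0, "z": -0.0805, "wx": 0, "wy": 0, "wz": 0}, {"fingers": 0, "x": 0.042, "y": 0, "z": -0.0805, "wx": 0, "wy": 0, "wz": 0}, {"fingers": 0, "x": 0.042, "y": 0, "z": -0.0805, "wx": 0, "wy": 0, "wz": 0}, {"fingers": 0, "x": 0.042, "y": 0, "z": -0.0805, "wx": 0, "wy": 0, "wz": 0}]'

```text
time: 34.3
ee_pos: [0.5039, -0.2056, 0.1781]
tcp_rot: [-180.0, -0.1, 128.3]
wrist_force: [-0.2, -0.8, 0.0]
opening: 0.0428
```

Run:
```python
from wf import *
from nf import *
r=wfit("w33"); print(bot.get_obs()["tcp_rot"])
im=cv2.imread("pics/w33.png"); cv2.imwrite("pics/w33z.png",cv2.resize(im[245:355,205:325],None,fx=5,fy=5,interpolation=3))
nutang([(295,318),(208,380),(232,460),(333,492),(415,432),(393,345)],5,205,245)
```

```text
conf 0.58 [  224   102    82   246 10427] tcp [ 0.50385756 -0.20555823  0.17813123]
yaw -50.41687710801269 end [ 0.45475101 -0.14940327] mouth [ 0.5605 -0.2773] worm [ 0.5325 -0.2434] n 27
[-1.79916437e+02 -1.36139851e-01  1.28242736e+02]
centre [ 0.5571 -0.2748] r [0.0156 0.0164 0.0159 0.0162 0.0163 0.0161] vertex angle mod60 19.64534925801371 [17.87736604 22.2391533  17.18797876 19.40890441 21.08603144 20.07290124]
```

View pics/w33z.png

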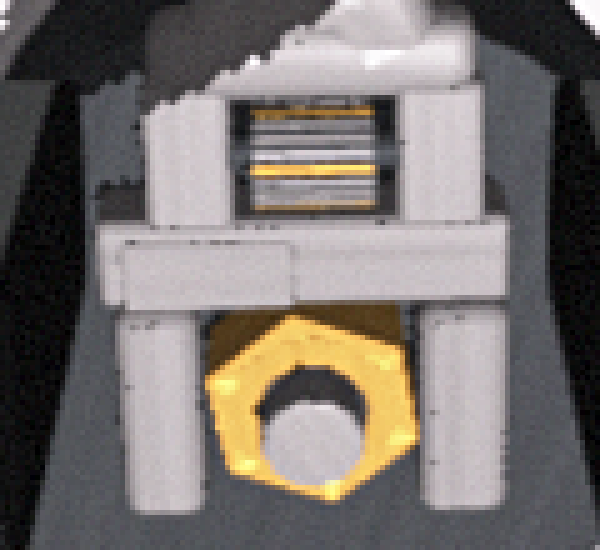

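Request:
play_rows --targets '[{"fingers": 0, "x": -0.001, "y": -0.0013, "z": 0.035, "wx": 0, "wy": 0, "wz": -0.8}, {"fingers": 0, "x": -0.001, "y": -0.0013, "z": 0.065, "wx": 0, "wy": 0, "wz": -0.8}, {"fingers": -0.1, "x": -0.001, "y": -0.0013, "z": 0.08, "wx": 0, "wy": 0, "wz": -0.8}, {"fingers": -0.1, "x": -0.001, "y": -0.0013, "z": 0.086, "wx": 0, "wy": 0, "wz": -0.8}, {"fingers": -0.1, "x": -0.001, "y": -0.0013, "z": 0.086, "wx": 0, "wy": 0, "wz": -0.8}, {"fingers": -1, "x": -0.001, "y": -0.0013, "z": 0.086, "wx": 0, "wy": 0, "wz": -0.8}, {"fingers": -1, "x": -0.001, "y": -0.0013, "z": 0.086, "wx": 0, "wy": 0, "wz": -0.8}, {"fingers": -1, "x": -0.001, "y": -0.0013, "z": 0.086, "wx": 0, "wy": 0, "wz": -0.8}, {"fingers": -1, "x": -0.001, "y": -0.0013, "z": 0.086, "wx": 0, "wy": 0, "wz": -0.8}, {"fingers": -1, "x": -0.001, "y": -0.0013, "z": 0.086, "wx": 0, "wy": 0, "wz": -0.8}]'

```text
time: 35.23
ee_pos: [0.5039, -0.2071, 0.0943]
tcp_rot: [180.0, 0.1, 129.1]
wrist_force: [-0.2, 0.3, 2.3]
opening: 0.0189
```

Request:
play_rows --targets '[{"fingers": -1, "x": -0.0001, "y": -0.0047, "z": 0, "wx": 0, "wy": 0, "wz": -3}, {"fingers": -1, "x": -0.0005, "y": -0.0093, "z": 0, "wx": 0, "wy": 0, "wz": -6}, {"fingers": -1, "x": -0.0011, "y": -0.0135, "z": 0, "wx": 0, "wy": 0, "wz": -8.7}, {"fingers": -1, "x": -0.0011, "y": -0.0135, "z": 0, "wx": 0, "wy": 0, "wz": -8.7}, {"fingers": -1, "x": -0.0011, "y": -0.0135, "z": 0, "wx": 0, "wy": 0, "wz": -8.7}]'

```text
time: 35.65
ee_pos: [0.494, -0.2161, 0.094]
tcp_rot: [180.0, 0.0, 137.7]
wrist_force: [-0.9, 3.0, 4.8]
opening: 0.019
```

Request:
play_rows --targets '[{"fingers": 0, "x": 0, "y": 0, "z": 0, "wx": 0, "wy": 0, "wz": 0}, {"fingers": 0, "x": 0, "y": 0, "z": 0, "wx": 0, "wy": 0, "wz": 0}, {"fingers": 0, "x": 0, "y": 0, "z": 0, "wx": 0, "wy": 0, "wz": 0}, {"fingers": 0, "x": 0, "y": 0, "z": -0.02, "wx": 0, "wy": 0, "wz": 0}, {"fingers": 0, "x": 0, "y": 0, "z": -0.055, "wx": 0, "wy": 0, "wz": 0}, {"fingers": 0, "x": 0, "y": 0, "z": -0.087, "wx": 0, "wy": 0, "wz": 0}, {"fingers": 0, "x": 0, "y": 0, "z": -0.087, "wx": 0, "wy": 0, "wz": 0}, {"fingers": 0, "x": 0, "y": 0, "z": -0.087, "wx": 0, "wy": 0, "wz": 0}, {"fingers": 0, "x": 0, "y": 0, "z": -0.087, "wx": 0, "wy": 0, "wz": 0}]'

```text
time: 36.4
ee_pos: [0.4936, -0.2163, 0.1797]
tcp_rot: [-180.0, -0.0, 137.7]
wrist_force: [0.3, 0.7, -0.5]
opening: 0.0427
```

Run:
```python
from wf import *
r=wfit("w35"); print(bot.get_obs()["tcp_rot"])
im=cv2.imread("pics/w35.png"); cv2.imwrite("pics/w35z.png",cv2.resize(im[245:355,205:325],None,fx=5,fy=5,interpolation=3))
```

```text
conf 0.91 [  225   100    83   245 10468] tcp [ 0.49361598 -0.21632462  0.17973347]
yaw -41.56275590631973 end [ 0.43706946 -0.16606225] mouth [ 0.5613 -0.2762] worm [ 0.5284 -0.247 ] n 27
[-1.79953072e+02 -1.16296297e-01  1.37754121e+02]
```

View pics/w35z.png

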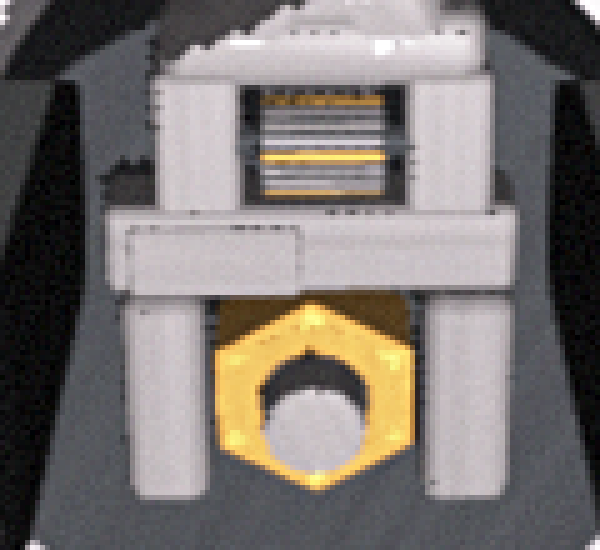

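Run:
```python
from h import *
shift([.5217,-.241,.103],138)
```

```text
pos0 [ 0.4932 -0.2161  0.1788] xyz [-0.038   0.0008  0.0758] w [-0.  -0.1 -0.2] rows 2.0328811642795963 0.0385434965710905
```

Request:
play_rows --targets '[{"fingers": -1, "x": -0.01, "y": 0.001, "z": 0.02, "wx": 0, "wy": 0, "wz": 0}, {"fingers": -1, "x": -0.02, "y": 0.001, "z": 0.03, "wx": 0, "wy": 0, "wz": 0}, {"fingers": -1, "x": -0.038, "y": 0.001, "z": 0.05, "wx": 0, "wy": 0, "wz": 0}, {"fingers": -1, "x": -0.038, "y": 0.001, "z": 0.07, "wx": 0, "wy": 0, "wz": 0}, {"fingers": -1, "x": -0.038, "y": 0.001, "z": 0.0765, "wx": 0, "wy": 0, "wz": 0}, {"fingers": -1, "x": -0.038, "y": 0.001, "z": 0.0795, "wx": 0, "wy": 0, "wz": 0}, {"fingers": -1, "x": -0.038, "y": 0.001, "z": 0.0815, "wx": 0, "wy": 0, "wz": 0}, {"fingers": -1, "x": -0.038, "y": 0.001, "z": 0.0815, "wx": 0, "wy": 0, "wz": 0}, {"fingers": -1, "x": -0.041, "y": 0.001, "z": 0.0815, "wx": 0, "wy": 0, "wz": 0}, {"fingers": -1, "x": -0.044, "y": 0.001, "z": 0.0815, "wx": 0, "wy": 0, "wz": 0}, {"fingers": -1, "x": -0.047, "y": 0.001, "z": 0.0815, "wx": 0, "wy": 0, "wz": 0}]'

```text
time: 37.42
ee_pos: [0.5292, -0.2478, 0.1012]
tcp_rot: [-180.0, 0.1, 137.7]
wrist_force: [-5.2, 0.7, 17.2]
opening: -0.0001
```

Request:
play_rows --targets '[{"fingers": -1, "x": -0.003, "y": 0, "z": 0, "wx": 0, "wy": 0, "wz": 0}, {"fingers": -1, "x": -0.006, "y": 0, "z": 0, "wx": 0, "wy": 0, "wz": 0}, {"fingers": -1, "x": -0.009, "y": 0, "z": 0, "wx": 0, "wy": 0, "wz": 0}]'

```text
time: 37.67
ee_pos: [0.5358, -0.2538, 0.1007]
tcp_rot: [-180.0, 0.1, 137.7]
wrist_force: [-2.6, -1.1, 7.9]
opening: -0.0001
```

Request:
play_rows --targets '[{"fingers": -1, "x": 0, "y": 0, "z": -0.006, "wx": 0, "wy": 0, "wz": 0}, {"fingers": -1, "x": 0.018, "y": 0, "z": -0.006, "wx": 0, "wy": 0, "wz": 0}, {"fingers": -1, "x": 0.018, "y": 0, "z": -0.003, "wx": 0, "wy": 0, "wz": 0}, {"fingers": -1, "x": 0.018, "y": 0, "z": 0, "wx": 0, "wy": 0, "wz": 0}, {"fingers": -1, "x": 0.018, "y": 0, "z": 0, "wx": 0, "wy": 0, "wz": 0}, {"fingers": -1, "x": 0.015, "y": 0, "z": 0, "wx": 0, "wy": 0, "wz": 0}, {"fingers": -1, "x": 0.012, "y": 0, "z": 0, "wx": 0, "wy": 0, "wz": 0}, {"fingers": -1, "x": 0.009, "y": 0, "z": 0, "wx": 0, "wy": 0, "wz": 0}, {"fingers": -1, "x": 0.006, "y": 0, "z": 0, "wx": 0, "wy": 0, "wz": 0}, {"fingers": -1, "x": 0.003, "y": 0, "z": 0, "wx": 0, "wy": 0, "wz": 0}, {"fingers": -1, "x": 0, "y": 0, "z": 0, "wx": 0, "wy": 0, "wz": 0}]'

```text
time: 38.58
ee_pos: [0.5354, -0.2531, 0.1008]
tcp_rot: [180.0, -0.0, 137.8]
wrist_force: [4.8, -1.2, 9.1]
opening: 0.0001
```

Request:
play_rows --targets '[{"fingers": -1, "x": 0, "y": 0, "z": -0.006, "wx": 0, "wy": 0, "wz": 0}, {"fingers": -1, "x": 0.018, "y": 0, "z": -0.006, "wx": 0, "wy": 0, "wz": 0}, {"fingers": -1, "x": 0.018, "y": 0, "z": -0.003, "wx": 0, "wy": 0, "wz": 0}, {"fingers": -1, "x": 0.018, "y": 0, "z": 0, "wx": 0, "wy": 0, "wz": 0}, {"fingers": -1, "x": 0.018, "y": 0, "z": 0, "wx": 0, "wy": 0, "wz": 0}, {"fingers": -1, "x": 0.015, "y": 0, "z": 0, "wx": 0, "wy": 0, "wz": 0}, {"fingers": -1, "x": 0.012, "y": 0, "z": 0, "wx": 0, "wy": 0, "wz": 0}, {"fingers": -1, "x": 0.009, "y": 0, "z": 0, "wx": 0, "wy": 0, "wz": 0}]'

```text
time: 39.25
ee_pos: [0.529, -0.2471, 0.101]
tcp_rot: [180.0, 0.0, 137.8]
wrist_force: [-12.5, 6.2, 23.5]
opening: 0.0
```

Request:
play_rows --targets '[{"fingers": -1, "x": -0.003, "y": 0, "z": 0, "wx": 0, "wy": 0, "wz": 0}, {"fingers": -1, "x": -0.006, "y": 0, "z": 0, "wx": 0, "wy": 0, "wz": 0}, {"fingers": -1, "x": -0.009, "y": 0, "z": 0, "wx": 0, "wy": 0, "wz": 0}]'

```text
time: 39.5
ee_pos: [0.5356, -0.253, 0.1008]
tcp_rot: [180.0, -0.0, 137.8]
wrist_force: [3.4, -4.6, 7.3]
opening: 0.0002
```

Request:
play_rows --targets '[{"fingers": -1, "x": 0, "y": 0, "z": -0.03, "wx": 0, "wy": 0, "wz": 0}, {"fingers": -1, "x": 0.03, "y": 0, "z": -0.06, "wx": 0, "wy": 0, "wz": 0}, {"fingers": 0, "x": 0.056, "y": 0, "z": -0.08, "wx": 0, "wy": 0, "wz": 0}, {"fingers": 0, "x": 0.056, "y": 0, "z": -0.08, "wx": 0, "wy": 0, "wz": 0}, {"fingers": 0, "x": 0.056, "y": 0, "z": -0.08, "wx": 0, "wy": 0, "wz": 0}, {"fingers": 0, "x": 0.056, "y": 0, "z": -0.08, "wx": 0, "wy": 0, "wz": 0}]'

```text
time: 40.0
ee_pos: [0.4947, -0.2158, 0.1779]
tcp_rot: [-180.0, -0.0, 137.8]
wrist_force: [-0.6, 0.9, -0.2]
opening: 0.0427
```

Run:
```python
from wf import *
r=wfit("w40"); print(bot.get_obs()["tcp_rot"])
im=cv2.imread("pics/w40.png"); cv2.imwrite("pics/w40z.png",cv2.resize(im[245:355,205:325],None,fx=5,fy=5,interpolation=3))
```

```text
conf 0.73 [  222    98    83   248 10786] tcp [ 0.49465521 -0.21578145  0.17786694]
yaw -42.5306496334267 end [ 0.43680957 -0.16514879] mouth [ 0.5591 -0.2774] worm [ 0.5267 -0.2476] n 27
[-1.79958238e+02 -1.15847566e-01  1.37757294e+02]
```

View pics/w40z.png

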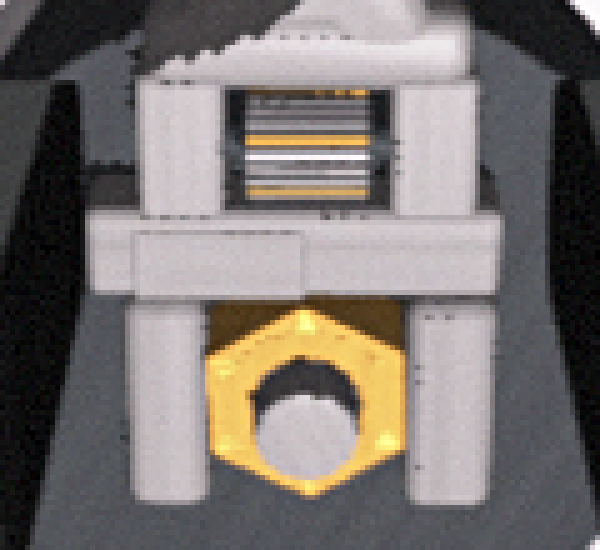

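Run:
```python
from nf import *
nutang([(308,308),(207,352),(212,452),(308,495),(402,452),(405,350)],5,205,245)
```

```text
centre [ 0.5575 -0.2754] r [0.0166 0.0174 0.0171 0.0169 0.017  0.0173] vertex angle mod60 18.0031395719941 [17.18524329 16.77505355 19.57760245 18.21993816 15.97943504 20.29103731]
```

Request:
play_rows --targets '[{"fingers": 0, "x": 0, "y": -0.0015, "z": 0.035, "wx": 0, "wy": 0, "wz": 0}, {"fingers": 0, "x": 0, "y": -0.0015, "z": 0.065, "wx": 0, "wy": 0, "wz": 0}, {"fingers": -0.1, "x": 0, "y": -0.0015, "z": 0.08, "wx": 0, "wy": 0, "wz": 0}, {"fingers": -0.1, "x": 0, "y": -0.0015, "z": 0.086, "wx": 0, "wy": 0, "wz": 0}, {"fingers": -0.1, "x": 0, "y": -0.0015, "z": 0.086, "wx": 0, "wy": 0, "wz": 0}, {"fingers": -1, "x": 0, "y": -0.0015, "z": 0.086, "wx": 0, "wy": 0, "wz": 0}, {"fingers": -1, "x": 0, "y": -0.0015, "z": 0.086, "wx": 0, "wy": 0, "wz": 0}, {"fingers": -1, "x": 0, "y": -0.0015, "z": 0.086, "wx": 0, "wy": 0, "wz": 0}, {"fingers": -1, "x": 0, "y": -0.0015, "z": 0.086, "wx": 0, "wy": 0, "wz": 0}, {"fingers": -1, "x": 0, "y": -0.0015, "z": 0.086, "wx": 0, "wy": 0, "wz": 0}]'

```text
time: 40.93
ee_pos: [0.4937, -0.217, 0.0938]
tcp_rot: [180.0, 0.1, 137.8]
wrist_force: [-2.4, -0.3, 3.8]
opening: 0.0189
```

Request:
play_rows --targets '[{"fingers": -1, "x": 0, "y": 0.0031, "z": 0, "wx": 0, "wy": 0, "wz": 2}, {"fingers": -1, "x": -0.0002, "y": 0.0062, "z": 0, "wx": 0, "wy": 0, "wz": 4}, {"fingers": -1, "x": -0.0005, "y": 0.0093, "z": 0, "wx": 0, "wy": 0, "wz": 6}, {"fingers": -1, "x": -0.0005, "y": 0.0093, "z": 0, "wx": 0, "wy": 0, "wz": 6}, {"fingers": -1, "x": -0.0005, "y": 0.0093, "z": 0, "wx": 0, "wy": 0, "wz": 6}]'

```text
time: 41.35
ee_pos: [0.5002, -0.2105, 0.0937]
tcp_rot: [-180.0, 0.1, 131.8]
wrist_force: [-3.0, -2.9, 4.9]
opening: 0.0189
```

Request:
play_rows --targets '[{"fingers": -1, "x": 0, "y": 0.0016, "z": 0, "wx": 0, "wy": 0, "wz": 1}, {"fingers": -1, "x": 0, "y": 0.0031, "z": 0, "wx": 0, "wy": 0, "wz": 2}, {"fingers": -1, "x": 0, "y": 0.0031, "z": 0, "wx": 0, "wy": 0, "wz": 2}, {"fingers": -1, "x": 0, "y": 0.0031, "z": 0, "wx": 0, "wy": 0, "wz": 2}]'

```text
time: 41.68
ee_pos: [0.5023, -0.2086, 0.0936]
tcp_rot: [-180.0, 0.1, 129.8]
wrist_force: [-3.4, -3.2, 5.6]
opening: 0.0192
```

Request:
play_rows --targets '[{"fingers": -1, "x": 0, "y": 0.0016, "z": 0, "wx": 0, "wy": 0, "wz": 1}, {"fingers": -1, "x": 0, "y": 0.0024, "z": 0, "wx": 0, "wy": 0, "wz": 1.5}, {"fingers": -1, "x": 0, "y": 0.0024, "z": 0, "wx": 0, "wy": 0, "wz": 1.5}, {"fingers": -1, "x": 0, "y": 0.0024, "z": 0, "wx": 0, "wy": 0, "wz": 1.5}]'

```text
time: 42.02
ee_pos: [0.504, -0.2071, 0.0936]
tcp_rot: [-180.0, 0.1, 128.3]
wrist_force: [-5.5, -3.6, 5.6]
opening: 0.019
```

Run:
```python
from h import *
o=bot.get_obs(); print(o["torque"],o["wrist_force"],o["tcp_rot"],o["time"])
```

```text
[-0.73421489  0.98813114  0.25344401] [-5.45876345 -3.58660571  5.59269414] [-1.79973928e+02  8.15712643e-02  1.28327290e+02] 42.0167
```

Request:
play_rows --targets '[{"fingers": 0, "x": 0, "y": 0, "z": 0, "wx": 0, "wy": 0, "wz": 0}, {"fingers": 0, "x": 0, "y": 0, "z": 0, "wx": 0, "wy": 0, "wz": 0}, {"fingers": 0, "x": 0, "y": 0, "z": 0, "wx": 0, "wy": 0, "wz": 0}, {"fingers": 0, "x": 0, "y": 0, "z": -0.02, "wx": 0, "wy": 0, "wz": 0}, {"fingers": 0, "x": 0, "y": 0, "z": -0.055, "wx": 0, "wy": 0, "wz": 0}, {"fingers": 0, "x": 0, "y": 0, "z": -0.087, "wx": 0, "wy": 0, "wz": 0}, {"fingers": 0, "x": 0, "y": 0, "z": -0.087, "wx": 0, "wy": 0, "wz": 0}, {"fingers": 0, "x": 0, "y": 0, "z": -0.087, "wx": 0, "wy": 0, "wz": 0}, {"fingers": 0, "x": 0, "y": 0, "z": -0.087, "wx": 0, "wy": 0, "wz": 0}]'

```text
time: 42.77
ee_pos: [0.5041, -0.2063, 0.1792]
tcp_rot: [180.0, -0.0, 128.3]
wrist_force: [-0.3, 0.3, -0.8]
opening: 0.0427
```

Run:
```python
from wf import *
r=wfit("w43"); print(bot.get_obs()["tcp_rot"])
im=cv2.imread("pics/w43.png"); cv2.imwrite("pics/w43z.png",cv2.resize(im[245:355,205:325],None,fx=5,fy=5,interpolation=3))
```

```text
conf 0.76 [  223   100    84   246 10602] tcp [ 0.50412654 -0.20633433  0.17924274]
yaw -50.406204600894256 end [ 0.45439668 -0.1492617 ] mouth [ 0.5602 -0.2772] worm [ 0.5322 -0.2433] n 27
[-1.79947890e+02 -1.12403385e-01  1.28279845e+02]
```

View pics/w43z.png

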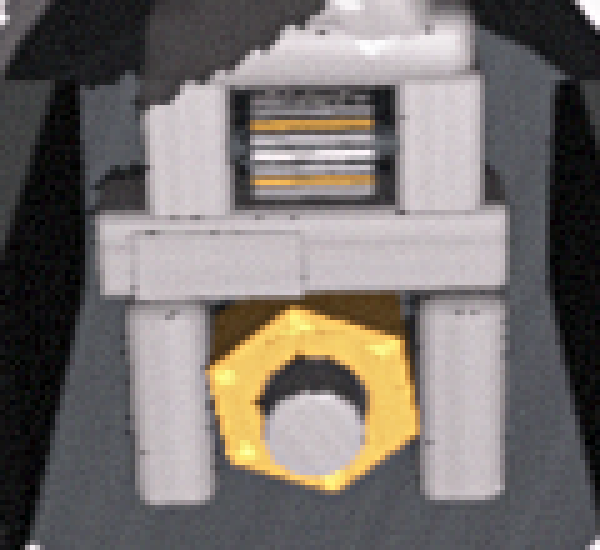

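Request:
play_rows --targets '[{"fingers": -1, "x": -0.02, "y": 0, "z": 0.03, "wx": 0, "wy": 0, "wz": 0}, {"fingers": -1, "x": -0.04, "y": 0, "z": 0.05, "wx": 0, "wy": 0, "wz": 0}, {"fingers": -1, "x": -0.054, "y": 0, "z": 0.072, "wx": 0, "wy": 0, "wz": 0}, {"fingers": -1, "x": -0.054, "y": 0, "z": 0.074, "wx": 0, "wy": 0, "wz": 0}, {"fingers": -1, "x": -0.054, "y": 0, "z": 0.077, "wx": 0, "wy": 0, "wz": 0}, {"fingers": -1, "x": -0.054, "y": 0, "z": 0.08, "wx": 0, "wy": 0, "wz": 0}, {"fingers": -1, "x": -0.054, "y": 0, "z": 0.081, "wx": 0, "wy": 0, "wz": 0}, {"fingers": -1, "x": -0.051, "y": 0, "z": 0.081, "wx": 0, "wy": 0, "wz": 0}, {"fingers": -1, "x": -0.048, "y": 0, "z": 0.081, "wx": 0, "wy": 0, "wz": 0}, {"fingers": -1, "x": -0.045, "y": 0, "z": 0.081, "wx": 0, "wy": 0, "wz": 0}, {"fingers": -1, "x": -0.042, "y": 0, "z": 0.081, "wx": 0, "wy": 0, "wz": 0}]'

```text
time: 43.78
ee_pos: [0.5305, -0.2411, 0.1011]
tcp_rot: [-180.0, 0.3, 128.2]
wrist_force: [-3.2, -8.1, 16.7]
opening: 0.0001
```

Request:
play_rows --targets '[{"fingers": -1, "x": 0, "y": 0, "z": -0.02, "wx": 0, "wy": 0, "wz": 0}, {"fingers": -1, "x": 0.015, "y": 0, "z": -0.05, "wx": 0, "wy": 0, "wz": 0}, {"fingers": 0, "x": 0.042, "y": 0, "z": -0.081, "wx": 0, "wy": 0, "wz": 0}, {"fingers": 0, "x": 0.042, "y": 0, "z": -0.081, "wx": 0, "wy": 0, "wz": 0}, {"fingers": 0, "x": 0.042, "y": 0, "z": -0.081, "wx": 0, "wy": 0, "wz": 0}, {"fingers": 0, "x": 0.042, "y": 0, "z": -0.081, "wx": 0, "wy": 0, "wz": 0}]'

```text
time: 44.28
ee_pos: [0.5039, -0.2062, 0.179]
tcp_rot: [-180.0, -0.0, 128.3]
wrist_force: [0.2, -0.1, -0.1]
opening: 0.0426
```

Run:
```python
from wf import *
r=wfit("w44"); print(bot.get_obs()["tcp_rot"])
im=cv2.imread("pics/w44.png"); cv2.imwrite("pics/w44z.png",cv2.resize(im[245:355,205:325],None,fx=5,fy=5,interpolation=3))
```

```text
conf 0.97 [  224   100    84   246 10767] tcp [ 0.50386263 -0.20623998  0.17896806]
yaw -50.118150981302264 end [ 0.45383079 -0.14933685] mouth [ 0.5603 -0.2767] worm [ 0.5321 -0.243 ] n 27
[-1.79927698e+02 -1.29688888e-01  1.28262261e+02]
```

View pics/w44z.png

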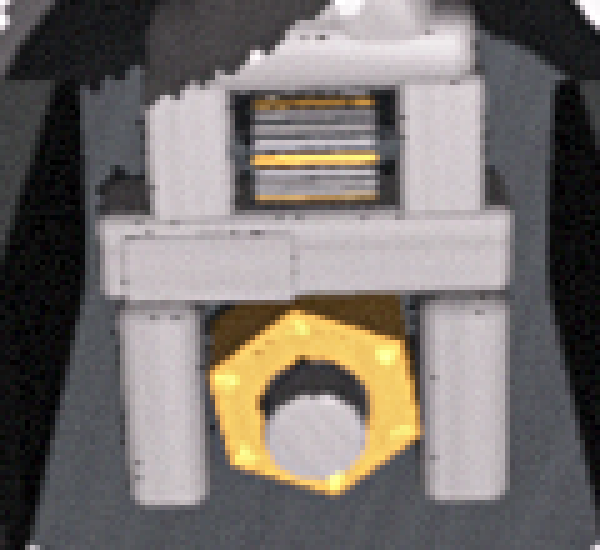

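Request:
play_rows --targets '[{"fingers": 0, "x": 0, "y": -0.0014, "z": 0.035, "wx": 0, "wy": 0, "wz": -1}, {"fingers": 0, "x": 0, "y": -0.0014, "z": 0.065, "wx": 0, "wy": 0, "wz": -1}, {"fingers": -0.1, "x": 0, "y": -0.0014, "z": 0.08, "wx": 0, "wy": 0, "wz": -1}, {"fingers": -0.1, "x": 0, "y": -0.0014, "z": 0.086, "wx": 0, "wy": 0, "wz": -1}, {"fingers": -0.1, "x": 0, "y": -0.0014, "z": 0.086, "wx": 0, "wy": 0, "wz": -1}, {"fingers": -1, "x": 0, "y": -0.0014, "z": 0.086, "wx": 0, "wy": 0, "wz": -1}, {"fingers": -1, "x": 0, "y": -0.0014, "z": 0.086, "wx": 0, "wy": 0, "wz": -1}, {"fingers": -1, "x": 0, "y": -0.0014, "z": 0.086, "wx": 0, "wy": 0, "wz": -1}, {"fingers": -1, "x": 0, "y": -0.0014, "z": 0.086, "wx": 0, "wy": 0, "wz": -1}, {"fingers": -1, "x": 0, "y": -0.0014, "z": 0.086, "wx": 0, "wy": 0, "wz": -1}]'

```text
time: 45.22
ee_pos: [0.5034, -0.2076, 0.0947]
tcp_rot: [180.0, 0.1, 129.3]
wrist_force: [-1.2, 0.4, 2.0]
opening: 0.0187
```

Request:
play_rows --targets '[{"fingers": -1, "x": -0.0001, "y": -0.0047, "z": 0, "wx": 0, "wy": 0, "wz": -3}, {"fingers": -1, "x": -0.0005, "y": -0.0093, "z": 0, "wx": 0, "wy": 0, "wz": -6}, {"fingers": -1, "x": -0.001, "y": -0.0129, "z": 0, "wx": 0, "wy": 0, "wz": -8.3}, {"fingers": -1, "x": -0.001, "y": -0.0129, "z": 0, "wx": 0, "wy": 0, "wz": -8.3}, {"fingers": -1, "x": -0.001, "y": -0.0129, "z": 0, "wx": 0, "wy": 0, "wz": -8.3}]'

```text
time: 45.63
ee_pos: [0.4941, -0.2163, 0.0945]
tcp_rot: [180.0, 0.1, 137.5]
wrist_force: [1.0, 1.5, 2.0]
opening: 0.0185
```

Request:
play_rows --targets '[{"fingers": 0, "x": 0, "y": 0, "z": 0, "wx": 0, "wy": 0, "wz": 0}, {"fingers": 0, "x": 0, "y": 0, "z": 0, "wx": 0, "wy": 0, "wz": 0}, {"fingers": 0, "x": 0, "y": 0, "z": 0, "wx": 0, "wy": 0, "wz": 0}, {"fingers": 0, "x": 0, "y": 0, "z": -0.02, "wx": 0, "wy": 0, "wz": 0}, {"fingers": 0, "x": 0, "y": 0, "z": -0.055, "wx": 0, "wy": 0, "wz": 0}, {"fingers": 0, "x": 0, "y": 0, "z": -0.087, "wx": 0, "wy": 0, "wz": 0}, {"fingers": 0, "x": 0, "y": 0, "z": -0.087, "wx": 0, "wy": 0, "wz": 0}, {"fingers": 0, "x": 0, "y": 0, "z": -0.087, "wx": 0, "wy": 0, "wz": 0}, {"fingers": 0, "x": 0, "y": 0, "z": -0.087, "wx": 0, "wy": 0, "wz": 0}]'

```text
time: 46.38
ee_pos: [0.4935, -0.2163, 0.1802]
tcp_rot: [-180.0, -0.0, 137.6]
wrist_force: [-0.2, -0.2, -0.6]
opening: 0.0423
```

Run:
```python
from wf import *
r=wfit("w46"); print(bot.get_obs()["tcp_rot"])
M,dr=r; print("start",M-.053*dr); yaw=np.degrees(np.arctan2(dr[1],dr[0]))+180; shift([*(M-.053*dr),.103],137.9)
im=cv2.imread("pics/w46.png"); cv2.imwrite("pics/w46z.png",cv2.resize(im[245:355,205:325],None,fx=5,fy=5,interpolation=3))
```

```text
conf 0.65 [  225   100    83   244 10570] tcp [ 0.49353768 -0.21626982  0.18016663]
yaw -42.07333031194936 end [ 0.43711214 -0.16590166] mouth [ 0.5603 -0.2771] worm [ 0.5277 -0.2477] n 27
[-1.79953582e+02 -1.20809181e-01  1.37557614e+02]
start [ 0.52099066 -0.24162083]
pos0 [ 0.4931 -0.2161  0.1793] xyz [-0.038   0.      0.0763] w [-0.  -0.1 -0.3] rows 2.0425663620663226 0.05111500928494781
```

View pics/w46z.png

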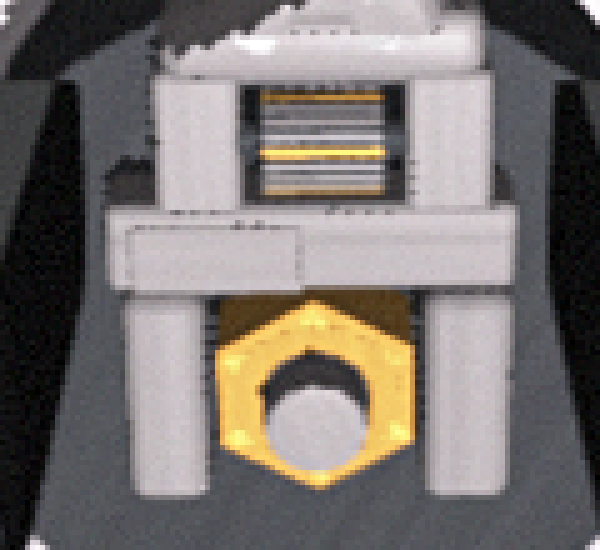

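Aligned again, with the nut unmoved. Same tightening passes as before.

Request:
play_rows --targets '[{"fingers": -1, "x": -0.01, "y": 0.0003, "z": 0.02, "wx": 0, "wy": 0, "wz": 0}, {"fingers": -1, "x": -0.02, "y": 0.0003, "z": 0.03, "wx": 0, "wy": 0, "wz": 0}, {"fingers": -1, "x": -0.038, "y": 0.0003, "z": 0.05, "wx": 0, "wy": 0, "wz": 0}, {"fingers": -1, "x": -0.038, "y": 0.0003, "z": 0.07, "wx": 0, "wy": 0, "wz": 0}, {"fingers": -1, "x": -0.038, "y": 0.0003, "z": 0.0765, "wx": 0, "wy": 0, "wz": 0}, {"fingers": -1, "x": -0.038, "y": 0.0003, "z": 0.0795, "wx": 0, "wy": 0, "wz": 0}, {"fingers": -1, "x": -0.038, "y": 0.0003, "z": 0.0815, "wx": 0, "wy": 0, "wz": 0}, {"fingers": -1, "x": -0.038, "y": 0.0003, "z": 0.0815, "wx": 0, "wy": 0, "wz": 0}, {"fingers": -1, "x": -0.041, "y": 0.0003, "z": 0.0815, "wx": 0, "wy": 0, "wz": 0}, {"fingers": -1, "x": -0.044, "y": 0.0003, "z": 0.0815, "wx": 0, "wy": 0, "wz": 0}, {"fingers": -1, "x": -0.047, "y": 0.0003, "z": 0.0815, "wx": 0, "wy": 0, "wz": 0}]'

```text
time: 47.4
ee_pos: [0.5284, -0.2482, 0.1012]
tcp_rot: [-180.0, 0.1, 137.5]
wrist_force: [-5.6, -0.5, 16.0]
opening: -0.0002
```

Request:
play_rows --targets '[{"fingers": -1, "x": -0.003, "y": 0, "z": 0, "wx": 0, "wy": 0, "wz": 0}, {"fingers": -1, "x": -0.006, "y": 0, "z": 0, "wx": 0, "wy": 0, "wz": 0}, {"fingers": -1, "x": -0.009, "y": 0, "z": 0, "wx": 0, "wy": 0, "wz": 0}]'

```text
time: 47.65
ee_pos: [0.5351, -0.2543, 0.1008]
tcp_rot: [-180.0, 0.1, 137.5]
wrist_force: [-2.3, 1.1, 6.5]
opening: 0.0002
```

Request:
play_rows --targets '[{"fingers": -1, "x": 0, "y": 0, "z": -0.006, "wx": 0, "wy": 0, "wz": 0}, {"fingers": -1, "x": 0.018, "y": 0, "z": -0.006, "wx": 0, "wy": 0, "wz": 0}, {"fingers": -1, "x": 0.018, "y": 0, "z": -0.003, "wx": 0, "wy": 0, "wz": 0}, {"fingers": -1, "x": 0.018, "y": 0, "z": 0, "wx": 0, "wy": 0, "wz": 0}, {"fingers": -1, "x": 0.018, "y": 0, "z": 0, "wx": 0, "wy": 0, "wz": 0}, {"fingers": -1, "x": 0.015, "y": 0, "z": 0, "wx": 0, "wy": 0, "wz": 0}, {"fingers": -1, "x": 0.012, "y": 0, "z": 0, "wx": 0, "wy": 0, "wz": 0}, {"fingers": -1, "x": 0.009, "y": 0, "z": 0, "wx": 0, "wy": 0, "wz": 0}, {"fingers": -1, "x": 0.006, "y": 0, "z": 0, "wx": 0, "wy": 0, "wz": 0}, {"fingers": -1, "x": 0.003, "y": 0, "z": 0, "wx": 0, "wy": 0, "wz": 0}, {"fingers": -1, "x": 0, "y": 0, "z": 0, "wx": 0, "wy": 0, "wz": 0}]'

```text
time: 48.57
ee_pos: [0.5351, -0.2539, 0.1008]
tcp_rot: [180.0, 0.0, 137.6]
wrist_force: [-0.2, -0.5, 6.8]
opening: -0.0001
```

Request:
play_rows --targets '[{"fingers": -1, "x": 0, "y": 0, "z": -0.006, "wx": 0, "wy": 0, "wz": 0}, {"fingers": -1, "x": 0.018, "y": 0, "z": -0.006, "wx": 0, "wy": 0, "wz": 0}, {"fingers": -1, "x": 0.018, "y": 0, "z": -0.003, "wx": 0, "wy": 0, "wz": 0}, {"fingers": -1, "x": 0.018, "y": 0, "z": 0, "wx": 0, "wy": 0, "wz": 0}, {"fingers": -1, "x": 0.018, "y": 0, "z": 0, "wx": 0, "wy": 0, "wz": 0}, {"fingers": -1, "x": 0.015, "y": 0, "z": 0, "wx": 0, "wy": 0, "wz": 0}, {"fingers": -1, "x": 0.012, "y": 0, "z": 0, "wx": 0, "wy": 0, "wz": 0}, {"fingers": -1, "x": 0.009, "y": 0, "z": 0, "wx": 0, "wy": 0, "wz": 0}]'

```text
time: 49.23
ee_pos: [0.5284, -0.2476, 0.1011]
tcp_rot: [180.0, -0.0, 137.6]
wrist_force: [-11.2, 7.6, 19.7]
opening: 0.0002
```

Request:
play_rows --targets '[{"fingers": -1, "x": -0.002, "y": 0, "z": -0.01, "wx": 0, "wy": 0, "wz": 0}, {"fingers": -1, "x": -0.002, "y": 0, "z": -0.03, "wx": 0, "wy": 0, "wz": 0}, {"fingers": -1, "x": 0.02, "y": 0, "z": -0.06, "wx": 0, "wy": 0, "wz": 0}, {"fingers": 0, "x": 0.047, "y": 0, "z": -0.08, "wx": 0, "wy": 0, "wz": 0}, {"fingers": 0, "x": 0.047, "y": 0, "z": -0.08, "wx": 0, "wy": 0, "wz": 0}, {"fingers": 0, "x": 0.047, "y": 0, "z": -0.08, "wx": 0, "wy": 0, "wz": 0}, {"fingers": 0, "x": 0.047, "y": 0, "z": -0.08, "wx": 0, "wy": 0, "wz": 0}]'

```text
time: 49.82
ee_pos: [0.4943, -0.2164, 0.1786]
tcp_rot: [-180.0, 0.0, 137.6]
wrist_force: [-0.8, 0.1, 0.0]
opening: 0.0425
```

Run:
```python
from wf import *
r=wfit("w50"); print(bot.get_obs()["tcp_rot"])
im=cv2.imread("pics/w50.png"); cv2.imwrite("pics/w50z.png",cv2.resize(im[245:355,205:325],None,fx=5,fy=5,interpolation=3))
```

```text
conf 0.56 [  223   100    83   245 10472] tcp [ 0.49426627 -0.21636035  0.17864561]
yaw -42.579429235921815 end [ 0.43814299 -0.16562632] mouth [ 0.5604 -0.2779] worm [ 0.528  -0.2482] n 27
[-1.79960147e+02 -9.86798077e-02  1.37557448e+02]
```

View pics/w50z.png

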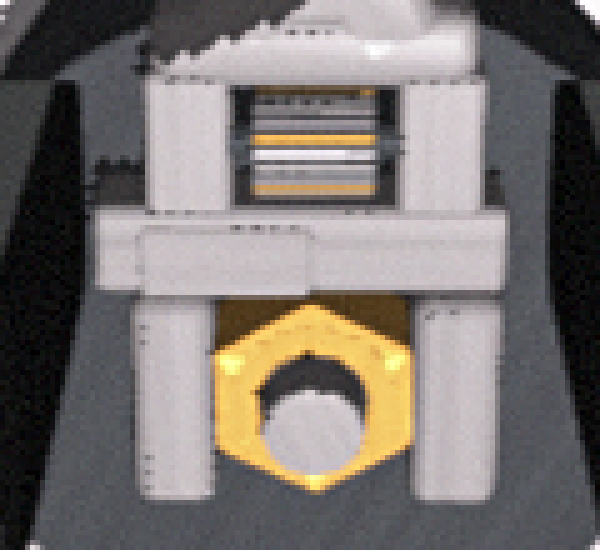

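View pics/w50.png

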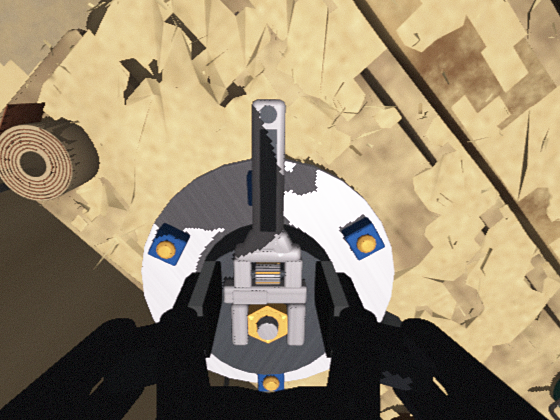

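Request:
play_rows --targets '[{"fingers": 0, "x": 0.02, "y": 0, "z": -0.04, "wx": 0, "wy": 0, "wz": 0}, {"fingers": 0, "x": 0.05, "y": 0.02, "z": -0.07, "wx": 0, "wy": 0, "wz": 0}, {"fingers": 0, "x": 0.08, "y": 0.04, "z": -0.09, "wx": 0, "wy": 0, "wz": 0}, {"fingers": 0, "x": 0.11, "y": 0.06, "z": -0.1, "wx": 0, "wy": 0, "wz": 0}, {"fingers": 0, "x": 0.14, "y": 0.08, "z": -0.1, "wx": 0, "wy": 0, "wz": 0}, {"fingers": 0, "x": 0.14, "y": 0.08, "z": -0.1, "wx": 0, "wy": 0, "wz": 0}, {"fingers": 0, "x": 0.14, "y": 0.08, "z": -0.1, "wx": 0, "wy": 0, "wz": 0}]'

```text
time: 50.5
ee_pos: [0.4447, -0.0613, 0.2789]
tcp_rot: [-180.0, -0.0, 137.7]
wrist_force: [0.2, -0.0, -0.7]
opening: 0.043
```

Run:
```python
from nf import *
from h import *
import h
c0=h.cal
o=bot.get_obs(); print(o["time"],o["ee_pos"],o["wrist_force"])
a,_=bot.camera("top"); cv2.imwrite("pics/top51.png",cv2.resize(a[120:250,290:410],None,fx=4,fy=4,interpolation=3)); cv2.imwrite("pics/top51f.png",a)
c=cal("top"); C=np.array([.5585,-.2732]); im=cv2.imread("pics/top51.png"); hsv=cv2.cvtColor(im,cv2.COLOR_BGR2HSV)
g=cv2.inRange(hsv,(12,130,90),(28,255,255)); n,l,s,ce=cv2.connectedComponentsWithStats(g)
for i in range(1,n):
    if 200<s[i,4]<1200:
        D=px2w(c,ce[i][0]/4+290-.375,ce[i][1]/4+120-.375,z=.051)[:2]-C; print(round(np.hypot(*D),4),round(np.degrees(np.arctan2(D[1],D[0])),1))
```

```text
50.5 [ 0.44473457 -0.06132081  0.27885893] [ 0.18260898 -0.00985086 -0.68180957]
0.0949 -41.0
0.0955 -100.7
0.0956 -160.4
```

View pics/top51.png

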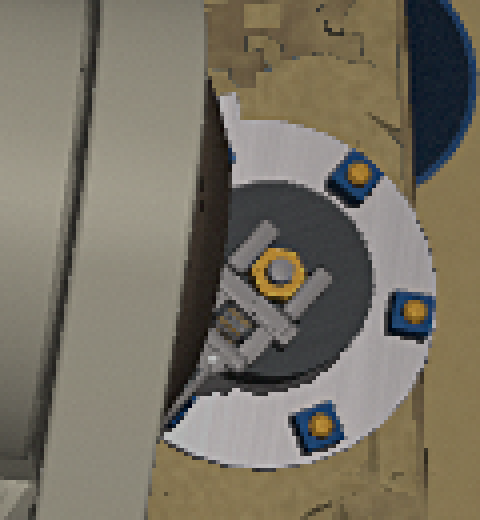

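View pics/top51f.png

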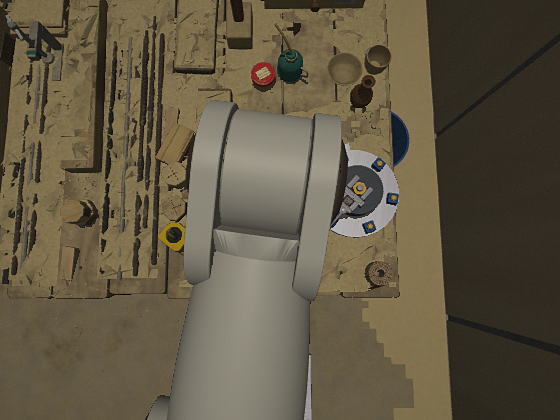

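Run:
```python
from h import *
print(bot.job_done())
```

```text
the job is handed in; nothing more can be done
None
```

I handed the job in at about 50.6 s of the 72 s allowed. The table is home, the wrench is snug and flat on the nut, and the nut appears to be against its stop. No verdict came back.

- **Table:** it took two pushes. After the first push the table ended up a few degrees short, probably dragged back as I withdrew. The second push met the stop firmly. In the last top view the three station blocks that could be seen stood at the same angles as when the lug was against the stop.
- **Wrench:** I set it round the nut, closed it with the worm until the worm stalled, then swung it clockwise.
- **Over-swing:** on the first swing I turned the handle about 20° past where the nut stops, and the jaw sprang open by an estimated 2 to 4 mm. I loosened the worm slightly, realigned the wrench and closed it again. A second swing did not move the nut and skewed the wrench about 8°, so I realigned and closed it once more.
- **Last checks:** the jaws are snug and parallel to the nut flats. The wrench mouth is about 3 mm from the nut's axis, and the robot is clear with no force on it.
- **What disagrees:** the nut turned only about 52° from where I first measured it, against 60° for its full travel. I take this to mean it started about 0.14 rad round, because the force rose and the nut stayed put on both attempts to turn it further. The nut's joint value itself was never seen.
- **Bystanders:** the roll and the tape measure look unmoved in the last top view. The spanner was hidden by the arm there, but the arm never worked near it.

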